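# Reload the carrier nest, clamp it and start the lamp

### The arm

A 6-joint arm with a two-finger parallel gripper is mounted at the origin on the work surface. World frame = base frame: x ahead of the robot, y to its left, z up, the work surface at z = 0. Lengths are in m, angles in rad, forces in N, time in s.
With the tool pointing down it reaches from about 0.25 to 0.775 m from the base axis. Payload 4 kg.
Tool frame: the origin (TCP) lies at the very end of the fingers, on their centre line; the grasp point (between the pads) lies 19 mm behind it; y points along the fingers, x is the direction in which the jaws open and shut, and the axes are right-handed (so a half turn about y gives the same grasp; the last joint's range is limited). The gripper opens to 94 mm and grips with 3 to 60 N. Pads are 16 mm wide; open, the fingers measure 119 mm over their backs; the gripper's body (75 mm by 177 mm) begins 78 mm behind the grasp point.
Start: joints at [-1.257, 0.087, 1.371, -0, 1.684, -0.103], TCP at [0.223, -0.503, 0.177] pointing down, gripper open.
Joint ranges: [-3.1, 3.1], [-0.76, 2.03], [0.27, 2.55], [-1.08, 4.22], [0.17, 2.65], [-2.57, 2.57]. Speed limits (rad/s): [2.79, 2.79, 3.14, 3.14, 3.14, 3.14].

### API

Orientations are given as [roll, pitch, yaw] about the fixed x, y, z axes, in that order (R = Rz(yaw) Ry(pitch) Rx(roll)).
In Python, from bench import robot, snapshot, workorder gives the robot as it stands.
- The arm moves only by the tool play_rows, never from a script. Its argument "steps" is a list of rows, each an object of numbers: "x", "y", "z": the shift along the world's x, y, z in m; "rx", "ry", "rz": the turn, a rotation vector about the world's x, y, z in rad; "hand": the finger opening in m, from 0 to 0.094. A call has 1 to 8 rows; each row shifts and turns the commanded pose from where the row before left it; what a row does not reach is not made up. A row lasts 1/8 s, in which the tool goes at most 62.5 mm and 10.7 degrees, less where a joint would pass 70% of its speed; a pose out of reach is approached as far as the arm can. A call is refused whole if a number of a shift passes 0.0625 or a number of a turn 0.188, either way. A call with a gripper value outside its range is refused whole. The fingers move at their own pace and stop on an object; the grip force is fixed at half the most. Time passes only in rows, so rows that do not move let the fingers close. It gives the time, the measured TCP pose, the force and the opening at its end, in the units of the state.
- robot.get_obs(): the state, without advancing time (a new reading comes with each control period).
- snapshot(name): name is "side" or "top" or "wrist"; returns a dict with "color" (400x640x3 uint8, red, green, blue), "range_z" (400x640 float32, m along the optical axis (not along the pixel's ray), 0 where there is no reading), "fov_y" (degrees; the focal length in pixels is half the picture's height over the tangent of half this angle, whatever the lens; pixels are square), "cx", "cy" (the principal point, pixels), "T" (4x4, takes a point from camera to world coordinates). Camera axes: x right, y down, z forward; pixel columns grow to the right and rows downward; lengths in m; the calibration is good to about 2 mm. A picture is of the moment at which its call begins.
- workorder.close_job(): hands the job in, once; it reports no verdict.
The state is a dict: "time": time; "joint_positions": joint angles; "qvel": joint speeds; "joint_torque": joint torques, N m; "tool_pos": TCP position; "ee_rot": TCP orientation; "wrist_force": force on the tool from outside, world axes, zero at the start; "wrist_torque": the same for the moment, N m; "width": finger opening in m.
Only numpy, scipy, OpenCV 4.12 (cv2) and the standard library are available. Lean on these libraries where they do the work, as an engineer would, in place of code of your own. Each camera call takes 0.05 s, during which the arm holds its last target.

### The job

Move last run's red carriers out of the clamp nest and stand them in the white return tray, then seat every blue carrier flat in a pocket of its own with its orange tab in the notch on the clamp side. After that lay the aluminium bar across them, down in its two end cradles, then push the red toggle-clamp handle down over centre to its stop so that its pad holds the bar, and last press the green lamp button fully in. Do not shift the dishes or the vial, and leave the carriers, bar and clamp in place.

Things in the scene. Friction and masses are not known exactly. Their poses are not given: they have to be found in the camera images.
- nest (a point): Centre of a fixed row of four pockets, on their floor, 10 mm above the bench; x points to the toggle clamp behind, y along the row, z up. Pocket centres y = -63, -21, 21, 63 mm; inside 52 (x) x 36 mm (y), walls 10 mm high, 6 thick. The clamp-side wall has a 24 mm notch per pocket (orange mark) for the tab; the wrong way round a carrier cannot lie flat.
- cradles (a point): Mid-point between the two blue bar cradles, level with their floors, 42 mm above nest, same axes. Cradles lie at y = +-104 to +-126 mm, closed at the outer ends, 34 mm wide (x) between lips 14 mm high. The seated bar's underside is at this level, 4 mm over the ribs.
- clamp_handle (a joint): Handle angle, rad: 0 open, 1.205 fully down at its stop. Elevation above level = 1.085 - value, sloping up away from the nest. Pushing it down swings the pad arm over onto the bar; from 0.9 the pad's spring resists (some 4 N at the grip); dead centre 1.09: past it the handle locks down, short of it it springs back.
- clamp_hinge (a point): Handle hinge axis (along nest y), at nest x = 136, y = 0, z = 95 mm; axes as nest. The open clamp keeps beyond nest x = 60 mm and rises to 210 mm above the bench.
- handle_grip (a point): Point on the axis of the red round handle grip (18 mm thick, 65 mm long), 90 mm from its hinge; x points outward along the handle.
- clamp_pad: Black rubber pad (20 mm across, 10 mm thick) on the clamp arm; origin at the centre of its pressing face. With the clamp down it presses the middle of the bar's top at x = 0, y = 0 of the nest (spring pressure about 9 N).
- tray: Fixed white open return tray 170 x 120 x 20 mm high, walls and floor 4 mm; origin at the centre of its underside, x along its 170 mm length.
- bar_c (a point): Aluminium hold-down bar, 240 mm long (its y), 28 mm wide (x), 24 mm tall (z), about 220 g, black spot in the middle of its top; the point is its centre. Either end may go either way. It may be gripped across its width anywhere along it; seated, its underside is 42 mm above the nest point (4 mm over the ribs).
- lamp_button (a joint): Green push button on the lamp supply: 0 = out, 0.006 m = fully in (about 5 N); springs back.
- lamp_button_top (a point): Centre of the top face of the green button (28 mm across), on top of the white lamp supply box (130 x 130 x 55 mm); pressed straight down.
- dish1: Bystander: closed clear dish, 88 mm across, 14 mm high; origin under its centre. Leave alone.
- dish2: Bystander: closed clear dish, 88 mm across, 14 mm high; origin under its centre. Leave alone.
- vial: Bystander: capped glass vial, 25 mm across, 57 mm tall; origin under its centre. Leave alone.
- blue1_c (a point): New blue carrier, 60 g: slab 46 x 30 x 12 mm, on it a central lengthwise grip rib 24 long, 12 thick, 26 mm tall (38 mm in all); orange tab 10 x 14 x 12 mm at one end. Point: on the centre line, 19 mm above the underside, in the rib; x lengthwise to the tab, z up. Grip the rib across y. May be absent.
- blue1_tab (a point): Centre of blue1's orange tab, 28 mm from the carrier's middle and 6 mm above its underside.
- blue2_c (a point): New blue carrier, 60 g: slab 46 x 30 x 12 mm, on it a central lengthwise grip rib 24 long, 12 thick, 26 mm tall (38 mm in all); orange tab 10 x 14 x 12 mm at one end. Point: on the centre line, 19 mm above the underside, in the rib; x lengthwise to the tab, z up. Grip the rib across y. May be absent.
- blue2_tab (a point): Centre of blue2's orange tab, 28 mm from the carrier's middle and 6 mm above its underside.
- blue3_c (a point): New blue carrier, 60 g: slab 46 x 30 x 12 mm, on it a central lengthwise grip rib 24 long, 12 thick, 26 mm tall (38 mm in all); orange tab 10 x 14 x 12 mm at one end. Point: on the centre line, 19 mm above the underside, in the rib; x lengthwise to the tab, z up. Grip the rib across y. May be absent.
- blue3_tab (a point): Centre of blue3's orange tab, 28 mm from the carrier's middle and 6 mm above its underside.
- blue4_c (a point): New blue carrier, 60 g: slab 46 x 30 x 12 mm, on it a central lengthwise grip rib 24 long, 12 thick, 26 mm tall (38 mm in all); orange tab 10 x 14 x 12 mm at one end. Point: on the centre line, 19 mm above the underside, in the rib; x lengthwise to the tab, z up. Grip the rib across y. May be absent.
- blue4_tab (a point): Centre of blue4's orange tab, 28 mm from the carrier's middle and 6 mm above its underside.
- used1_c (a point): Used red carrier, 60 g: slab 46 x 30 x 12 mm, on it a central lengthwise grip rib 24 long, 12 thick, 26 mm tall (38 mm in all); orange tab 10 x 14 x 12 mm at one end. Point: on the centre line, 19 mm above the underside, in the rib; x lengthwise to the tab, z up. Grip the rib across y. Starts in a pocket of the nest. May be absent.
- used2_c (a point): Used red carrier, 60 g: slab 46 x 30 x 12 mm, on it a central lengthwise grip rib 24 long, 12 thick, 26 mm tall (38 mm in all); orange tab 10 x 14 x 12 mm at one end. Point: on the centre line, 19 mm above the underside, in the rib; x lengthwise to the tab, z up. Grip the rib across y. Starts in a pocket of the nest. May be absent.
- bar: The same hold-down bar; origin at the centre of its underside, axes as for bar_c.
Mind the look-alikes: they are no part of the job. Leave any purple or turquoise look-alike of the part that bears blue2_c alone.

How it is judged:
By the outcome, as a careful person would: the job done as asked, in the order asked, and still so for the second after the job is handed in, with the robot touching nothing.
Of blue1, blue2, blue3, blue4 only 2 to 4 are there at a start; the rules pass over those that are not, and their reading is None.
Of used1, used2 only 1 to 2 are there at a start; the rules pass over those that are not, and their reading is None.
At some moment in a run one of blue1, blue2, blue3, blue4, bar may be knocked a few centimetres aside while the robot is not near it.
It also fails if it takes over 210 s, if anything falls off the work surface, if the arm or the gripper's body presses on something with over 40 N, if the wrist force passes 120 N, or if a joint passes its speed limit or range.

## Working session

There is one attempt and no reset: what is moved stays moved. The work goes in short steps, Python scripts to look and compute and a tool call to move; the robot and the scene stay as the last step left them, time stands still between calls to the robot, and variables do not carry over. Pictures are saved under pics/ and viewed, and the job is handed in when it is done.

Besides the shell and the picture viewer there is one more tool, called after "Emit:" as a command line: name --argument value ..., lists and objects as JSON in quotes. play_rows: Moves the arm, as the interface text tells. Its arguments: {"type":"object","properties":{"steps":{"type":"array"}},"required":["steps"]}

```bash
mkdir -p pics; ls; cat > h.py <<'E'
import numpy as np, cv2
from bench import robot, snapshot, workorder
def snap(n,fn=None):
    s=snapshot(n)
    if fn: cv2.imwrite('pics/'+fn+'.png', s['color'][:,:,::-1])
    return s
def cloud(s):
    h,w=s['range_z'].shape; f=h/2/np.tan(np.radians(s['fov_y'])/2)
    v,u=np.mgrid[:h,:w]; z=s['range_z']
    P=np.stack([(u-s['cx'])/f*z,(v-s['cy'])/f*z,z],-1)
    T=np.array(s['T']); return P@T[:3,:3].T+T[:3,3]
E
python3 - <<'E'
from h import *
o=robot.get_obs(); print({k:np.round(v,3) for k,v in o.items()})
for n in ['side','top','wrist']:
    s=snap(n,n+'0'); print(n,s['fov_y'],s['cx'],s['cy'],np.round(s['T'],3).tolist())
    np.savez(n+'0.npz',**s)
E
```

```text
pics
{'time': np.float64(0.0), 'joint_positions': array([-1.257,  0.088,  1.372, -0.   ,  1.684, -0.103]), 'qvel': array([-0.001, -0.001,  0.   , -0.001,  0.   , -0.001]), 'joint_torque': array([-1.0000e-03, -3.4018e+01, -3.0243e+01,  7.2000e-02,  3.3000e-02,
       -0.0000e+00]), 'tool_pos': array([ 0.222, -0.502,  0.175]), 'ee_rot': array([-1.571,  0.002, -1.154]), 'wrist_force': array([ 0.191,  0.412, -0.491]), 'wrist_torque': array([ 0.015, -0.012,  0.042]), 'width': np.float64(0.094)}
side 55.02266117755793 314.76370933569183 204.19950438092926 [[-0.691, -0.405, 0.599, -0.051], [-0.722, 0.405, -0.561, 0.584], [-0.015, -0.82, -0.572, 0.686], [0.0, 0.0, 0.0, 1.0]]
top 48.38330592249585 316.12119684125145 199.32811998092618 [[0.024, -0.987, 0.156, 0.308], [-1.0, -0.022, 0.019, 0.028], [-0.015, -0.157, -0.988, 1.555], [0.0, 0.0, 0.0, 1.0]]
wrist 70.28856067585714 319.60185281930063 200.98325420452767 [[0.405, -0.883, -0.236, 0.29], [-0.914, -0.392, -0.101, -0.473], [-0.003, 0.257, -0.966, 0.385], [0.0, 0.0, 0.0, 1.0]]
```

View pics/side0.png

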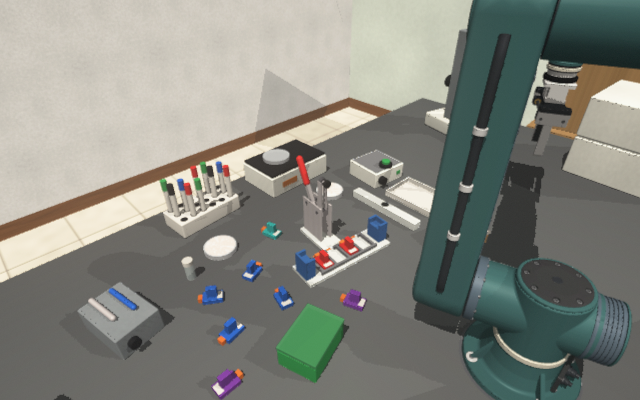

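View pics/top0.png

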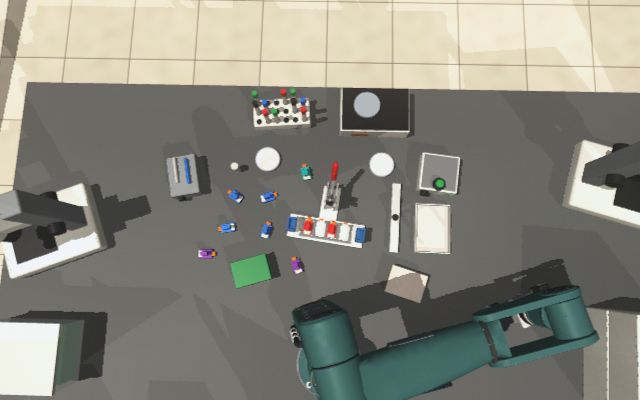

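View pics/wrist0.png

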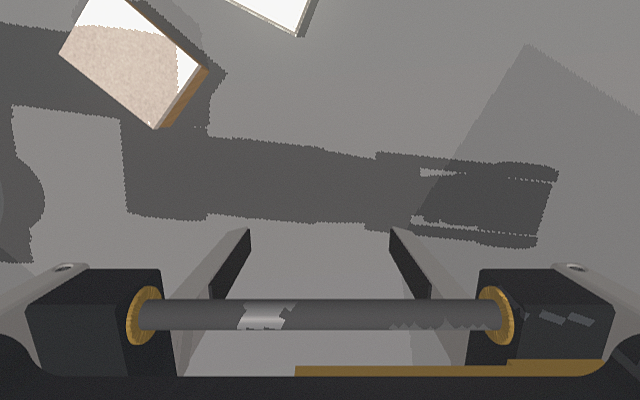

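```bash
python3 - <<'E'
from h import *
s=dict(np.load('top0.npz')); P=cloud(s)
c=s['color'][130:300,150:480]
cv2.imwrite('pics/topcrop.png',cv2.resize(c[:,:,::-1],(792,408),interpolation=cv2.INTER_CUBIC))
s2=dict(np.load('side0.npz'));c=s2['color'][140:400,140:460]
cv2.imwrite('pics/sidecrop.png',cv2.resize(c[:,:,::-1],None,fx=2.3,fy=2.3,interpolation=cv2.INTER_CUBIC))
for n,S in(('top',s),('side',s2)):
  Q=cloud(S);hsv=cv2.cvtColor(S['color'],cv2.COLOR_RGB2HSV);H,SS,V=[hsv[...,i].astype(int) for i in range(3)]
  for nm,(a,b) in dict(blue=(100,124),purple=(130,155),orange=(6,20),red=(0,4),green=(50,80)).items():
    m=((H>=a)&(H<=b)&(SS>130)&(V>70)).astype(np.uint8)
    k,l,st,ce=cv2.connectedComponentsWithStats(m)
    for i in range(1,k):
      if st[i,4]>=6:
        q=Q[l==i]; q=q[(q[:,0]>0.05)]
        if len(q): print(n,nm,ce[i].round(0),st[i,4],np.median(q,0).round(3),'zmax',q[:,2].max().round(3))
E
```

```text
top blue [302. 100.] 23 [0.862 0.109 0.15 ] zmax 0.155
top blue [264. 102.] 21 [0.852 0.235 0.153] zmax 0.159
top blue [187. 170.] 76 [0.635 0.502 0.072] zmax 0.08
top blue [234. 195.] 73 [0.559 0.345 0.015] zmax 0.044
top blue [269. 196.] 76 [0.557 0.223 0.016] zmax 0.045
top blue [291. 223.] 108 [0.461 0.139 0.056] zmax 0.074
top blue [226. 228.] 75 [0.442 0.366 0.016] zmax 1.555
top blue [266. 229.] 75 [0.442 0.225 0.015] zmax 1.555
top blue [360. 235.] 111 [ 0.428 -0.094  0.056] zmax 0.073
top purple [206. 253.] 52 [0.355 0.428 0.015] zmax 0.044
top purple [295. 264.] 53 [0.326 0.122 0.018] zmax 0.045
top orange [359. 134.] 18 [ 0.784 -0.087  0.041] zmax 0.052
top orange [304. 165.] 13 [0.675 0.103 0.011] zmax 0.024
top orange [229. 191.] 11 [0.575 0.366 0.008] zmax 0.015
top orange [275. 194.] 14 [0.568 0.202 0.01 ] zmax 0.019
top orange [309. 219.] 19 [0.482 0.08  0.022] zmax 0.027
top orange [333. 222.] 13 [ 0.473 -0.003  0.02 ] zmax 0.028
top orange [268. 223.] 13 [0.466 0.223 0.011] zmax 0.018
top orange [219. 228.] 10 [0.444 0.392 0.012] zmax 0.015
top orange [213. 253.] 16
[... 2011 characters left out ...]
 0.394 0.011] zmax 0.016
side orange [239. 373.] 50 [0.354 0.41  0.011] zmax 0.014
side red [302. 169.] 193 [0.615 0.004 0.181] zmax 0.216
side red [226. 170.] 55 [0.826 0.11  0.141] zmax 0.151
side red [194. 171.] 57 [0.886 0.179 0.141] zmax 0.151
side red [187. 188.] 65 [0.816 0.237 0.138] zmax 0.151
side red [348. 245.] 155 [0.442 0.01  0.027] zmax 0.049
side red [322. 258.] 152 [0.451 0.092 0.029] zmax 0.049
side green [385. 161.] 31 [ 0.602 -0.352  0.075] zmax 0.078
side green [202. 163.] 6 [0.894 0.145 0.15 ] zmax 0.15
side green [197. 179.] 9 [0.824 0.203 0.149] zmax 0.152
side green [162. 180.] 8 [0.884 0.273 0.149] zmax 0.152
side green [309. 361.] 788 [0.267 0.321 0.027] zmax 0.052
```

```bash
sleep 1
```

```text
(no output)
```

View pics/topcrop.png

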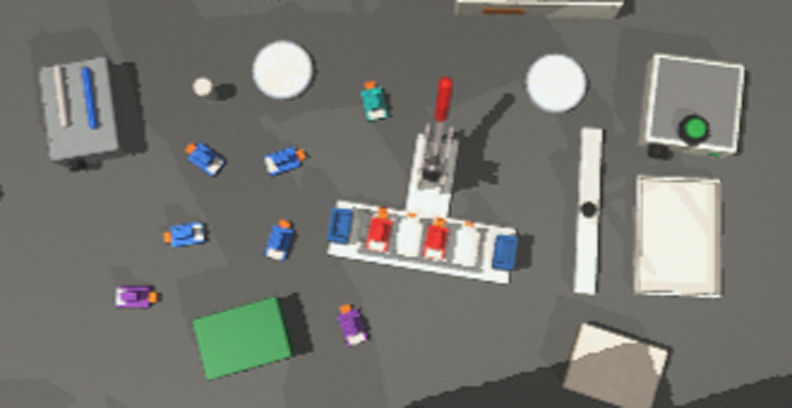

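View pics/sidecrop.png

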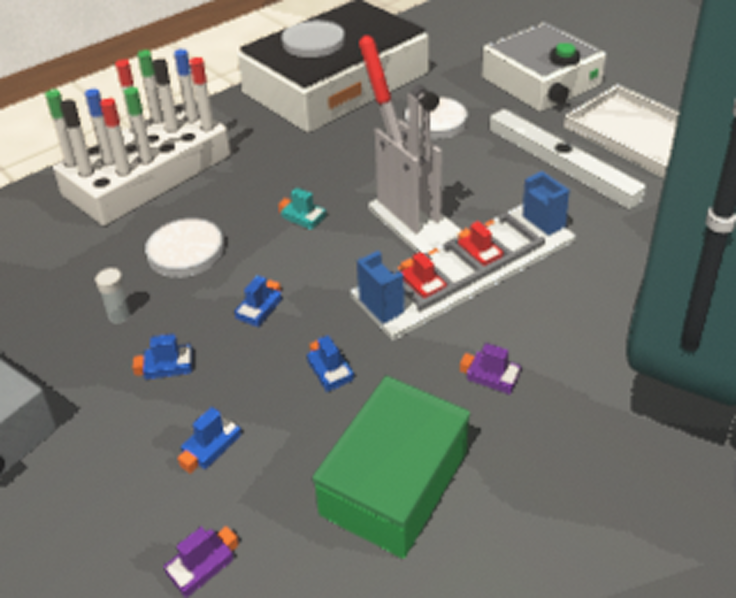

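Emit:
play_rows --steps '[{"x": 0.014, "y": 0.035, "z": 0.01, "rz": 0.185}, {"x": 0.014, "y": 0.035, "z": 0.01, "rz": 0.185}, {"x": 0.014, "y": 0.035, "z": 0.01, "rz": 0.185}, {"x": 0.014, "y": 0.035, "z": 0.01, "rz": 0.185}, {"x": 0.014, "y": 0.035, "z": 0.01, "rz": 0.185}, {"x": 0.014, "y": 0.035, "z": 0.01, "rz": 0.185}, {"x": 0.014, "y": 0.035, "z": 0.01, "rz": 0.185}, {"x": 0.014, "y": 0.035, "z": 0.01, "rz": 0.185}]'

```text
schema error: expected keys x, y, z, rx, ry, rz, hand
```

Emit:
play_rows --steps '[{"x": 0.014, "y": 0.035, "rz": 0.185}, {"x": 0.014, "y": 0.035, "rz": 0.185}, {"x": 0.014, "y": 0.035, "rz": 0.185}, {"x": 0.014, "y": 0.035, "rz": 0.185}, {"x": 0.014, "y": 0.035, "rz": 0.185}, {"x": 0.014, "y": 0.035, "rz": 0.185}, {"x": 0, "y": 0.02, "z": -0.02, "hand": 0.03}, {"z": -0.02}]'

```text
schema error: expected keys x, y, z, rx, ry, rz, hand
```

```bash
python3 - <<'E'
from h import *
o=robot.get_obs(); print({k:np.round(v,4) for k,v in o.items()})
s=snap('wrist','w1'); np.savez('w1.npz',**s); print(np.round(s['T'],3))
s=snap('top','t1');np.savez('t1.npz',**s)
E
```

```text
{'time': np.float64(0.15), 'joint_positions': array([-1.2571,  0.0878,  1.3719, -0.    ,  1.6836, -0.1031]), 'qvel': array([ 0.0001, -0.0023, -0.0032,  0.0006, -0.0004,  0.0004]), 'joint_torque': array([ 1.50000e-03, -3.40644e+01, -3.02794e+01,  7.19000e-02,
        3.05000e-02, -1.00000e-04]), 'tool_pos': array([ 0.2225, -0.5025,  0.1756]), 'ee_rot': array([-1.5706,  0.0017, -1.154 ]), 'wrist_force': array([-0.1626, -0.1275,  1.5277]), 'wrist_torque': array([ 0.0148, -0.0225,  0.0433]), 'width': np.float64(0.0938)}
[[ 0.405 -0.883 -0.236  0.29 ]
 [-0.914 -0.392 -0.101 -0.473]
 [-0.003  0.257 -0.966  0.385]
 [ 0.     0.     0.     1.   ]]
```

View pics/w1.png

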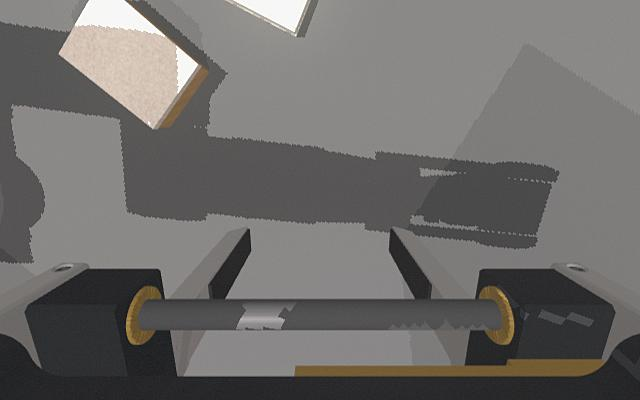

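All keys are needed in every row.

Emit:
play_rows --steps '[{"x": 0.014, "y": 0.035, "z": 0.01, "rx": 0, "ry": 0, "rz": 0.185, "hand": 0.094}, {"x": 0.014, "y": 0.035, "z": 0.01, "rx": 0, "ry": 0, "rz": 0.185, "hand": 0.094}, {"x": 0.014, "y": 0.035, "z": 0.01, "rx": 0, "ry": 0, "rz": 0.185, "hand": 0.094}, {"x": 0.014, "y": 0.035, "z": 0.01, "rx": 0, "ry": 0, "rz": 0.185, "hand": 0.094}, {"x": 0.014, "y": 0.035, "z": 0.01, "rx": 0, "ry": 0, "rz": 0.185, "hand": 0.094}, {"x": 0.014, "y": 0.035, "z": 0.01, "rx": 0, "ry": 0, "rz": 0.185, "hand": 0.094}, {"x": 0.014, "y": 0.035, "z": 0.01, "rx": 0, "ry": 0, "rz": 0.185, "hand": 0.094}, {"x": 0.014, "y": 0.035, "z": 0.01, "rx": 0, "ry": 0, "rz": 0.185, "hand": 0.094}]'

```text
time: 1.25
tool_pos: [0.3349, -0.2217, 0.2568]
ee_rot: [-1.571, -0.0, 0.332]
wrist_force: [0.2, 0.4, 0.1]
width: 0.094
```

Emit:
play_rows --steps '[{"x": 0.014, "y": 0.035, "z": 0, "rx": 0, "ry": 0, "rz": 0.185, "hand": 0.03}, {"x": 0.014, "y": 0.035, "z": 0, "rx": 0, "ry": 0, "rz": 0.185, "hand": 0.03}, {"x": 0.014, "y": 0.035, "z": 0, "rx": 0, "ry": 0, "rz": 0.185, "hand": 0.03}, {"x": 0.014, "y": 0.035, "z": 0, "rx": 0, "ry": 0, "rz": 0.185, "hand": 0.03}, {"x": 0.014, "y": 0.035, "z": 0, "rx": 0, "ry": 0, "rz": 0.185, "hand": 0.03}, {"x": 0.014, "y": 0.035, "z": 0, "rx": 0, "ry": 0, "rz": 0.185, "hand": 0.03}, {"x": 0, "y": 0.02, "z": -0.02, "rx": 0, "ry": 0, "rz": 0, "hand": 0.03}, {"x": 0, "y": 0, "z": -0.02, "rx": 0, "ry": 0, "rz": 0, "hand": 0.03}]'

```text
time: 2.25
tool_pos: [0.4188, 0.0085, 0.2162]
ee_rot: [-1.571, -0.0, 1.439]
wrist_force: [-0.0, -0.6, -0.4]
width: 0.0299
```

```bash
python3 - <<'E'
from h import *
o=robot.get_obs(); print({k:np.round(v,4) for k,v in o.items()})
s=snap('wrist','w1'); np.savez('w1.npz',**s); print(np.round(s['T'],3))
E
```

```text
{'time': np.float64(2.25), 'joint_positions': array([-1.1560e-01, -2.1320e-01,  1.5766e+00,  4.0000e-04,  1.7776e+00,
       -1.5545e+00]), 'qvel': array([-0.0259, -0.0081,  0.3324, -0.0113, -0.3158, -0.0074]), 'joint_torque': array([  0.7119, -21.5905, -31.2608,   0.1145,   0.3667,   0.0696]), 'tool_pos': array([0.4188, 0.0085, 0.2162]), 'ee_rot': array([-1.5714e+00, -4.0000e-04,  1.4389e+00]), 'wrist_force': array([-0.0126, -0.6394, -0.4097]), 'wrist_torque': array([ 0.0407, -0.1891, -0.0265]), 'width': np.float64(0.0299)}
[[ 0.131  0.958  0.255  0.344]
 [ 0.991 -0.127 -0.032  0.018]
 [ 0.002  0.257 -0.966  0.426]
 [ 0.     0.     0.     1.   ]]
```

View pics/w1.png

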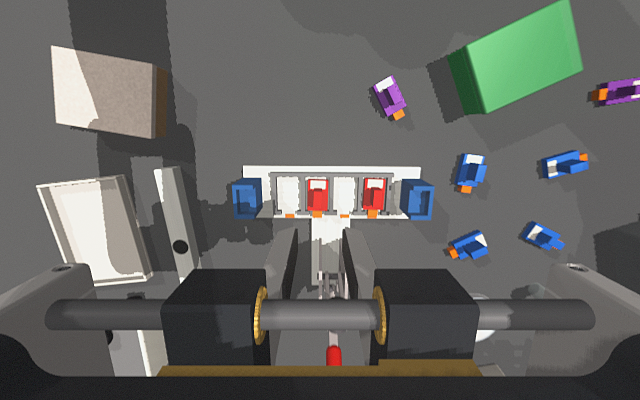

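```bash
cat >> h.py <<'E'
def hsvmask(s,a,b,smin=110,vmin=50):
    h=cv2.cvtColor(s['color'],cv2.COLOR_RGB2HSV).astype(int)
    return (h[...,0]>=a)&(h[...,0]<=b)&(h[...,1]>smin)&(h[...,2]>vmin)
def carriers(s,a,b,zbase=0.0,ztop=0.038,minn=20,orange=(5,20)):
    """rib top centroids, with tab direction"""
    Q=cloud(s); m=hsvmask(s,a,b)
    orq=hsvmask(s,*orange,smin=120,vmin=80)
    k,l,st,ce=cv2.connectedComponentsWithStats(m.astype(np.uint8))
    out=[]
    for i in range(1,k):
        if st[i,4]<minn: continue
        q=Q[l==i]; zt=q[:,2]
        t=q[(abs(zt-(zbase+ztop))<0.006)]
        if len(t)<6: continue
        c=t.mean(0)
        if (zt>zbase+ztop+0.012).sum()>5: continue
        d=np.hypot(*(Q[...,:2]-c[:2]).transpose(2,0,1)); mo=orq&(d<0.045)&(abs(Q[...,2]-zbase-0.012)<0.008)
        ot=Q[mo].mean(0) if mo.sum()>2 else np.full(3,np.nan)
        xy=(t[:,:2]-c[:2]).astype(np.float32)*1000
        r=cv2.minAreaRect(xy)
        u=np.linalg.svd(xy,full_matrices=False)[2][0]
        dv=ot[:2]-c[:2]
        if np.dot(u,dv)<0: u=-u
        out.append(dict(px=ce[i].round(0),c=c.round(4),rc=(c[:2]+np.array(r[0])/1000).round(4),rect=np.round(r[1],1),th_svd=np.degrees(np.arctan2(u[1],u[0])).round(1),th_tab=np.degrees(np.arctan2(dv[1],dv[0])).round(1),tabd=np.hypot(*dv).round(4),n=len(t)))
    return out
E
python3 - <<'E'
from h import *
for f in ['w1','top0','side0']:
  s=dict(np.load(f+'.npz'));Q=cloud(s)
  print(f)
  for nm,a,b,zb in [('blue',100,125,0),('red',0,4,.01)]+[('red2',176,180,.01)]:
    for r in carriers(s,a,b,zb): print(nm,*r.values())
s=dict(np.load('w1.npz'));Q=cloud(s)
print('bench z',np.median(Q[20:60,200:330,2]),'plate',np.median(Q[169:173,260:400,2]),'pocketfloor',np.median(Q[185:200,283:293,2]),np.median(Q[185:200,340:350,2]))
E
```

```text
w1
blue [565. 164.] [0.4441 0.3606 0.0387] [0.4444 0.3624] [12.8 24.4] 99.5 103.9 0.0305 209
blue [470. 172.] [0.4349 0.2278 0.0387] [0.4352 0.2288] [11.7 23.7] -14.4 -13.4 0.0286 192
blue [544. 237.] [0.5537 0.3387 0.0388] [0.5548 0.3412] [25.5 11.5] 54.4 nan nan 145
blue [469. 246.] [0.5544 0.2278 0.0385] [0.5553 0.229 ] [13.  23.7] -69.9 -69.3 0.0278 164
red [317. 198.] [0.44   0.0021 0.0489] [0.4404 0.002 ] [11. 23.] -8.6 -8.3 0.0286 158
red [373. 196.] [0.4492 0.0839 0.0488] [0.4497 0.0841] [12.1 23.3] -9.5 -9.2 0.0286 170
top0
blue [234. 195.] [0.5578 0.3403 0.039 ] [0.5579 0.3405] [22.8 11.5] 53.4 55.3 0.0303 22
blue [269. 196.] [0.5582 0.2282 0.0376] [0.5583 0.2287] [24.4 11.4] -81.3 -71.1 0.0277 23
blue [226. 228.] [0.4469 0.362  0.0384] [0.4476 0.3628] [11.  22.1] 97.3 98.9 0.0296 24
blue [266. 229.] [0.4379 0.2281 0.0387] [0.4383 0.2279] [12.2 21.6] -6.9 -12.5 0.0286 23
red [308. 226.] [0.4518 0.0837 0.049 ] [0.4528 0.0834] [10.4 23.6] -2.2 -11.1 0.0281 21
red [331. 229.] [0.4422 0.0016 0.0482] [0.4429 0.0018] [21.  10.3] -9.2 -8.7 0.0294 23
side0
blue [252. 270.] [0.5564 0.2333 0.0366] [0.5573 0.2326] [13.7 24.8] -64.9 -69.8 0.0313 46
blue [211. 295.] [0.556  0.345  0.0365] [0.5569 0.3447] [23.3 13.4] 57.7 56.0 0.0284 59
blue [282. 297.] [0.4358 0.2333 0.0369] [0.4371 0.2328] [11.5 25.5] -21.1 -9.3 0.0313 54
blue [231. 330.] [0.4455 0.3664 0.0367] [0.4462 0.3659] [12.7 25.1] 103.6 99.2 0.0277 74
red [348. 245.] [0.4421 0.0061 0.046 ] [0.4429 0.0058] [25.9 13.6] -1.2 -13.3 0.0289 40
red [323. 259.] [0.4508 0.0882 0.0463] [0.4515 0.0874] [11.7 23.7] -11.3 -7.3 0.0305 43
bench z 0.0014017460664140224 plate 0.011747053643138466 pocketfloor 0.011182090775863684 0.011386222835080617
```

```bash
cat >> h.py <<'E'
def nestfit(s):
    Q=cloud(s); m=hsvmask(s,100,125)&(Q[...,2]>0.062)&(Q[...,2]<0.074)&(np.abs(Q[...,0]-.445)<.07)&(np.abs(Q[...,1]-.02)<.17)
    rs=[]
    for sel in (Q[...,1]>0.02,Q[...,1]<0.02):
        t=Q[m&sel]; r=cv2.minAreaRect((t[:,:2]*1000).astype(np.float32)); rs.append(r); print('cradle',len(t),np.round(r[0],1),np.round(r[1],1),round(r[2],1),t[:,2].mean().round(4))
    a=np.array(rs[0][0]);b=np.array(rs[1][0]);d=a-b
    print('mid',((a+b)/2).round(1),'len',np.hypot(*d).round(1),'yaw',np.degrees(np.arctan2(-d[0],d[1])).round(2))
E
python3 - <<'E'
from h import *
for f in ['w1','top0','side0']:
  s=dict(np.load(f+'.npz')); nestfit(s)
s=dict(np.load('w1.npz'));Q=cloud(s)
# white base plate/outer front edge
b=s['color'][150:240,220:450][:,:,::-1]; cv2.imwrite('pics/w1c.png',cv2.resize(b,None,fx=3.4,fy=3.4,interpolation=cv2.INTER_CUBIC))
E
```

```text
cradle 355 [458.5 138.7] [27.1 46. ] 82.2 0.0669
cradle 340 [426.3 -93.8] [27.  46.3] 82.0 0.0667
mid [442.4  22.4] len 234.7 yaw -7.87
cradle 42 [460.7 138.2] [27.1 45.4] 82.4 0.0674
cradle 45 [428.  -95.5] [25.5 45.1] 80.0 0.0668
mid [444.4  21.4] len 236.0 yaw -7.98
cradle 82 [460.1 142.5] [26.9 46.6] 79.3 0.065
cradle 64 [426.7 -92.5] [27.5 47.9] 80.3 0.0643
mid [443.4  25. ] len 237.3 yaw -8.08
```

View pics/w1c.png

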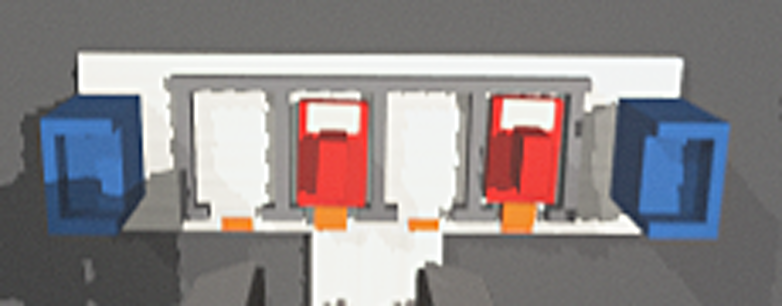

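Emit:
play_rows --steps '[{"x": 0.016, "y": 0.039, "z": 0, "rx": 0, "ry": 0, "rz": 0, "hand": 0.03}, {"x": 0.015, "y": 0.038, "z": -0.03, "rx": 0, "ry": 0, "rz": -0.007, "hand": 0.03}, {"x": 0, "y": 0, "z": -0.05, "rx": 0, "ry": 0, "rz": 0, "hand": 0.03}, {"x": 0, "y": 0, "z": -0.05, "rx": 0, "ry": 0, "rz": 0, "hand": 0.03}, {"x": 0, "y": 0, "z": -0.03, "rx": 0, "ry": 0, "rz": 0, "hand": 0.03}, {"x": 0, "y": 0, "z": 0, "rx": 0, "ry": 0, "rz": 0, "hand": 0.03}]'

```text
time: 3.05
tool_pos: [0.4474, 0.0838, 0.0541]
ee_rot: [-1.565, 0.001, 1.429]
wrist_force: [0.2, -0.2, 0.8]
width: 0.0299
```

```bash
python3 - <<'E'
from h import *
o=robot.get_obs(); print({k:np.round(v,4) for k,v in o.items() if k in('time','tool_pos','ee_rot','width','wrist_force')})
s=snap('wrist','w2'); np.savez('w2.npz',**s); 
for r in carriers(s,0,4,.01): print(*r.values())
nestfit(s)
E
```

```text
{'time': np.float64(3.05), 'tool_pos': array([0.4474, 0.0838, 0.0541]), 'ee_rot': array([-1.5648e+00,  1.2000e-03,  1.4287e+00]), 'wrist_force': array([ 0.1699, -0.2371,  0.7732]), 'width': np.float64(0.0299)}
[321. 220.] [0.4495 0.0843 0.0492] [0.4504 0.0842] [11.4 23.9] -8.5 -9.6 0.0294 448
cradle 1109 [459.  138.7] [27.3 46.7] 81.9 0.067
cradle 1254 [426.8 -93.8] [29.2 46.8] 82.7 0.0662
mid [442.9  22.4] len 234.7 yaw -7.91
```

View pics/w2.png

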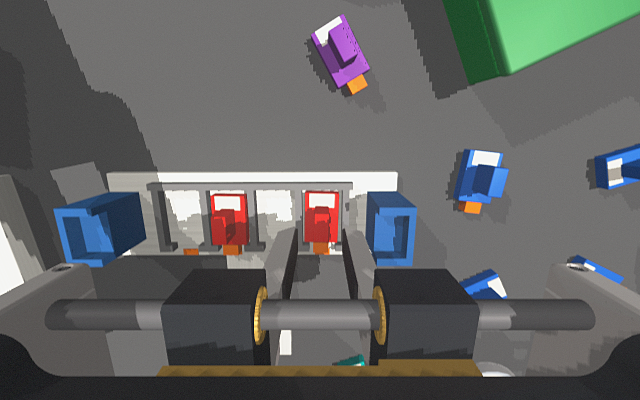

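Emit:
play_rows --steps '[{"x": 0.002, "y": 0, "z": -0.02, "rx": 0, "ry": 0, "rz": 0, "hand": 0.03}, {"x": 0, "y": 0, "z": -0.008, "rx": 0, "ry": 0, "rz": 0, "hand": 0.03}, {"x": 0, "y": 0, "z": 0, "rx": 0, "ry": 0, "rz": 0, "hand": 0}, {"x": 0, "y": 0, "z": 0, "rx": 0, "ry": 0, "rz": 0, "hand": 0}, {"x": 0, "y": 0, "z": 0, "rx": 0, "ry": 0, "rz": 0, "hand": 0}]'

```text
time: 3.72
tool_pos: [0.4523, 0.0841, 0.0294]
ee_rot: [-1.572, -0.0, 1.429]
wrist_force: [0.8, -0.1, 0.0]
width: 0.0039
```

```bash
python3 - <<'E'
from h import *
o=robot.get_obs(); print({k:np.round(v,4) for k,v in o.items() if k in('time','tool_pos','ee_rot','width','wrist_force')})
s=snap('wrist','w3'); np.savez('w3.npz',**s); s2=snap('side');c=s2['color'][200:300,260:420]
cv2.imwrite('pics/s3.png',cv2.resize(c[:,:,::-1],None,fx=4.5,fy=4.5,interpolation=cv2.INTER_CUBIC))
E
```

```text
{'time': np.float64(3.725), 'tool_pos': array([0.4523, 0.0841, 0.0294]), 'ee_rot': array([-1.5723e+00, -4.0000e-04,  1.4290e+00]), 'wrist_force': array([ 0.8159, -0.1278,  0.0213]), 'width': np.float64(0.0039)}
```

View pics/w3.png

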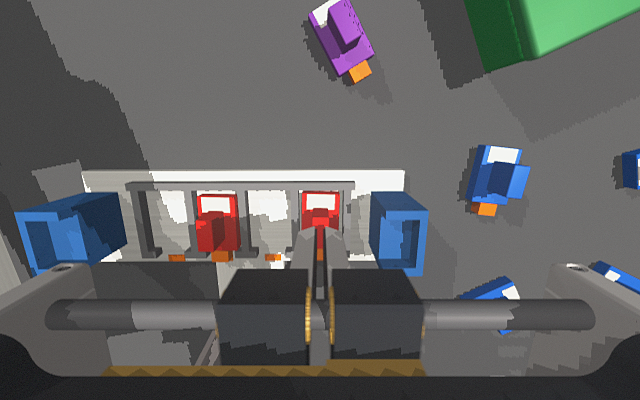

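View pics/s3.png

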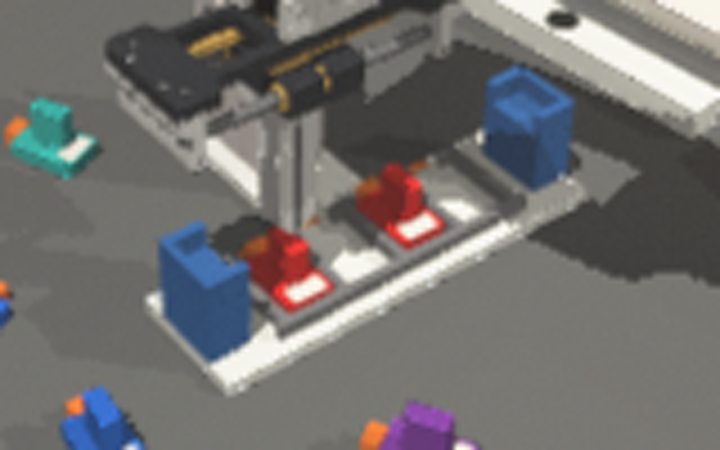

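```bash
python3 - <<'E'
from h import *
s=dict(np.load('w3.npz'));Q=cloud(s)
for v in range(196,270,5): print(v,[tuple(np.round(Q[v,u]*1000).astype(int)) for u in (303,312,320,328,337)], s['color'][v,320])
s2=snap('side');Q=cloud(s2)
np.savez('s3.npz',**s2)
m=(abs(Q[...,0]-.46)<.05)&(abs(Q[...,1]-.085)<.03)&(Q[...,2]>.03)&(Q[...,2]<.12)
h=cv2.cvtColor(s2['color'],cv2.COLOR_RGB2HSV)
m&=h[...,1]<90
v,u=np.nonzero(m); print(u.min(),u.max(),v.min(),v.max())
for vv in range(v.min(),v.max()+1,3):
  q=Q[vv][m[vv]]; print(vv,len(q),q.mean(0).round(4),q.min(0).round(4),q.max(0).round(4))
E
```

```text
196 [(np.int64(429), np.int64(74), np.int64(23)), (np.int64(429), np.int64(81), np.int64(25)), (np.int64(430), np.int64(87), np.int64(25)), (np.int64(431), np.int64(93), np.int64(23)), (np.int64(432), np.int64(100), np.int64(23))] [245 246 242]
201 [(np.int64(433), np.int64(73), np.int64(23)), (np.int64(433), np.int64(80), np.int64(24)), (np.int64(434), np.int64(87), np.int64(24)), (np.int64(435), np.int64(93), np.int64(24)), (np.int64(436), np.int64(100), np.int64(23))] [244 243 239]
206 [(np.int64(437), np.int64(73), np.int64(24)), (np.int64(437), np.int64(80), np.int64(25)), (np.int64(439), np.int64(86), np.int64(22)), (np.int64(439), np.int64(92), np.int64(24)), (np.int64(441), np.int64(99), np.int64(23))] [249 253 249]
211 [(np.int64(441), np.int64(72), np.int64(24)), (np.int64(442), np.int64(79), np.int64(23)), (np.int64(439), np.int64(86), np.int64(37)), (np.int64(444), np.int64(92), np.int64(23)), (np.int64(445), np.int64(99), np.int64(23))] [156  59  57]
216 [(np.int64(445), np.int64(72), np.int64(24)), (np.int64(438), np.int64(80), np.int64(47)), (np.int64(439), np.int64(86
[... 2488 characters left out ...]
(89), np.int64(117)), (np.int64(443), np.int64(93), np.int64(115))] [73 73 73]
317 329 230 251
230 2 [0.4524 0.0876 0.1188] [0.4429 0.0771 0.1183] [0.4619 0.0981 0.1193]
233 12 [0.4482 0.0912 0.1142] [0.4422 0.0778 0.1095] [0.4626 0.0984 0.12  ]
236 13 [0.4478 0.0922 0.1059] [0.4414 0.0785 0.0994] [0.4634 0.1014 0.1108]
239 13 [0.4479 0.0921 0.0965] [0.4421 0.0762 0.0897] [0.4625 0.1    0.1017]
242 13 [0.448  0.0921 0.0872] [0.4398 0.0778 0.0819] [0.4615 0.1    0.0939]
245 12 [0.4467 0.0917 0.0783] [0.4417 0.078  0.073 ] [0.4589 0.1002 0.0856]
248 10 [0.4458 0.0926 0.0698] [0.4416 0.0814 0.0655] [0.4559 0.1009 0.0749]
251 3 [0.4435 0.0898 0.0599] [0.4434 0.0865 0.0579] [0.4437 0.0933 0.0622]
```

Emit:
play_rows --steps '[{"x": 0, "y": 0, "z": 0.01, "rx": 0, "ry": 0, "rz": 0, "hand": 0}, {"x": 0, "y": 0, "z": 0.02, "rx": 0, "ry": 0, "rz": 0, "hand": 0}, {"x": 0, "y": 0, "z": 0.02, "rx": 0, "ry": 0, "rz": 0, "hand": 0}]'

```text
time: 4.25
tool_pos: [0.4517, 0.0841, 0.0797]
ee_rot: [-1.571, -0.0, 1.429]
wrist_force: [0.2, 0.4, -0.0]
width: 0.0003
```

```bash
python3 - <<'E'
from h import *
o=robot.get_obs(); print({k:np.round(v,4) for k,v in o.items() if k in('time','tool_pos','ee_rot','width','wrist_force')})
s=snap('wrist','w4'); np.savez('w4.npz',**s); s2=snap('side');c=s2['color'][200:300,260:420]
cv2.imwrite('pics/s4.png',cv2.resize(c[:,:,::-1],None,fx=4.5,fy=4.5,interpolation=cv2.INTER_CUBIC))
E
```

```text
{'time': np.float64(4.25), 'tool_pos': array([0.4517, 0.0841, 0.0797]), 'ee_rot': array([-1.5711e+00, -1.0000e-04,  1.4290e+00]), 'wrist_force': array([ 0.174 ,  0.421 , -0.0485]), 'width': np.float64(0.0003)}
```

View pics/w4.png

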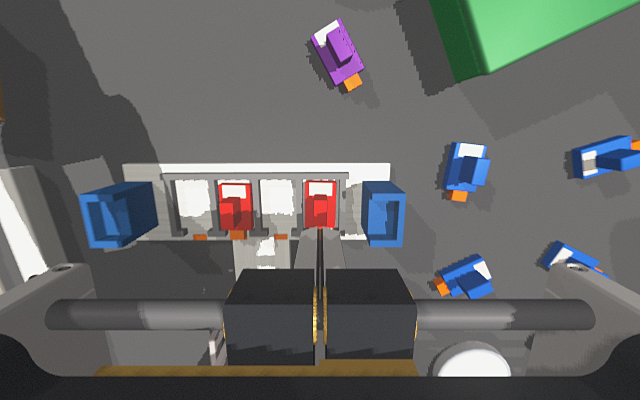

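View pics/s4.png

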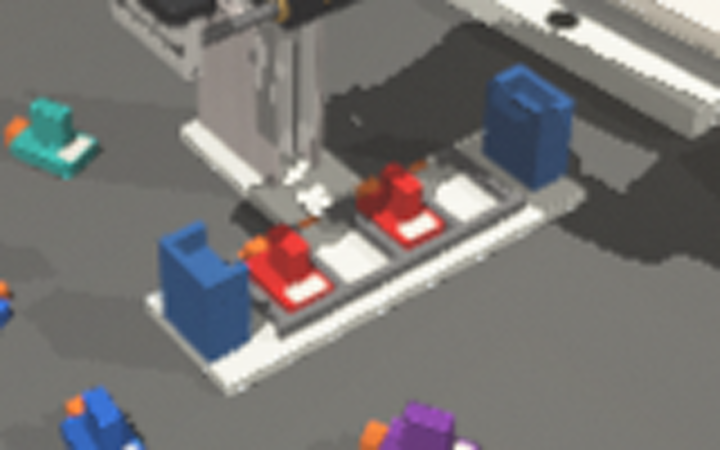

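```bash
cat > tip.py <<'E'
from h import *
o=robot.get_obs();tp=np.array(o['tool_pos']);print('tcp',tp.round(4), o['width'].round(4))
for n in ('side','top'):
  s=snap(n);Q=cloud(s)
  d=Q-tp
  m=(abs(d[...,0])<.035)&(abs(d[...,1])<.035)&(Q[...,2]>.057)&(Q[...,2]<.2)
  v,u=np.nonzero(m); print(n,m.sum(),u.min(),u.max(),v.min(),v.max())
  for vv in range(v.min(),v.max()+1):
    q=d[vv][m[vv]]
    if len(q): print(vv,len(q),q.mean(0).round(4),q.min(0).round(4),q.max(0).round(4))
E
python3 tip.py
python3 - <<'E'
from h import *
s=dict(np.load('w4.npz'));Q=cloud(s)
for v in range(222,272,4): print(v,[tuple((Q[v,u]*1000).round().astype(int).tolist()) for u in (308,314,318,320,322,326,332)])
E
```

```text
222 [(467, 70, 23), (459, 78, 49), (459, 81, 50), (460, 83, 49), (460, 85, 49), (461, 88, 49), (470, 94, 24)]
226 [(471, 69, 23), (472, 75, 22), (472, 79, 24), (473, 81, 23), (473, 83, 23), (473, 87, 24), (474, 93, 23)]
230 [(441, 78, 117), (440, 82, 119), (442, 84, 115), (443, 85, 113), (443, 87, 114), (442, 89, 119), (443, 93, 118)]
234 [(440, 78, 125), (441, 82, 124), (442, 84, 122), (442, 85, 123), (443, 86, 121), (442, 89, 125), (443, 93, 124)]
238 [(440, 78, 131), (441, 82, 132), (443, 84, 126), (443, 85, 128), (443, 86, 128), (441, 89, 133), (443, 92, 131)]
242 [(441, 78, 136), (441, 82, 138), (443, 84, 133), (443, 85, 134), (443, 86, 134), (442, 89, 137), (442, 92, 137)]
246 [(440, 79, 143), (441, 82, 143), (443, 84, 139), (443, 85, 140), (443, 86, 140), (442, 89, 144), (442, 92, 143)]
250 [(440, 79, 150), (440, 82, 149), (443, 84, 144), (443, 85, 145), (443, 86, 144), (442, 89, 149), (442, 92, 149)]
254 [(441, 79, 152), (441, 82, 153), (443, 84, 150), (443, 85, 150), (443, 86, 150), (442, 88, 153), (442, 92, 154)]
258 [(440, 79, 158), (441, 82, 157), (443, 84, 154), (443, 85, 155), (443, 86, 154), (442, 88, 158), (442, 91, 158)]
262 [(440, 79, 162), (441, 82, 162), (443, 84, 159), (443, 85, 159), (444, 86, 158), (442, 88, 162), (442, 91, 162)]
266 [(440, 80, 167), (442, 82, 165), (443, 84, 163), (443, 85, 163), (443, 86, 163), (442, 88, 167), (442, 91, 166)]
270 [(417, 85, 214), (441, 83, 170), (443, 84, 167), (443, 85, 167), (443, 86, 167), (419, 90, 213), (418, 92, 214)]Traceback (most recent call last):
  File "tip.py", line 2, in <module>
    o=robot.get_obs();tp=np.array(o['tool_pos']);print('tcp',tp.round(4), o['width'].round(4))
                                                                          ^^^^^^^^^^^^^^^^
AttributeError: 'float' object has no attribute 'round'
```

```bash
sed -i "s/, o\['width'\].round(4))/)/" tip.py; python3 tip.py; python3 - <<'E'
from h import *
s=dict(np.load('w4.npz'));T=s['T'];f=200/np.tan(np.radians(s['fov_y'])/2)
for p in [(.4437,.0841,.0797),(.4437,.0841,.115),(.4437,.0841,.15)]:
  c=T[:3,:3].T@(np.array(p)-T[:3,3]); print(c[:2]/c[2]*f+[s['cx'],s['cy']],c)
print(T[:3,3])
E
```

```text
tcp [0.4539 0.0842 0.0817]
side 352 316 329 205 234
205 1 [-0.0109 -0.0066  0.1087] [-0.0109 -0.0066  0.1087] [-0.0109 -0.0066  0.1087]
206 9 [-0.0027  0.0084  0.1093] [-0.0113 -0.0063  0.1051] [0.0106 0.0154 0.1141]
207 13 [-0.0044  0.0077  0.1071] [-0.0114 -0.0062  0.1036] [0.0093 0.0161 0.1119]
208 14 [-0.0048  0.0079  0.1046] [-0.0112 -0.0065  0.0997] [0.0106 0.0161 0.1106]
209 14 [-0.0042  0.0074  0.1013] [-0.0108 -0.0068  0.0972] [0.0103 0.0161 0.1074]
210 14 [-0.0048  0.0079  0.0991] [-0.0117 -0.0066  0.0941] [0.0106 0.0162 0.1041]
211 14 [-0.0049  0.0081  0.0965] [-0.011  -0.0066  0.0921] [0.0088 0.0163 0.1022]
212 14 [-0.0049  0.0081  0.0936] [-0.0109 -0.0077  0.0882] [0.0105 0.0164 0.0998]
213 14 [-0.0045  0.0077  0.0904] [-0.0118 -0.0059  0.0856] [0.0107 0.0154 0.0951]
214 13 [-0.0058  0.0074  0.0882] [-0.0111 -0.0066  0.0835] [0.0061 0.0162 0.0941]
215 13 [-0.0056  0.0072  0.0852] [-0.0111 -0.0066  0.0808] [0.0062 0.016  0.09  ]
216 13 [-0.006   0.0076  0.0828] [-0.0119 -0.006   0.0778] [0.0085 0.0158 0.0875]
217 13 [-0.0056  0.0073  0.0795] [-0.0112 -0.0066  0.0746] [0.0
[... 1291 characters left out ...]
  0.0001  0.03  ] [-0.0053  0.0137  0.0375]
234 4 [-0.0077  0.0046  0.0293] [-0.0088  0.0007  0.0266] [-0.0063  0.0096  0.0321]
[318.57641812 215.41571152] [-0.00079427  0.01117887  0.22005715]
[318.47090021 231.93302657] [-0.0007402   0.02025642  0.18594431]
[318.31955639 255.62373084] [-0.0006866   0.02925682  0.15212139]
[0.37704769 0.09406615 0.28948296]Traceback (most recent call last):
  File "tip.py", line 7, in <module>
    v,u=np.nonzero(m); print(n,m.sum(),u.min(),u.max(),v.min(),v.max())
                                       ~~~~~^^
    return umr_minimum(a, axis, None, out, keepdims, initial, where)
ValueError: zero-size array to reduction operation minimum which has no identity
```

```bash
python3 - <<'E'
from h import *
for f,tz in [('wrist0',.1756),('w1',.2162),('w2',.0541),('w3',.0294),('w4',.0805)]:
  s=dict(np.load(f+'.npz'));T=s['T']
  h,w=s['range_z'].shape; ff=200/np.tan(np.radians(s['fov_y'])/2)
  Q=cloud(s); Z=T[2,3]-Q[...,2]  # depth below cam
  m=(Z<.205)&(Z>.05)&(np.arange(400)[:,None]<268); m[:,:200]=0;m[:,440:]=0
  v,u=np.nonzero(m); 
  print(f,'cam-tcp',round(T[2,3]-tz,4),'lowest finger rows',v.min(),'max depth below cam',np.sort(Z[m])[-10:].round(4), u[v==v.min()])
E
```

```text
wrist0 cam-tcp 0.2097 lowest finger rows 226 max depth below cam [0.1794 0.1794 0.1794 0.1795 0.1796 0.1798 0.1799 0.1799 0.18   0.1807] [244 245 246 247 392 393 394 395]
w1 cam-tcp 0.2097 lowest finger rows 226 max depth below cam [0.1788 0.1788 0.1788 0.1788 0.1789 0.1789 0.179  0.1791 0.1794 0.1801] [292 293 294 345 346 347]
w2 cam-tcp 0.2103 lowest finger rows 203 max depth below cam [0.2048 0.2048 0.2049 0.2049 0.2049 0.2049 0.2049 0.205  0.205  0.205 ] [396 406 409]
w3 cam-tcp 0.2097 lowest finger rows 0 max depth below cam [0.2048 0.2048 0.2048 0.2049 0.2049 0.2049 0.2049 0.2049 0.2049 0.2049] [339 340 341 342 343 344 345]
w4 cam-tcp 0.209 lowest finger rows 226 max depth below cam [0.1781 0.1786 0.1792 0.1794 0.1794 0.1795 0.1796 0.1797 0.1798 0.1798] [315 316 323 324]
```

Emit:
play_rows --steps '[{"x": -0.002, "y": 0, "z": 0, "rx": 0, "ry": 0, "rz": 0, "hand": 0.03}, {"x": 0, "y": 0, "z": 0, "rx": 0, "ry": 0, "rz": 0, "hand": 0.03}, {"x": 0, "y": 0, "z": -0.04, "rx": 0, "ry": 0, "rz": 0, "hand": 0.03}, {"x": 0, "y": 0, "z": -0.03, "rx": 0, "ry": 0, "rz": 0, "hand": 0.03}, {"x": 0, "y": 0, "z": -0.013, "rx": 0, "ry": 0, "rz": 0, "hand": 0.03}, {"x": 0, "y": 0, "z": 0, "rx": 0, "ry": 0, "rz": 0, "hand": 0.03}]'

```text
time: 5.2
tool_pos: [0.4494, 0.0841, -0.0049]
ee_rot: [-1.57, 0.0, 1.429]
wrist_force: [-0.0, -0.2, -0.5]
width: 0.0298
```

Emit:
play_rows --steps '[{"x": 0, "y": 0, "z": 0, "rx": 0, "ry": 0, "rz": 0, "hand": 0}, {"x": 0, "y": 0, "z": 0, "rx": 0, "ry": 0, "rz": 0, "hand": 0}]'

```text
time: 5.45
tool_pos: [0.4505, 0.0841, -0.0035]
ee_rot: [-1.573, -0.0, 1.429]
wrist_force: [0.6, -0.3, -0.6]
width: 0.0137
```

Emit:
play_rows --steps '[{"x": 0, "y": 0, "z": 0.02, "rx": 0, "ry": 0, "rz": 0, "hand": 0}, {"x": 0, "y": 0, "z": 0.04, "rx": 0, "ry": 0, "rz": 0, "hand": 0}, {"x": 0, "y": 0, "z": 0.05, "rx": 0, "ry": 0, "rz": 0, "hand": 0}]'

```text
time: 5.82
tool_pos: [0.4488, 0.084, 0.106]
ee_rot: [-1.569, 0.0, 1.429]
wrist_force: [-0.1, -0.2, -0.4]
width: 0.0121
```

```bash
cat >> h.py <<'E'
def rectfit(s,xr,yr,zr,sat=None,val=None):
    Q=cloud(s); h=cv2.cvtColor(s['color'],cv2.COLOR_RGB2HSV)
    m=(Q[...,0]>xr[0])&(Q[...,0]<xr[1])&(Q[...,1]>yr[0])&(Q[...,1]<yr[1])&(Q[...,2]>zr[0])&(Q[...,2]<zr[1])
    if sat: m&=h[...,1]<sat
    if val: m&=h[...,2]>val
    k,l,st,ce=cv2.connectedComponentsWithStats(m.astype(np.uint8)); i=1+np.argmax(st[1:,4]); t=Q[l==i]
    r=cv2.minAreaRect((t[:,:2]*1000).astype(np.float32)); return np.round(r[0],1),np.round(r[1],1),round(r[2],2),len(t),t[:,2].mean().round(4)
def o():
    o=robot.get_obs(); print({k:np.round(o[k],4).tolist() for k in('time','tool_pos','ee_rot','width','wrist_force','joint_positions')})
E
python3 - <<'E'
from h import *
o()
s=snap('wrist','w5'); np.savez('w5.npz',**s)
for f in('top0','w1'):
  s=dict(np.load(f+'.npz'))
  print(f,'bar',rectfit(s,(.3,.65),(-.28,-.12),(.019,.03)))
  print(f,'tray',rectfit(s,(.3,.6),(-.45,-.24),(.014,.026)))
  print(f,'traylow',rectfit(s,(.3,.6),(-.45,-.24),(.003,.026),60,120))
s=dict(np.load('top0.npz'));Q=cloud(s);m=hsvmask(s,45,85)&(Q[...,1]<-.3)&(Q[...,2]>.06); print('button',Q[m].mean(0),np.percentile(Q[m],[5,50,95],axis=0).round(4))
E
```

```text
{'time': 5.825, 'tool_pos': [0.4488, 0.084, 0.106], 'ee_rot': [-1.5688, 0.0004, 1.429], 'width': 0.0121, 'wrist_force': [-0.0867, -0.1677, -0.3651], 'joint_positions': [0.0607, -0.0963, 1.6935, 0.0, 1.5464, -1.3683]}
top0 bar (array([ 494.5, -217.1]), array([ 28.7, 239.6]), 87.32, 510, np.float64(0.0245))
top0 tray (array([ 458.2, -386.5]), array([ 56.9, 171.2]), 82.34, 132, np.float64(0.0198))
top0 traylow (array([ 463.5, -345.2]), array([125. , 175.8]), 88.84, 1314, np.float64(0.009))
w1 bar (array([ 463.2, -214.6]), array([ 29.2, 180.7]), 87.29, 2194, np.float64(0.0247))
w1 tray (array([ 458.6, -344.6]), array([122.2, 170. ]), 88.8, 1514, np.float64(0.0189))
w1 traylow (array([ 458.6, -345. ]), array([121.5, 170. ]), 88.76, 7672, np.float64(0.0075))
button [ 0.60718329 -0.35801771  0.07695866] [[ 0.5956 -0.3698  0.0709]
 [ 0.6069 -0.3582  0.0767]
 [ 0.6189 -0.347   0.0834]]
```

View pics/w5.png

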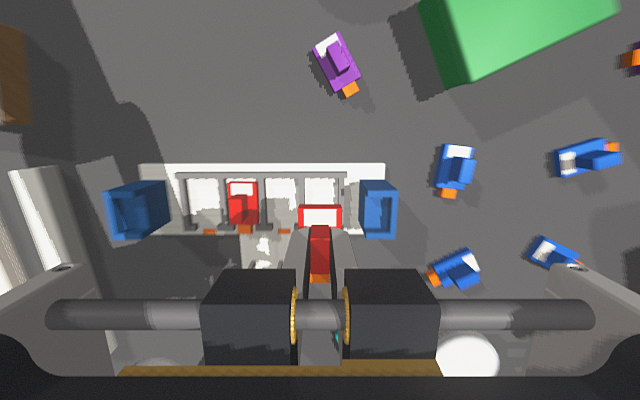

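Emit:
play_rows --steps '[{"x": -0.003, "y": -0.053, "z": 0.01, "rx": 0, "ry": 0, "rz": 0, "hand": 0}, {"x": -0.003, "y": -0.053, "z": 0, "rx": 0, "ry": 0, "rz": 0, "hand": 0}, {"x": -0.004, "y": -0.054, "z": 0, "rx": 0, "ry": 0, "rz": 0, "hand": 0}, {"x": -0.005, "y": -0.054, "z": 0, "rx": 0, "ry": 0, "rz": 0, "hand": 0}, {"x": -0.005, "y": -0.054, "z": 0, "rx": 0, "ry": 0, "rz": 0, "hand": 0}, {"x": -0.005, "y": -0.054, "z": 0, "rx": 0, "ry": 0, "rz": 0, "hand": 0}, {"x": -0.005, "y": -0.054, "z": -0.01, "rx": 0, "ry": 0, "rz": 0, "hand": 0}, {"x": -0.005, "y": -0.053, "z": -0.01, "rx": 0, "ry": 0, "rz": 0, "hand": 0}]'

```text
time: 6.88
tool_pos: [0.4146, -0.3471, 0.0959]
ee_rot: [-1.572, 0.001, 1.429]
wrist_force: [-0.1, -0.5, -0.4]
width: 0.0118
```

Emit:
play_rows --steps '[{"x": 0, "y": 0, "z": -0.03, "rx": 0, "ry": 0, "rz": 0, "hand": 0}, {"x": 0, "y": 0, "z": -0.03, "rx": 0, "ry": 0, "rz": 0, "hand": 0}, {"x": 0, "y": 0, "z": -0.025, "rx": 0, "ry": 0, "rz": 0, "hand": 0}, {"x": 0, "y": 0, "z": -0.012, "rx": 0, "ry": 0, "rz": 0, "hand": 0}, {"x": 0, "y": 0, "z": 0, "rx": 0, "ry": 0, "rz": 0, "hand": 0}]'

```text
time: 7.5
tool_pos: [0.4144, -0.3446, -0.002]
ee_rot: [-1.57, -0.001, 1.429]
wrist_force: [-0.4, -0.1, -0.1]
width: 0.0117
```

```bash
python3 - <<'E'
from h import *
o()
s=snap('wrist','w6'); np.savez('w6.npz',**s)
print('tray',rectfit(s,(.3,.6),(-.45,-.24),(.014,.026)))
E
```

```text
{'time': 7.5, 'tool_pos': [0.4144, -0.3446, -0.002], 'ee_rot': [-1.5698, -0.0009, 1.4291], 'width': 0.0117, 'wrist_force': [-0.4388, -0.0866, -0.0838], 'joint_positions': [-0.799, 0.1686, 1.6443, 0.0001, 1.33, -2.2281]}
tray (array([ 410.7, -344.4]), array([120.1,  74.1]), 88.52, 2668, np.float64(0.0202))
```

View pics/w6.png

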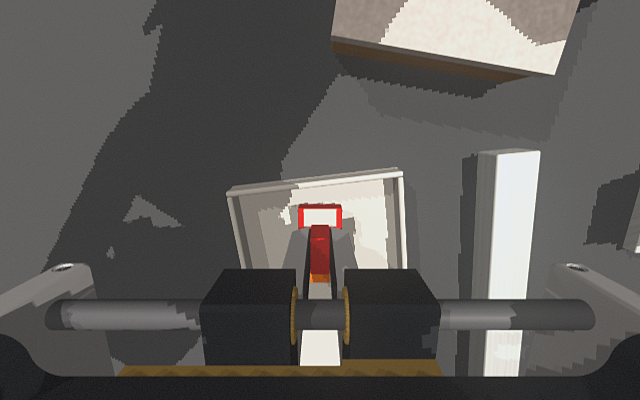

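Emit:
play_rows --steps '[{"x": 0, "y": 0, "z": -0.005, "rx": 0, "ry": 0, "rz": 0, "hand": 0}, {"x": 0, "y": 0, "z": -0.003, "rx": 0, "ry": 0, "rz": 0, "hand": 0}, {"x": 0, "y": 0, "z": 0, "rx": 0, "ry": 0, "rz": 0, "hand": 0}, {"x": 0, "y": 0, "z": 0, "rx": 0, "ry": 0, "rz": 0, "hand": 0.03}, {"x": 0, "y": 0, "z": 0, "rx": 0, "ry": 0, "rz": 0, "hand": 0.03}, {"x": 0, "y": 0, "z": 0.03, "rx": 0, "ry": 0, "rz": 0, "hand": 0.03}, {"x": 0, "y": 0, "z": 0.06, "rx": 0, "ry": 0, "rz": 0, "hand": 0.03}]'

```text
time: 8.43
tool_pos: [0.4127, -0.343, 0.0781]
ee_rot: [-1.565, -0.005, 1.429]
wrist_force: [1.0, -0.6, 0.6]
width: 0.03
```

```bash
python3 - <<'E'
from h import *
o()
s=snap('wrist','w7'); np.savez('w7.npz',**s)
for r in carriers(s,0,4,.004): print(*r.values())
E
```

```text
{'time': 8.425, 'tool_pos': [0.4127, -0.343, 0.0781], 'ee_rot': [-1.5645, -0.005, 1.4289], 'width': 0.03, 'wrist_force': [0.9751, -0.6247, 0.6328], 'joint_positions': [-0.7991, 0.1044, 1.5486, 0.0001, 1.4965, -2.228]}
[317. 212.] [ 0.4143 -0.3457  0.0431] [ 0.415  -0.3458] [11.  23.6] -8.4 -7.4 0.0294 343
```

View pics/w7.png

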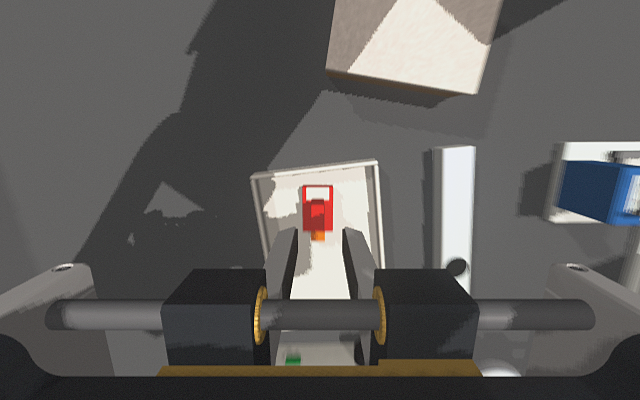

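Emit:
play_rows --steps '[{"x": 0.002, "y": 0.05, "z": 0.025, "rx": 0, "ry": 0, "rz": 0, "hand": 0.03}, {"x": 0.004, "y": 0.05, "z": 0, "rx": 0, "ry": 0, "rz": 0, "hand": 0.03}, {"x": 0.004, "y": 0.05, "z": 0, "rx": 0, "ry": 0, "rz": 0, "hand": 0.03}, {"x": 0.004, "y": 0.05, "z": 0, "rx": 0, "ry": 0, "rz": 0, "hand": 0.03}, {"x": 0.004, "y": 0.05, "z": 0, "rx": 0, "ry": 0, "rz": 0, "hand": 0.03}, {"x": 0.004, "y": 0.05, "z": 0, "rx": 0, "ry": 0, "rz": 0, "hand": 0.03}, {"x": 0.004, "y": 0.047, "z": -0.02, "rx": 0, "ry": 0, "rz": 0, "hand": 0.03}, {"x": 0, "y": 0, "z": -0.02, "rx": 0, "ry": 0, "rz": 0, "hand": 0.03}]'

```text
time: 9.48
tool_pos: [0.441, 0.005, 0.0655]
ee_rot: [-1.572, -0.001, 1.434]
wrist_force: [0.1, 0.5, -0.3]
width: 0.0296
```

```bash
python3 - <<'E'
from h import *
o()
s=snap('wrist','w8'); np.savez('w8.npz',**s)
for r in carriers(s,0,4,.01): print(*r.values())
nestfit(s)
E
```

```text
{'time': 9.475, 'tool_pos': [0.441, 0.005, 0.0655], 'ee_rot': [-1.5725, -0.0009, 1.4343], 'width': 0.0296, 'wrist_force': [0.1396, 0.475, -0.2754], 'joint_positions': [-0.1181, -0.1102, 1.7885, 0.0009, 1.4616, -1.5526]}
[317. 213.] [0.4403 0.0022 0.049 ] [0.4411 0.002 ] [11.1 23.8] -8.2 -9.9 0.0285 404
cradle 1079 [458.8 138. ] [27.3 46.5] 82.4 0.0667
cradle 1070 [426.6 -94.1] [27.9 46.5] 82.1 0.0665
mid [442.7  22. ] len 234.3 yaw -7.89
```

Emit:
play_rows --steps '[{"x": 0, "y": 0, "z": -0.04, "rx": 0, "ry": 0, "rz": 0, "hand": 0.03}, {"x": 0, "y": 0, "z": -0.025, "rx": 0, "ry": 0, "rz": 0, "hand": 0.03}, {"x": 0, "y": 0, "z": -0.004, "rx": 0, "ry": 0, "rz": 0, "hand": 0.03}, {"x": 0, "y": 0, "z": 0, "rx": 0, "ry": 0, "rz": 0, "hand": 0}, {"x": 0, "y": 0, "z": 0, "rx": 0, "ry": 0, "rz": 0, "hand": 0}, {"x": 0, "y": 0, "z": 0.02, "rx": 0, "ry": 0, "rz": 0, "hand": 0}, {"x": 0, "y": 0, "z": 0.04, "rx": 0, "ry": 0, "rz": 0, "hand": 0}, {"x": 0, "y": 0, "z": 0.05, "rx": 0, "ry": 0, "rz": 0, "hand": 0}]'

```text
time: 10.52
tool_pos: [0.4401, 0.0021, 0.1078]
ee_rot: [-1.57, -0.0, 1.429]
wrist_force: [0.8, -0.3, -0.6]
width: 0.0117
```

Emit:
play_rows --steps '[{"x": 0, "y": -0.05, "z": 0, "rx": 0, "ry": 0, "rz": 0, "hand": 0}, {"x": 0, "y": -0.05, "z": 0, "rx": 0, "ry": 0, "rz": 0, "hand": 0}, {"x": 0.01, "y": -0.05, "z": 0, "rx": 0, "ry": 0, "rz": 0, "hand": 0}, {"x": 0.011, "y": -0.05, "z": 0, "rx": 0, "ry": 0, "rz": 0, "hand": 0}, {"x": 0.011, "y": -0.05, "z": 0, "rx": 0, "ry": 0, "rz": 0, "hand": 0}, {"x": 0.011, "y": -0.05, "z": 0, "rx": 0, "ry": 0, "rz": 0, "hand": 0}, {"x": 0.011, "y": -0.047, "z": -0.02, "rx": 0, "ry": 0, "rz": 0, "hand": 0}, {"x": 0, "y": 0, "z": -0.03, "rx": 0, "ry": 0, "rz": 0, "hand": 0}]'

```text
time: 11.52
tool_pos: [0.4959, -0.3496, 0.0577]
ee_rot: [-1.575, 0.003, 1.425]
wrist_force: [0.8, 0.4, -0.3]
width: 0.0116
```

```bash
python3 - <<'E'
from h import *
o()
s=snap('wrist','w9'); np.savez('w9.npz',**s)
E
```

```text
{'time': 11.525, 'tool_pos': [0.4959, -0.3496, 0.0577], 'ee_rot': [-1.5749, 0.0033, 1.4253], 'width': 0.0116, 'wrist_force': [0.8123, 0.4432, -0.2645], 'joint_positions': [-0.7071, 0.2582, 1.411, -0.0006, 1.4671, -2.1323]}
```

View pics/w9.png

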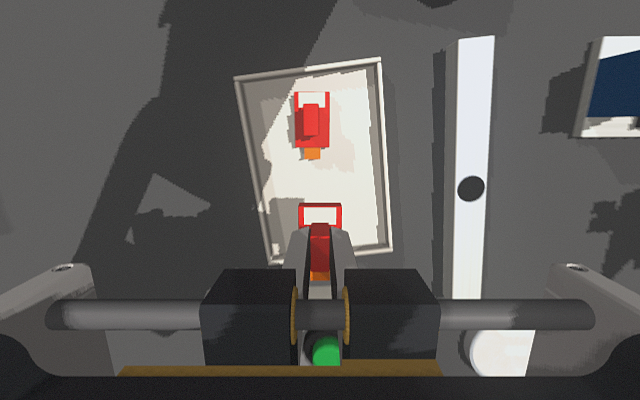

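Emit:
play_rows --steps '[{"x": 0, "y": 0, "z": -0.03, "rx": 0, "ry": 0, "rz": 0, "hand": 0}, {"x": 0, "y": 0, "z": -0.025, "rx": 0, "ry": 0, "rz": 0, "hand": 0}, {"x": 0, "y": 0, "z": -0.01, "rx": 0, "ry": 0, "rz": 0, "hand": 0}, {"x": 0, "y": 0, "z": 0, "rx": 0, "ry": 0, "rz": 0, "hand": 0}, {"x": 0, "y": 0, "z": 0, "rx": 0, "ry": 0, "rz": 0, "hand": 0.03}, {"x": 0, "y": 0, "z": 0, "rx": 0, "ry": 0, "rz": 0, "hand": 0.03}, {"x": 0, "y": 0, "z": 0.03, "rx": 0, "ry": 0, "rz": 0, "hand": 0.03}, {"x": 0, "y": 0, "z": 0.06, "rx": 0, "ry": 0, "rz": 0, "hand": 0.03}]'

```text
time: 12.58
tool_pos: [0.4927, -0.3433, 0.079]
ee_rot: [-1.564, -0.004, 1.429]
wrist_force: [0.3, -1.4, 0.4]
width: 0.03
```

```bash
python3 - <<'E'
from h import *
o()
s=snap('wrist','w10'); np.savez('w10.npz',**s)
for r in carriers(s,0,4,.004): print(*r.values())
s=snap('top','t10'); np.savez('t10.npz',**s)
for r in carriers(s,100,125,.0): print(*r.values())
E
```

```text
{'time': 12.575, 'tool_pos': [0.4927, -0.3433, 0.079], 'ee_rot': [-1.5644, -0.0042, 1.4289], 'width': 0.03, 'wrist_force': [0.3047, -1.4366, 0.3869], 'joint_positions': [-0.703, 0.2422, 1.3872, 0.0001, 1.5198, -2.132]}
[305. 129.] [ 0.4157 -0.3456  0.0434] [ 0.4158 -0.3457] [11.9 22.8] -7.7 -7.6 0.0282 427
[318. 211.] [ 0.4943 -0.3452  0.0431] [ 0.4949 -0.3456] [11.8 24.3] -7.2 -9.0 0.0288 353
[234. 195.] [0.5575 0.3396 0.0389] [0.5577 0.3396] [23.5 11. ] 52.7 59.9 0.0306 23
[268. 196.] [0.5584 0.2273 0.0388] [0.5582 0.228 ] [11.3 22. ] -70.4 -70.9 0.0268 23
[226. 228.] [0.4469 0.3624 0.0384] [0.4476 0.363 ] [10.9 22.2] 96.0 98.3 0.03 23
[266. 230.] [0.4378 0.2285 0.0382] [0.4384 0.2283] [11.5 21.6] -11.0 -15.8 0.0284 24
```

View pics/w10.png

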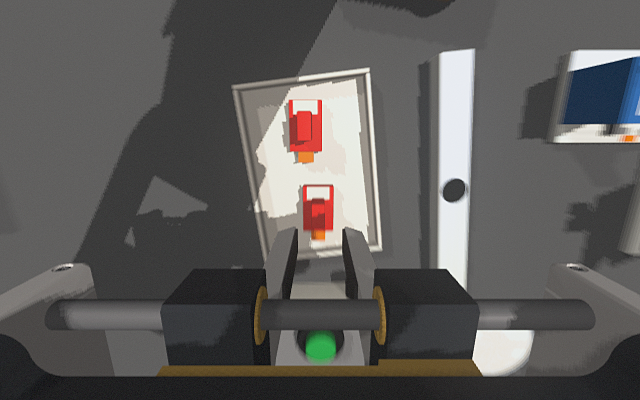

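Emit:
play_rows --steps '[{"x": -0.015, "y": 0.058, "z": 0.03, "rx": 0, "ry": 0, "rz": 0, "hand": 0.03}, {"x": -0.015, "y": 0.058, "z": 0, "rx": 0, "ry": 0, "rz": 0, "hand": 0.03}, {"x": -0.015, "y": 0.058, "z": 0, "rx": 0, "ry": 0, "rz": 0, "hand": 0.03}, {"x": -0.014, "y": 0.058, "z": 0, "rx": 0, "ry": 0, "rz": 0, "hand": 0.03}, {"x": 0, "y": 0.058, "z": 0, "rx": 0, "ry": 0, "rz": 0, "hand": 0.03}, {"x": 0, "y": 0.058, "z": 0, "rx": 0, "ry": 0, "rz": -0.025, "hand": 0.03}, {"x": 0, "y": 0.058, "z": 0, "rx": 0, "ry": 0, "rz": -0.025, "hand": 0.03}, {"x": 0, "y": 0.057, "z": 0, "rx": 0, "ry": 0, "rz": -0.025, "hand": 0.03}]'

```text
time: 13.68
tool_pos: [0.4365, 0.116, 0.1096]
ee_rot: [-1.572, -0.0, 1.353]
wrist_force: [0.9, -1.4, 0.0]
width: 0.03
```

Emit:
play_rows --steps '[{"x": 0, "y": 0.055, "z": -0.01, "rx": 0, "ry": 0, "rz": -0.025, "hand": 0.03}, {"x": 0, "y": 0.055, "z": -0.02, "rx": 0, "ry": 0, "rz": 0, "hand": 0.03}, {"x": 0, "y": 0, "z": -0.02, "rx": 0, "ry": 0, "rz": 0, "hand": 0.03}]'

```text
time: 14.05
tool_pos: [0.4362, 0.2278, 0.0589]
ee_rot: [-1.571, -0.001, 1.335]
wrist_force: [0.4, -1.1, 0.1]
width: 0.0304
```

```bash
python3 - <<'E'
from h import *
o()
s=snap('wrist','w11'); np.savez('w11.npz',**s)
for r in carriers(s,100,125,.0): print(*r.values())
E
```

```text
{'time': 14.05, 'tool_pos': [0.4362, 0.2278, 0.0589], 'ee_rot': [-1.5711, -0.0014, 1.3347], 'width': 0.0304, 'wrist_force': [0.3681, -1.0994, 0.1216], 'joint_positions': [0.3652, 0.0117, 1.6857, 0.001, 1.4431, -0.9697]}
[347. 334.] [0.5568 0.2259 0.0391] [0.5565 0.2273] [12.6 19. ] -88.6 -58.9 0.0256 189
```

View pics/w11.png

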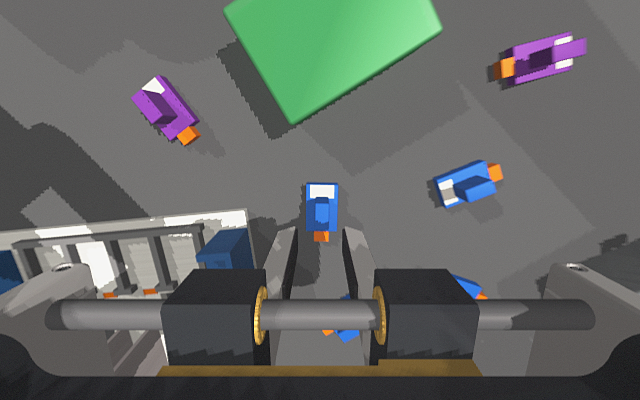

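```bash
sed -i "s/if (zt>zbase+ztop+0.012).sum()>5: continue/if (zt>zbase+ztop+0.012).sum()>0.3*len(zt): continue/" h.py; python3 - <<'E'
from h import *
s=dict(np.load('w11.npz'))
for r in carriers(s,98,125,.0): print(*r.values())
E
```

```text
[468. 182.] [0.4442 0.3616 0.0385] [0.4449 0.3627] [12.4 24.2] 99.8 99.7 0.0293 514
[321. 210.] [0.4346 0.2297 0.039 ] [0.4355 0.2297] [11.9 24.1] -15.4 -14.3 0.0294 411
[347. 334.] [0.5568 0.2259 0.0391] [0.5565 0.2273] [12.6 19. ] -88.6 -58.9 0.0256 189
```

Emit:
play_rows --steps '[{"x": 0, "y": 0.0015, "z": -0.04, "rx": 0, "ry": 0, "rz": -0.025, "hand": 0.03}, {"x": 0, "y": 0, "z": -0.025, "rx": 0, "ry": 0, "rz": 0, "hand": 0.03}, {"x": 0, "y": 0, "z": -0.009, "rx": 0, "ry": 0, "rz": 0, "hand": 0.03}, {"x": 0, "y": 0, "z": 0, "rx": 0, "ry": 0, "rz": 0, "hand": 0}, {"x": 0, "y": 0, "z": 0, "rx": 0, "ry": 0, "rz": 0, "hand": 0}, {"x": 0, "y": 0, "z": 0, "rx": 0, "ry": 0, "rz": 0, "hand": 0}]'

```text
time: 14.85
tool_pos: [0.4379, 0.226, -0.013]
ee_rot: [-1.573, -0.002, 1.304]
wrist_force: [-0.3, 0.5, 0.9]
width: 0.0115
```

Emit:
play_rows --steps '[{"x": 0, "y": 0, "z": 0.04, "rx": 0, "ry": 0, "rz": 0, "hand": 0}, {"x": 0, "y": 0, "z": 0.06, "rx": 0, "ry": 0, "rz": 0, "hand": 0}, {"x": 0, "y": -0.054, "z": 0.02, "rx": 0, "ry": 0, "rz": 0.025, "hand": 0}, {"x": 0, "y": -0.054, "z": 0, "rx": 0, "ry": 0, "rz": 0.025, "hand": 0}, {"x": 0, "y": -0.054, "z": 0, "rx": 0, "ry": 0, "rz": 0.025, "hand": 0}, {"x": -0.001, "y": -0.054, "z": 0, "rx": 0, "ry": 0, "rz": 0.025, "hand": 0}, {"x": -0.001, "y": -0.053, "z": -0.02, "rx": 0, "ry": 0, "rz": 0.024, "hand": 0}, {"x": 0, "y": 0, "z": -0.03, "rx": 0, "ry": 0, "rz": 0, "hand": 0}]'

```text
time: 15.85
tool_pos: [0.4359, -0.0472, 0.0568]
ee_rot: [-1.576, 0.001, 1.422]
wrist_force: [-0.2, 0.8, -0.6]
width: 0.0119
```

Emit:
play_rows --steps '[{"x": 0, "y": 0, "z": -0.005, "rx": 0, "ry": 0, "rz": 0, "hand": 0}, {"x": 0, "y": 0, "z": 0, "rx": 0, "ry": 0, "rz": 0, "hand": 0}]'

```text
time: 16.1
tool_pos: [0.4348, -0.043, 0.051]
ee_rot: [-1.571, -0.0, 1.429]
wrist_force: [0.6, -0.4, -0.8]
width: 0.0119
```

```bash
python3 - <<'E'
from h import *
o()
s=snap('wrist','w12'); np.savez('w12.npz',**s)
nestfit(s)
Q=cloud(s); m=hsvmask(s,98,125)&(abs(Q[...,0]-.434)<.035)&(abs(Q[...,1]+.04)<.03); print(m.sum(),np.percentile(Q[m],[1,50,99],axis=0).round(4))
E
```

```text
{'time': 16.1, 'tool_pos': [0.4348, -0.043, 0.051], 'ee_rot': [-1.5711, -0.0001, 1.4288], 'width': 0.0119, 'wrist_force': [0.6271, -0.4102, -0.8186], 'joint_positions': [-0.2285, -0.1073, 1.8158, 0.0001, 1.4327, -1.6573]}
cradle 1459 [458.8 138.2] [28.9 46.5] 82.6 0.0666
cradle 1225 [429.5 -68. ] [80.5 46.8] 84.0 0.0671
mid [444.1  35.1] len 208.3 yaw -8.09
1441 [[ 0.408  -0.0558  0.0699]
 [ 0.4237 -0.0425  0.102 ]
 [ 0.4435 -0.0264  0.1046]]
```

View pics/w12.png

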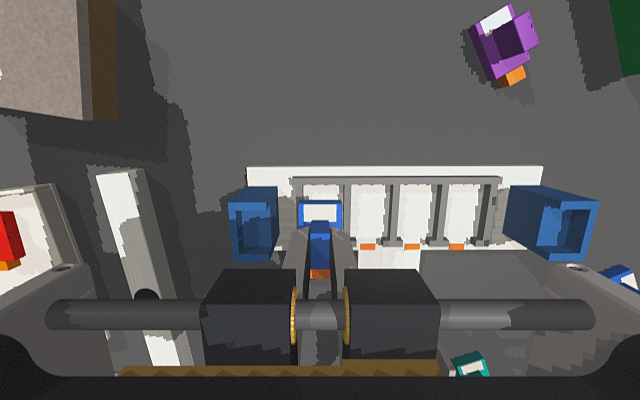

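```bash
cat >> h.py <<'E'
N0=np.array([.4427,.0222]); NY=np.radians(-7.9)
def tonest(xy):
    d=np.asarray(xy)-N0; c,s=np.cos(NY),np.sin(NY); return np.stack([d[...,0]*c+d[...,1]*s,-d[...,0]*s+d[...,1]*c],-1)
def held(s,tp,under):
    """slab edges of held carrier in nest frame; under = est. underside z"""
    Q=cloud(s);P=tonest(Q[...,:2]);tn=tonest(tp[:2])
    m=(abs(Q[...,2]-(under+.012))<.005)&(abs(P[...,0]-tn[0])<.04)&(abs(P[...,1]-tn[1])<.022)
    print('tcp nest',(tn*1000).round(1),'slab top',m.sum(),'x',np.percentile(P[m][:,0],[.5,50,99.5]).round(4)*1000,'y',(np.percentile(P[m][:,1],[1,50,99])*1000).round(1),Q[m][:,2].mean())
    m=(abs(Q[...,2]-(under+.038))<.004)&(abs(P[...,0]-tn[0])<.03)&(abs(P[...,1]-tn[1])<.015)&hsvmask(s,98,125)
    if m.sum(): print('rib',m.sum(),(np.percentile(P[m],[1,50,99],axis=0)*1000).round(1).tolist())
E
python3 - <<'E'
from h import *
s=dict(np.load('w12.npz'))
Q=cloud(s); 
held(s,np.array([.4348,-.043]),.0655)
E
```

```text
tcp nest [  1.1 -65.7] slab top 1219 x [-24.4 -15.8  31.2] y [-80.5 -65.8 -51.4] 0.07762887367323748
rib 757 [[-13.3, -71.9], [-2.4, -66.3], [10.1, -60.3]]
```

Emit:
play_rows --steps '[{"x": 0.002, "y": 0.0028, "z": 0, "rx": 0, "ry": 0, "rz": 0, "hand": 0}, {"x": 0, "y": 0, "z": -0.02, "rx": 0, "ry": 0, "rz": 0, "hand": 0}, {"x": 0, "y": 0, "z": -0.02, "rx": 0, "ry": 0, "rz": 0, "hand": 0}, {"x": 0, "y": 0, "z": -0.005, "rx": 0, "ry": 0, "rz": 0, "hand": 0}, {"x": 0, "y": 0, "z": -0.004, "rx": 0, "ry": 0, "rz": 0, "hand": 0}, {"x": 0, "y": 0, "z": -0.003, "rx": 0, "ry": 0, "rz": 0, "hand": 0}, {"x": 0, "y": 0, "z": 0, "rx": 0, "ry": 0, "rz": 0, "hand": 0}]'

```text
time: 17.02
tool_pos: [0.437, -0.0406, -0.0011]
ee_rot: [-1.571, -0.0, 1.428]
wrist_force: [-0.1, -0.4, -1.0]
width: 0.0119
```

```bash
python3 - <<'E'
from h import *
o()
s=snap('wrist','w13'); np.savez('w13.npz',**s)
held(s,robot.get_obs()['tool_pos'],.013)
E
```

```text
{'time': 17.025, 'tool_pos': [0.437, -0.0406, -0.0011], 'ee_rot': [-1.5714, -0.0, 1.4281], 'width': 0.0119, 'wrist_force': [-0.1198, -0.4298, -0.9578], 'joint_positions': [-0.2219, -0.053, 1.8766, 0.0001, 1.3174, -1.6501]}
tcp nest [  3. -63.] slab top 2256 x [-31.9 -17.5  32.9] y [-84.7 -63.  -41.2] 0.02359968473665919
rib 762 [[-11.5, -69.2], [-0.7, -63.4], [12.0, -57.6]]
```

View pics/w13.png

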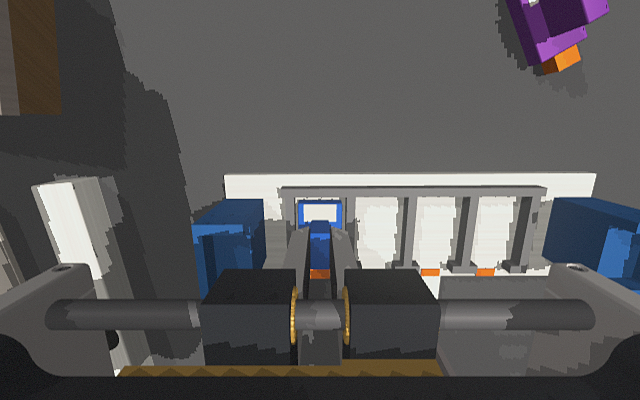

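Emit:
play_rows --steps '[{"x": 0, "y": 0, "z": -0.003, "rx": 0, "ry": 0, "rz": 0, "hand": 0}, {"x": 0, "y": 0, "z": 0, "rx": 0, "ry": 0, "rz": 0, "hand": 0}, {"x": 0, "y": 0, "z": 0, "rx": 0, "ry": 0, "rz": 0, "hand": 0.03}, {"x": 0, "y": 0, "z": 0, "rx": 0, "ry": 0, "rz": 0, "hand": 0.03}, {"x": 0, "y": 0, "z": 0.03, "rx": 0, "ry": 0, "rz": 0, "hand": 0.03}, {"x": 0, "y": 0, "z": 0.06, "rx": 0, "ry": 0, "rz": 0, "hand": 0.03}, {"x": 0, "y": 0, "z": 0.03, "rx": 0, "ry": 0, "rz": 0, "hand": 0.03}, {"x": 0, "y": 0, "z": 0, "rx": 0, "ry": 0, "rz": 0, "hand": 0.03}]'

```text
time: 18.08
tool_pos: [0.4387, -0.041, 0.1183]
ee_rot: [-1.577, 0.0, 1.428]
wrist_force: [0.0, 0.1, -0.2]
width: 0.03
```

```bash
python3 - <<'E'
from h import *
o()
s=snap('wrist','w14'); np.savez('w14.npz',**s)
held(s,robot.get_obs()['tool_pos'],.011)
for z in (0,.01):
  for r in carriers(s,98,125,z): print(z,*r.values())
s=snap('top','t14');np.savez('t14.npz',**s)
for r in carriers(s,98,125,.0): print(*r.values())
E
```

```text
{'time': 18.075, 'tool_pos': [0.4387, -0.041, 0.1183], 'ee_rot': [-1.5771, 0.0004, 1.428], 'width': 0.03, 'wrist_force': [0.0209, 0.085, -0.1621], 'joint_positions': [-0.2221, -0.1466, 1.7138, 0.0001, 1.5681, -1.6501]}
tcp nest [  3.2 -63. ] slab top 1577 x [-32.   -4.8  33.2] y [-84.6 -63.9 -41.5] 0.022565744096255707
rib 286 [[-11.2, -69.1], [0.1, -63.5], [12.6, -57.9]]
0 [320. 195.] [ 0.423  -0.0391  0.0376] [ 0.4231 -0.0391] [11.6  0.8] -97.6 nan nan 33
0 [553. 254.] [0.5495 0.233  0.0369] [0.5497 0.2324] [18.6  8.1] -86.4 -65.5 0.0346 104
0.01 [320. 195.] [ 0.434  -0.0407  0.0491] [ 0.4348 -0.0408] [11.3 24.4] -8.1 -8.1 0.0291 293
[234. 195.] [0.5576 0.3401 0.0388] [0.5575 0.3398] [22.7 11.7] 53.4 57.2 0.029 24
[268. 196.] [0.5584 0.2277 0.0375] [0.5582 0.228 ] [12.2 22.4] -75.6 -71.6 0.0276 23
[226. 228.] [0.4467 0.3625 0.0387] [0.4468 0.3629] [12.2 22.4] 101.1 98.5 0.0292 25
```

View pics/w14.png

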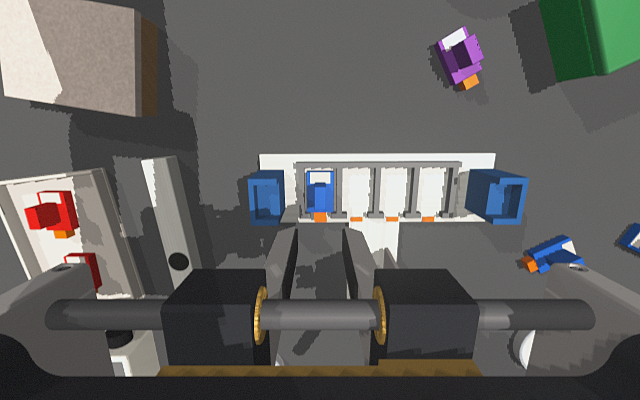

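Emit:
play_rows --steps '[{"x": 0, "y": 0.04, "z": 0, "rx": 0, "ry": 0, "rz": 0.176, "hand": 0.03}, {"x": 0, "y": 0.04, "z": 0, "rx": 0, "ry": 0, "rz": 0.176, "hand": 0.03}, {"x": 0.001, "y": 0.04, "z": 0, "rx": 0, "ry": 0, "rz": 0.176, "hand": 0.03}, {"x": 0.001, "y": 0.04, "z": 0, "rx": 0, "ry": 0, "rz": 0.176, "hand": 0.03}, {"x": 0.001, "y": 0.04, "z": 0, "rx": 0, "ry": 0, "rz": 0.176, "hand": 0.03}, {"x": 0.001, "y": 0.04, "z": 0, "rx": 0, "ry": 0, "rz": 0.176, "hand": 0.03}, {"x": 0.001, "y": 0.041, "z": 0, "rx": 0, "ry": 0, "rz": 0.176, "hand": 0.03}, {"x": 0.001, "y": 0.041, "z": 0, "rx": 0, "ry": 0, "rz": 0.176, "hand": 0.03}]'

```text
time: 19.18
tool_pos: [0.4411, 0.2821, 0.1125]
ee_rot: [-1.567, -0.004, 2.842]
wrist_force: [0.5, -1.0, -0.1]
width: 0.0296
```

Emit:
play_rows --steps '[{"x": 0.001, "y": 0.041, "z": 0, "rx": 0, "ry": 0, "rz": 0.176, "hand": 0.03}, {"x": 0.001, "y": 0.041, "z": 0, "rx": 0, "ry": 0, "rz": 0.176, "hand": 0.03}, {"x": 0, "y": 0, "z": -0.02, "rx": 0, "ry": 0, "rz": 0, "hand": 0.03}, {"x": 0, "y": 0, "z": -0.03, "rx": 0, "ry": 0, "rz": 0, "hand": 0.03}, {"x": 0, "y": 0, "z": 0, "rx": 0, "ry": 0, "rz": 0, "hand": 0.03}]'

```text
time: 19.8
tool_pos: [0.4362, 0.3686, 0.0597]
ee_rot: [-1.558, -0.005, -3.11]
wrist_force: [-1.0, -0.6, -0.1]
width: 0.0299
```

```bash
python3 - <<'E'
from h import *
o()
s=snap('wrist','w15'); np.savez('w15.npz',**s)
for r in carriers(s,98,125,0): print(*r.values())
E
```

```text
{'time': 19.8, 'tool_pos': [0.4362, 0.3686, 0.0597], 'ee_rot': [-1.5577, -0.0048, -3.1096], 'width': 0.0299, 'wrist_force': [-1.0234, -0.6284, -0.0753], 'joint_positions': [0.6079, 0.1943, 1.4841, -0.0084, 1.4743, -2.5648]}
[175.  35.] [0.5553 0.2299 0.0384] [0.5565 0.2294] [13.  24.5] -70.3 -68.1 0.0279 756
[187. 178.] [0.555  0.3405 0.0387] [0.5561 0.341 ] [24.3 12.3] 57.4 56.6 0.0303 511
[309. 206.] [0.4456 0.3618 0.0392] [0.4457 0.3626] [12.  23.9] 99.6 104.2 0.0273 416
```

View pics/w15.png

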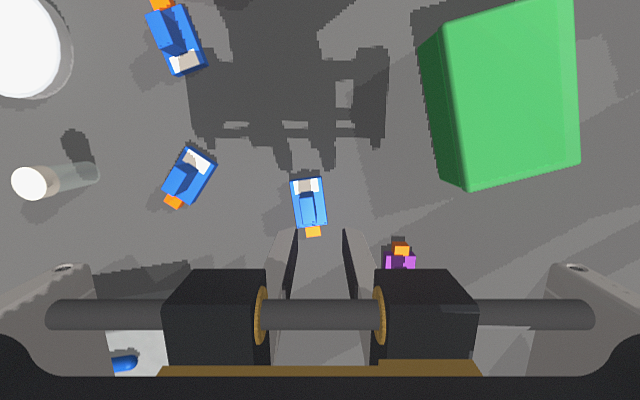

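Emit:
play_rows --steps '[{"x": 0, "y": 0, "z": 0, "rx": 0, "ry": 0, "rz": -0.08, "hand": 0.03}, {"x": 0, "y": 0, "z": 0, "rx": 0, "ry": 0, "rz": 0, "hand": 0.03}, {"x": 0, "y": 0, "z": 0, "rx": 0, "ry": 0, "rz": 0, "hand": 0.03}]'

```text
time: 20.23
tool_pos: [0.44, 0.3708, 0.0661]
ee_rot: [-1.564, 0.006, 3.094]
wrist_force: [-0.3, 0.2, 0.6]
width: 0.0299
```

```bash
python3 - <<'E'
from h import *
o()
s=snap('wrist','w16'); np.savez('w16.npz',**s)
for r in carriers(s,98,125,0): print(*r.values())
E
```

```text
{'time': 20.225, 'tool_pos': [0.44, 0.3708, 0.0661], 'ee_rot': [-1.5644, 0.0055, 3.0941], 'width': 0.0299, 'wrist_force': [-0.253, 0.1908, 0.5569], 'joint_positions': [0.6073, 0.19, 1.476, -0.0085, 1.4751, -2.486]}
[173.  47.] [0.5552 0.23   0.0384] [0.5563 0.2297] [12.9 24.5] -70.1 -69.7 0.0294 683
[195. 184.] [0.5548 0.3405 0.0386] [0.5559 0.3411] [24.4 12. ] 57.1 56.6 0.03 467
[314. 202.] [0.4456 0.3619 0.0391] [0.4457 0.3627] [12.  23.8] 100.1 102.3 0.0281 397
```

Emit:
play_rows --steps '[{"x": 0.0055, "y": -0.0085, "z": 0, "rx": 0, "ry": 0, "rz": 0, "hand": 0.03}, {"x": 0, "y": 0, "z": -0.03, "rx": 0, "ry": 0, "rz": 0, "hand": 0.03}, {"x": 0, "y": 0, "z": -0.03, "rx": 0, "ry": 0, "rz": 0, "hand": 0.03}, {"x": 0, "y": 0, "z": 0, "rx": 0, "ry": 0, "rz": 0, "hand": 0.03}, {"x": 0, "y": 0, "z": 0, "rx": 0, "ry": 0, "rz": 0, "hand": 0.03}]'

```text
time: 20.9
tool_pos: [0.446, 0.3623, 0.0066]
ee_rot: [-1.565, 0.006, 3.093]
wrist_force: [-0.4, 0.5, -0.2]
width: 0.03
```

```bash
python3 - <<'E'
from h import *
o()
s=snap('wrist','w17'); np.savez('w17.npz',**s)
for r in carriers(s,98,125,0): print(*r.values())
E
```

```text
{'time': 20.9, 'tool_pos': [0.446, 0.3623, 0.0066], 'ee_rot': [-1.5645, 0.006, 3.0932], 'width': 0.03, 'wrist_force': [-0.4223, 0.4845, -0.1777], 'joint_positions': [0.5893, 0.234, 1.5478, -0.0088, 1.3587, -2.502]}
[135.  36.] [0.555  0.23   0.0383] [0.5562 0.2295] [13.1 25. ] -70.2 -65.9 0.0257 1349
[169. 210.] [0.5546 0.3403 0.0385] [0.556  0.3412] [25.3 12.7] 57.1 57.0 0.0306 808
[319. 231.] [0.4454 0.3616 0.0391] [0.441 0.362] [21.5 24.7] 102.8 108.0 0.0289 661
```

View pics/w17.png

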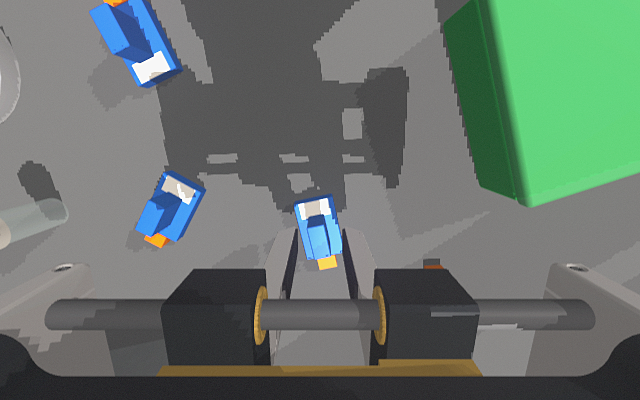

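Emit:
play_rows --steps '[{"x": 0, "y": 0, "z": -0.013, "rx": 0, "ry": 0, "rz": 0, "hand": 0.03}, {"x": 0, "y": 0, "z": -0.007, "rx": 0, "ry": 0, "rz": 0, "hand": 0.03}, {"x": 0, "y": 0, "z": 0, "rx": 0, "ry": 0, "rz": 0, "hand": 0.03}, {"x": 0, "y": 0, "z": 0, "rx": 0, "ry": 0, "rz": 0, "hand": 0}, {"x": 0, "y": 0, "z": 0, "rx": 0, "ry": 0, "rz": 0, "hand": 0}, {"x": 0, "y": 0, "z": 0, "rx": 0, "ry": 0, "rz": 0, "hand": 0}]'

```text
time: 21.7
tool_pos: [0.4453, 0.3624, -0.0142]
ee_rot: [-1.564, 0.005, 3.093]
wrist_force: [-0.5, 0.6, 0.0]
width: 0.012
```

Emit:
play_rows --steps '[{"x": 0, "y": 0, "z": 0.04, "rx": 0, "ry": 0, "rz": 0, "hand": 0}, {"x": 0, "y": 0, "z": 0.06, "rx": 0, "ry": 0, "rz": 0, "hand": 0}, {"x": 0, "y": -0.036, "z": 0.02, "rx": 0, "ry": 0, "rz": -0.166, "hand": 0}, {"x": 0, "y": -0.036, "z": 0, "rx": 0, "ry": 0, "rz": -0.166, "hand": 0}, {"x": 0, "y": -0.036, "z": 0, "rx": 0, "ry": 0, "rz": -0.166, "hand": 0}, {"x": 0, "y": -0.036, "z": 0, "rx": 0, "ry": 0, "rz": -0.166, "hand": 0}, {"x": -0.001, "y": -0.036, "z": 0, "rx": 0, "ry": 0, "rz": -0.166, "hand": 0}, {"x": -0.001, "y": -0.036, "z": 0, "rx": 0, "ry": 0, "rz": -0.166, "hand": 0}]'

```text
time: 22.7
tool_pos: [0.4429, 0.1451, 0.1055]
ee_rot: [-1.564, 0.005, 2.092]
wrist_force: [0.3, -0.5, -1.4]
width: 0.0117
```

Emit:
play_rows --steps '[{"x": -0.001, "y": -0.036, "z": 0, "rx": 0, "ry": 0, "rz": -0.166, "hand": 0}, {"x": -0.001, "y": -0.036, "z": 0, "rx": 0, "ry": 0, "rz": -0.166, "hand": 0}, {"x": -0.001, "y": -0.036, "z": 0, "rx": 0, "ry": 0, "rz": -0.166, "hand": 0}, {"x": 0, "y": -0.036, "z": 0, "rx": 0, "ry": 0, "rz": -0.166, "hand": 0}, {"x": 0, "y": 0, "z": -0.03, "rx": 0, "ry": 0, "rz": 0, "hand": 0}, {"x": 0, "y": 0, "z": -0.03, "rx": 0, "ry": 0, "rz": 0, "hand": 0}, {"x": 0, "y": 0, "z": 0, "rx": 0, "ry": 0, "rz": 0, "hand": 0}]'

```text
time: 23.58
tool_pos: [0.4377, 0.0024, 0.0431]
ee_rot: [-1.558, 0.005, 1.433]
wrist_force: [-0.1, 0.2, -1.1]
width: 0.0117
```

```bash
python3 - <<'E'
from h import *
o()
s=snap('wrist','w18'); np.savez('w18.npz',**s)
tp=robot.get_obs()['tool_pos'];held(s,tp,tp[2]+.0145)
E
```

```text
{'time': 23.575, 'tool_pos': [0.4377, 0.0024, 0.0431], 'ee_rot': [-1.5579, 0.0047, 1.433], 'width': 0.0117, 'wrist_force': [-0.0981, 0.2132, -1.08], 'joint_positions': [-0.1204, -0.0867, 1.8137, -0.0045, 1.4276, -1.5527]}
tcp nest [ -0.6 -20.2] slab top 1169 x [-26.  -17.8  29.9] y [-35.2 -21.   -6.2] 0.07109085491148692
rib 759 [[-14.8, -26.3], [-3.8, -20.8], [8.6, -14.8]]
```

View pics/w18.png

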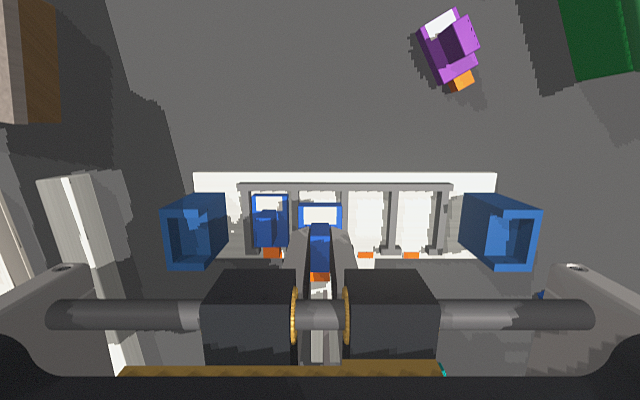

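Emit:
play_rows --steps '[{"x": 0.003, "y": -0.0007, "z": 0, "rx": 0.003, "ry": -0.01, "rz": 0, "hand": 0}, {"x": 0, "y": 0, "z": -0.02, "rx": 0, "ry": 0, "rz": 0, "hand": 0}, {"x": 0, "y": 0, "z": -0.015, "rx": 0, "ry": 0, "rz": 0, "hand": 0}, {"x": 0, "y": 0, "z": -0.005, "rx": 0, "ry": 0, "rz": 0, "hand": 0}, {"x": 0, "y": 0, "z": -0.003, "rx": 0, "ry": 0, "rz": 0, "hand": 0}, {"x": 0, "y": 0, "z": 0, "rx": 0, "ry": 0, "rz": 0, "hand": 0}]'

```text
time: 24.38
tool_pos: [0.4434, 0.0015, 0.0027]
ee_rot: [-1.574, 0.0, 1.433]
wrist_force: [0.6, 0.4, -0.4]
width: 0.0119
```

```bash
python3 - <<'E'
from h import *
o()
s=snap('wrist','w19'); np.savez('w19.npz',**s)
tp=robot.get_obs()['tool_pos'];held(s,tp,tp[2]+.0145)
E
```

```text
{'time': 24.375, 'tool_pos': [0.4434, 0.0015, 0.0027], 'ee_rot': [-1.5737, 0.0003, 1.4333], 'width': 0.0119, 'wrist_force': [0.6435, 0.4379, -0.3975], 'joint_positions': [-0.1244, -0.0487, 1.8641, -0.0003, 1.3233, -1.5576]}
tcp nest [  3.7 -20.4] slab top 1173 x [-20.7 -12.9  35.2] y [-35.3 -20.5  -6.3] 0.03031580291959846
rib 772 [[-9.8, -26.6], [0.9, -21.1], [13.8, -15.1]]
```

Emit:
play_rows --steps '[{"x": -0.002, "y": 0, "z": -0.003, "rx": 0, "ry": 0, "rz": 0, "hand": 0}, {"x": 0, "y": 0, "z": -0.003, "rx": 0, "ry": 0, "rz": 0, "hand": 0}, {"x": 0, "y": 0, "z": 0, "rx": 0, "ry": 0, "rz": 0, "hand": 0}, {"x": 0, "y": 0, "z": 0, "rx": 0, "ry": 0, "rz": 0, "hand": 0.03}, {"x": 0, "y": 0, "z": 0, "rx": 0, "ry": 0, "rz": 0, "hand": 0.03}, {"x": 0, "y": 0, "z": 0.03, "rx": 0, "ry": 0, "rz": 0, "hand": 0.03}, {"x": 0, "y": 0, "z": 0.06, "rx": 0, "ry": 0, "rz": 0, "hand": 0.03}, {"x": 0, "y": 0, "z": 0.03, "rx": 0, "ry": 0, "rz": 0, "hand": 0.03}]'

```text
time: 25.42
tool_pos: [0.4427, 0.0013, 0.12]
ee_rot: [-1.578, 0.0, 1.433]
wrist_force: [0.0, -0.1, -0.2]
width: 0.0299
```

```bash
python3 - <<'E'
from h import *
o()
s=snap('wrist','w20'); np.savez('w20.npz',**s)
for r in carriers(s,98,125,.01): print(*r.values())
s=snap('top','t20');np.savez('t20.npz',**s)
for r in carriers(s,98,125,.0): print(*r.values())
E
```

```text
{'time': 25.425, 'tool_pos': [0.4427, 0.0013, 0.12], 'ee_rot': [-1.5784, 0.0002, 1.4333], 'width': 0.0299, 'wrist_force': [0.0304, -0.1456, -0.2094], 'joint_positions': [-0.1249, -0.1436, 1.7077, -0.0003, 1.5699, -1.5583]}
[282. 196.] [ 0.434  -0.0401  0.049 ] [ 0.4347 -0.0405] [12.  23.8] -8.9 -7.5 0.0292 291
[320. 195.] [0.4388 0.0015 0.0491] [0.4394 0.0014] [11.3 23.8] -8.4 -9.3 0.0296 285
[234. 195.] [0.5573 0.3397 0.0389] [0.5574 0.3397] [22.7 11.7] 57.5 56.6 0.0312 26
[268. 196.] [0.558  0.2282 0.0376] [0.558 0.228] [13.1 22.8] -71.9 -69.6 0.028 26
```

View pics/w20.png

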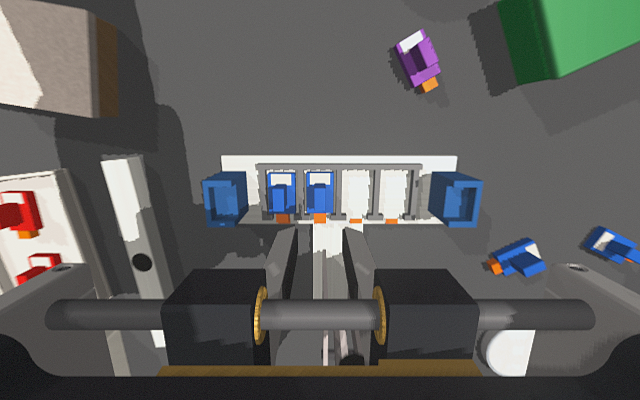

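Emit:
play_rows --steps '[{"x": 0, "y": 0.048, "z": 0, "rx": 0, "ry": 0, "rz": 0.162, "hand": 0.03}, {"x": 0, "y": 0.048, "z": 0, "rx": 0, "ry": 0, "rz": 0.162, "hand": 0.03}, {"x": 0.023, "y": 0.048, "z": 0, "rx": 0, "ry": 0, "rz": 0.162, "hand": 0.03}, {"x": 0.023, "y": 0.049, "z": 0, "rx": 0, "ry": 0, "rz": 0.162, "hand": 0.03}, {"x": 0.023, "y": 0.049, "z": 0, "rx": 0, "ry": 0, "rz": 0.162, "hand": 0.03}, {"x": 0.023, "y": 0.049, "z": 0, "rx": 0, "ry": 0, "rz": 0.162, "hand": 0.03}, {"x": 0.023, "y": 0.049, "z": -0.02, "rx": 0, "ry": 0, "rz": 0.162, "hand": 0.03}, {"x": 0, "y": 0, "z": -0.03, "rx": 0, "ry": 0, "rz": 0, "hand": 0.03}]'

```text
time: 26.52
tool_pos: [0.5564, 0.3447, 0.0632]
ee_rot: [-1.573, -0.001, 2.572]
wrist_force: [0.4, 0.4, -0.9]
width: 0.0302
```

Emit:
play_rows --steps '[{"x": 0, "y": 0, "z": 0, "rx": 0, "ry": 0, "rz": 0, "hand": 0.03}]'

```text
time: 26.65
tool_pos: [0.553, 0.3404, 0.0604]
ee_rot: [-1.564, -0.005, 2.568]
wrist_force: [-0.8, -0.1, 0.1]
width: 0.03
```

```bash
python3 - <<'E'
from h import *
o()
s=snap('wrist','w21'); np.savez('w21.npz',**s)
for r in carriers(s,98,125,0): print(*r.values())
E
```

```text
{'time': 26.65, 'tool_pos': [0.553, 0.3404, 0.0604], 'ee_rot': [-1.564, -0.005, 2.568], 'width': 0.03, 'wrist_force': [-0.7629, -0.078, 0.1498], 'joint_positions': [0.4641, 0.3592, 1.2764, 0.0008, 1.5143, -2.104]}
[242. 104.] [0.556  0.2297 0.039 ] [0.5565 0.2291] [12.  24.4] -69.6 -69.1 0.0286 546
[316. 214.] [0.5553 0.3402 0.0392] [0.5557 0.3411] [24.1 11.3] 55.6 56.3 0.0298 394
```

View pics/w21.png

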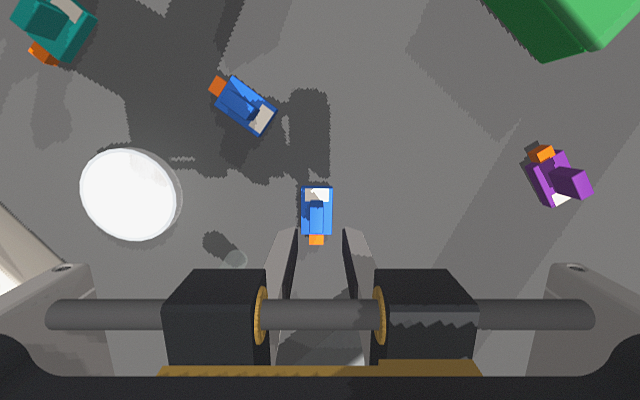

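```bash
python3 - <<'E'
from h import *
s=dict(np.load('top0.npz'));Q=cloud(s);print(Q[163:169,232:238].reshape(-1,3).round(3)[::4])
E
```

```text
[[ 0.681  0.363 -0.003]
 [ 0.665  0.336  0.062]
 [ 0.662  0.343  0.061]
 [ 0.659  0.35   0.058]
 [ 0.66   0.337  0.055]
 [ 0.655  0.343  0.059]
 [ 0.652  0.35   0.057]
 [ 0.65   0.334  0.067]
 [ 0.649  0.343  0.057]]
```

Emit:
play_rows --steps '[{"x": 0.001, "y": 0, "z": -0.04, "rx": 0, "ry": 0, "rz": -0.01, "hand": 0.03}, {"x": 0, "y": 0, "z": -0.025, "rx": 0, "ry": 0, "rz": 0, "hand": 0.03}, {"x": 0, "y": 0, "z": -0.009, "rx": 0, "ry": 0, "rz": 0, "hand": 0.03}, {"x": 0, "y": 0, "z": 0, "rx": 0, "ry": 0, "rz": 0, "hand": 0.03}, {"x": 0, "y": 0, "z": 0, "rx": 0, "ry": 0, "rz": 0, "hand": 0}, {"x": 0, "y": 0, "z": 0, "rx": 0, "ry": 0, "rz": 0, "hand": 0}, {"x": 0, "y": 0, "z": 0, "rx": 0, "ry": 0, "rz": 0, "hand": 0}]'

```text
time: 27.58
tool_pos: [0.558, 0.342, -0.0061]
ee_rot: [-1.575, 0.001, 2.557]
wrist_force: [0.0, -0.5, 4.2]
width: 0.0116
```

```bash
python3 - <<'E'
from h import *
o()
s=snap('wrist','w22'); np.savez('w22.npz',**s);o()
E
```

```text
{'time': 27.575, 'tool_pos': [0.558, 0.342, -0.0061], 'ee_rot': [-1.5753, 0.0015, 2.5573], 'width': 0.0116, 'wrist_force': [0.0205, -0.4637, 4.2357], 'joint_positions': [0.4626, 0.4067, 1.3502, 0.001, 1.3801, -2.0948]}
{'time': 27.625, 'tool_pos': [0.558, 0.342, -0.0061], 'ee_rot': [-1.5753, 0.0015, 2.5574], 'width': 0.012, 'wrist_force': [-0.6231, -0.2853, 4.199], 'joint_positions': [0.4627, 0.4067, 1.3501, 0.001, 1.3801, -2.0949]}
```

View pics/w22.png

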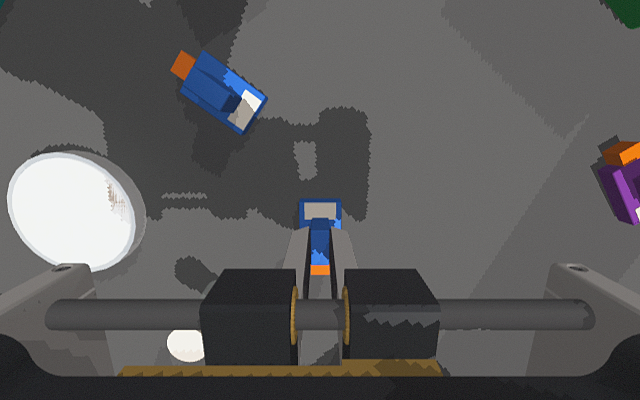

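```bash
python3 - <<'E'
from h import *
s=dict(np.load('w22.npz'));Q=cloud(s)
m=hsvmask(s,98,125)
for v in (204,212,222,230,240,255,262): print(v,(Q[v,320]*1000).round(1),(Q[v,308]*1000).round(1), (Q[v,300]*1000).round(1))
print('cam',s['T'][:3,3], 'bench',np.median(Q[90:110,400:500,2]))
for v in range(224,268,4): print(v,(Q[v,296:346:7,2]*1000).round(0))
E
```

```text
204 [544.7 323.4  14.4] [551.5 318.7  14.9] [556.2 315.7  14.5]
212 [548.  328.4  13.5] [555.  323.7  13.8] [559.8 320.8  13.1]
222 [549.8 331.1  25.3] [559.3 330.1  13.1] [563.8 326.7  13.8]
230 [549.9 331.2  39.6] [557.9 329.3  32.3] [562.1 326.4  32.7]
240 [553.7 336.9  39.1] [558.3 330.8  45.2] [560.9 326.8  49.7]
255 [559.3 345.4  39.2] [557.5 331.2  65.6] [560.1 327.8  68.4]
262 [561.7 349.1  40. ] [557.3 331.4  73.3] [559.5 327.9  76.7]
cam [0.51529813 0.27848813 0.20343753] bench 0.0015880412943974909
224 [ 2. 13. 14. 29. 30. 13. 14.  3.]
228 [ 2. 30. 24. 36. 37. 29. 29.  2.]
232 [36. 36. 40. 40. 41. 33. 35. 36.]
236 [43. 44. 39. 40. 39. 39. 41. 42.]
240 [49. 49. 41. 41. 39. 45. 49. 50.]
244 [55. 55. 41. 40. 40. 51. 54. 55.]
248 [60. 61. 42. 39. 40. 56. 59. 59.]
252 [65. 66. 43. 41. 41. 63. 65. 65.]
256 [69. 70. 43. 39. 40. 67. 70. 70.]
260 [75. 74. 44. 39. 40. 72. 74. 75.]
264 [79. 79.  1. 39. 38. 73. 79. 79.]
```

```bash
python3 - <<'E'
from h import *
s=dict(np.load('w22.npz'));Q=cloud(s)
print('vial',(Q[340:352:4,175:200:6]*1000).round(0).tolist())
print('boxes',(Q[300:360:15,215:290:20]*1000).round(0).tolist())
s2=snap('side','s22');c=s2['color'][200:340,120:330]
cv2.imwrite('pics/s22.png',cv2.resize(c[:,:,::-1],None,fx=3.5,fy=3.5,interpolation=cv2.INTER_CUBIC))
E
```

```text
vial [[[659.0, 336.0, 59.0], [657.0, 338.0, 58.0], [653.0, 340.0, 58.0], [650.0, 342.0, 59.0], [646.0, 344.0, 59.0]], [[661.0, 338.0, 58.0], [658.0, 340.0, 58.0], [655.0, 342.0, 59.0], [652.0, 344.0, 59.0], [648.0, 346.0, 59.0]], [[663.0, 340.0, 59.0], [660.0, 343.0, 58.0], [657.0, 345.0, 58.0], [654.0, 347.0, 58.0], [650.0, 348.0, 59.0]]]
boxes [[[560.0, 299.0, 142.0], [556.0, 302.0, 143.0], [551.0, 304.0, 143.0], [547.0, 307.0, 144.0]], [[560.0, 302.0, 145.0], [556.0, 304.0, 145.0], [552.0, 306.0, 146.0], [548.0, 309.0, 147.0]], [[564.0, 305.0, 145.0], [559.0, 307.0, 146.0], [555.0, 310.0, 146.0], [551.0, 313.0, 145.0]], [[566.0, 308.0, 145.0], [562.0, 311.0, 145.0], [557.0, 313.0, 146.0], [553.0, 316.0, 146.0]]]
```

View pics/s22.png

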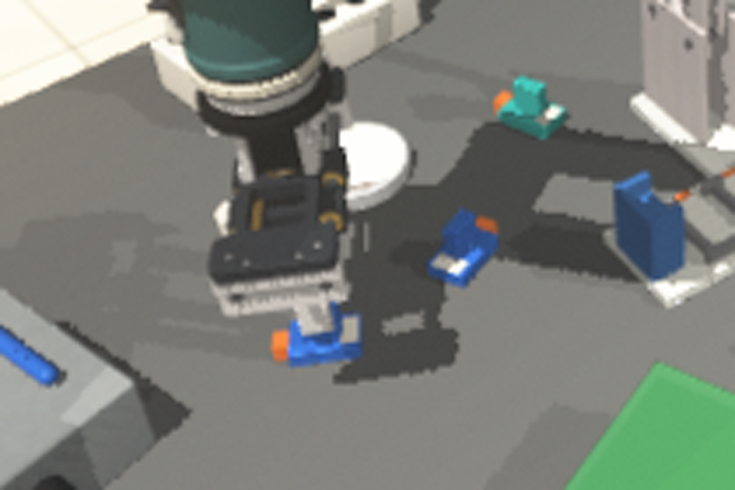

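Emit:
play_rows --steps '[{"x": 0, "y": 0, "z": 0.03, "rx": 0, "ry": 0, "rz": 0, "hand": 0}, {"x": 0, "y": 0, "z": 0.02, "rx": 0, "ry": 0, "rz": 0, "hand": 0}, {"x": 0, "y": 0, "z": 0, "rx": 0, "ry": 0, "rz": 0, "hand": 0}]'

```text
time: 28.05
tool_pos: [0.5586, 0.3423, 0.0449]
ee_rot: [-1.577, 0.003, 2.557]
wrist_force: [-0.3, -0.2, 0.4]
width: 0.0115
```

```bash
python3 - <<'E'
from h import *
o()
s=snap('wrist','w23'); np.savez('w23.npz',**s);o()
Q=cloud(s)
for v in (204,212,222,230,240,255,262): print(v,(Q[v,320]*1000).round(1),(Q[v,308]*1000).round(1), (Q[v,300]*1000).round(1))
E
```

```text
{'time': 28.05, 'tool_pos': [0.5586, 0.3423, 0.0449], 'ee_rot': [-1.5773, 0.0027, 2.5573], 'width': 0.0115, 'wrist_force': [-0.3121, -0.151, 0.3516], 'joint_positions': [0.4627, 0.3687, 1.2956, 0.001, 1.4703, -2.0947]}
{'time': 28.1, 'tool_pos': [0.5576, 0.3418, 0.0431], 'ee_rot': [-1.5747, 0.0011, 2.5573], 'width': 0.0116, 'wrist_force': [-0.5592, -0.3353, -0.6565], 'joint_positions': [0.4626, 0.3699, 1.2977, 0.001, 1.4702, -2.0948]}
204 [545.3 323.7  65.1] [552.4 319.3  64.4] [557.1 316.2  64.3]
212 [548.5 328.5  65.3] [555.5 323.9  65.2] [560.4 321.   64.4]
222 [550.2 331.   77.5] [559.8 330.2  64.6] [564.4 327.   64.9]
230 [550.6 331.6  90.3] [558.4 329.5  83.6] [562.7 326.7  83.5]
240 [553.9 336.7  91.6] [558.7 331.   96.5] [561.6 327.1 100.4]
255 [560.  345.9  89.6] [558.1 331.5 116.4] [560.1 327.4 121. ]
262 [562.2 349.2  91.4] [558.1 332.  123.3] [559.7 327.7 128.6]
```

View pics/w23.png

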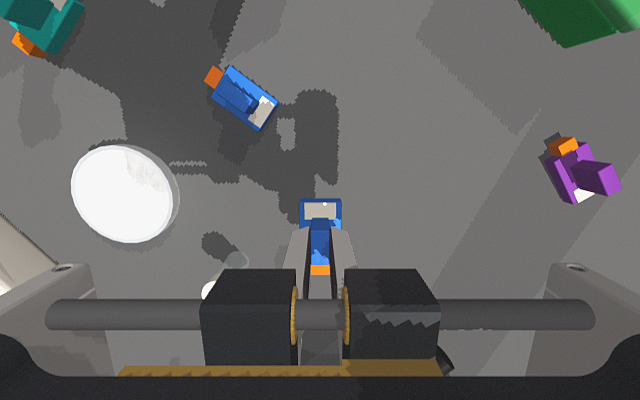

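Emit:
play_rows --steps '[{"x": 0, "y": 0, "z": 0.05, "rx": 0, "ry": 0, "rz": 0, "hand": 0}, {"x": -0.022, "y": -0.042, "z": 0.03, "rx": 0, "ry": 0, "rz": -0.161, "hand": 0}, {"x": -0.022, "y": -0.043, "z": 0, "rx": 0, "ry": 0, "rz": -0.161, "hand": 0}, {"x": -0.022, "y": -0.043, "z": 0, "rx": 0, "ry": 0, "rz": -0.161, "hand": 0}, {"x": -0.022, "y": -0.043, "z": 0, "rx": 0, "ry": 0, "rz": -0.161, "hand": 0}, {"x": -0.022, "y": -0.043, "z": 0, "rx": 0, "ry": 0, "rz": -0.16, "hand": 0}, {"x": -0.001, "y": -0.043, "z": 0, "rx": 0, "ry": 0, "rz": -0.16, "hand": 0}, {"x": -0.001, "y": -0.042, "z": 0, "rx": 0, "ry": 0, "rz": -0.16, "hand": 0}]'

```text
time: 29.1
tool_pos: [0.4438, 0.0413, 0.121]
ee_rot: [-1.571, 0.001, 1.428]
wrist_force: [-0.2, -0.2, -0.3]
width: 0.0116
```

Emit:
play_rows --steps '[{"x": 0, "y": 0, "z": -0.03, "rx": 0, "ry": 0, "rz": 0, "hand": 0}, {"x": 0, "y": 0, "z": -0.03, "rx": 0, "ry": 0, "rz": 0, "hand": 0}, {"x": 0, "y": 0, "z": -0.01, "rx": 0, "ry": 0, "rz": 0, "hand": 0}, {"x": 0, "y": 0, "z": 0, "rx": 0, "ry": 0, "rz": 0, "hand": 0}]'

```text
time: 29.6
tool_pos: [0.4442, 0.0426, 0.0514]
ee_rot: [-1.571, 0.001, 1.434]
wrist_force: [-0.5, -0.1, -0.3]
width: 0.0116
```

```bash
python3 - <<'E'
from h import *
o()
s=snap('wrist','w24'); np.savez('w24.npz',**s)
tp=robot.get_obs()['tool_pos'];held(s,tp,tp[2]+.0085)
E
```

```text
{'time': 29.6, 'tool_pos': [0.4442, 0.0426, 0.0514], 'ee_rot': [-1.5706, 0.0005, 1.4335], 'width': 0.0116, 'wrist_force': [-0.4565, -0.0868, -0.3043], 'joint_positions': [-0.031, -0.0853, 1.7951, -0.0005, 1.432, -1.4645]}
tcp nest [-0.3 20.6] slab top 1169 x [-26.1 -16.8  29.4] y [ 5.6 20.4 34.6] 0.07129787862520647
rib 651 [[-14.8, 14.6], [-3.7, 19.7], [8.8, 25.4]]
```

View pics/w24.png

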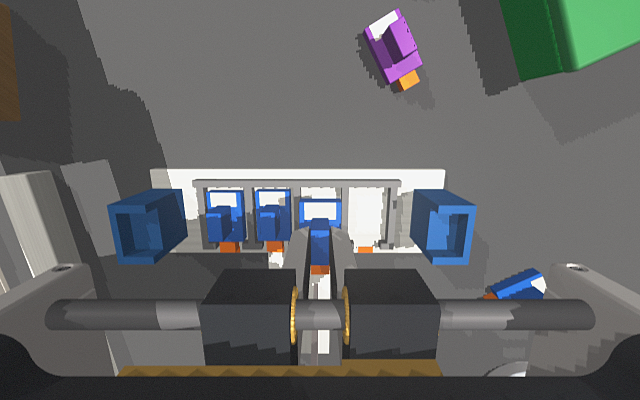

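Emit:
play_rows --steps '[{"x": 0.003, "y": 0.0006, "z": 0, "rx": 0, "ry": 0, "rz": 0, "hand": 0}, {"x": 0, "y": 0, "z": -0.02, "rx": 0, "ry": 0, "rz": 0, "hand": 0}, {"x": 0, "y": 0, "z": -0.015, "rx": 0, "ry": 0, "rz": 0, "hand": 0}, {"x": 0, "y": 0, "z": -0.005, "rx": 0, "ry": 0, "rz": 0, "hand": 0}, {"x": 0, "y": 0, "z": -0.002, "rx": 0, "ry": 0, "rz": 0, "hand": 0}, {"x": 0, "y": 0, "z": 0, "rx": 0, "ry": 0, "rz": 0, "hand": 0}]'

```text
time: 30.4
tool_pos: [0.4485, 0.0431, 0.0108]
ee_rot: [-1.574, 0.0, 1.433]
wrist_force: [-0.2, -0.2, -0.4]
width: 0.0118
```

```bash
python3 - <<'E'
from h import *
o()
s=snap('wrist','w25'); np.savez('w25.npz',**s)
tp=robot.get_obs()['tool_pos'];held(s,tp,tp[2]+.0085)
E
```

```text
{'time': 30.4, 'tool_pos': [0.4485, 0.0431, 0.0108], 'ee_rot': [-1.574, 0.0002, 1.4333], 'width': 0.0118, 'wrist_force': [-0.166, -0.2487, -0.382], 'joint_positions': [-0.0297, -0.041, 1.8392, -0.0006, 1.3403, -1.4628]}
tcp nest [ 3.  21.5] slab top 1174 x [-22.  -12.9  33.7] y [ 6.6 21.4 35.7] 0.030618759365965236
rib 670 [[-11.0, 15.5], [0.0, 20.8], [12.7, 26.5]]
```

Emit:
play_rows --steps '[{"x": -0.001, "y": 0, "z": -0.003, "rx": 0, "ry": 0, "rz": 0, "hand": 0}, {"x": 0, "y": 0, "z": -0.004, "rx": 0, "ry": 0, "rz": 0, "hand": 0}, {"x": 0, "y": 0, "z": 0, "rx": 0, "ry": 0, "rz": 0, "hand": 0}, {"x": 0, "y": 0, "z": 0, "rx": 0, "ry": 0, "rz": 0, "hand": 0.03}, {"x": 0, "y": 0, "z": 0, "rx": 0, "ry": 0, "rz": 0, "hand": 0.03}, {"x": 0, "y": 0, "z": 0.03, "rx": 0, "ry": 0, "rz": 0, "hand": 0.03}, {"x": 0, "y": 0, "z": 0.06, "rx": 0, "ry": 0, "rz": 0, "hand": 0.03}, {"x": 0, "y": 0, "z": 0.03, "rx": 0, "ry": 0, "rz": 0, "hand": 0.03}]'

```text
time: 31.45
tool_pos: [0.4485, 0.043, 0.1266]
ee_rot: [-1.578, -0.0, 1.433]
wrist_force: [0.8, -1.3, -1.3]
width: 0.03
```

```bash
python3 - <<'E'
from h import *
o()
s=snap('wrist','w26'); np.savez('w26.npz',**s)
for z in(0,.01):
  for r in carriers(s,98,125,z): print(z,*r.values())
s=snap('top','t26');np.savez('t26.npz',**s)
for r in carriers(s,98,125,.0): print(*r.values())
E
```

```text
{'time': 31.45, 'tool_pos': [0.4485, 0.043, 0.1266], 'ee_rot': [-1.5778, -0.0002, 1.4333], 'width': 0.03, 'wrist_force': [0.8416, -1.2747, -1.336], 'joint_positions': [-0.0298, -0.1276, 1.6804, -0.0006, 1.5819, -1.4631]}
0 [283. 194.] [0.4339 0.0056 0.0384] [0.4376 0.0065] [24.7  9.5] 10.2 -11.6 0.0438 45
0 [320. 194.] [0.4335 0.0446 0.0394] [0.4336 0.0447] [11.7  1.1] 82.1 nan nan 23
0 [246. 194.] [ 0.4316 -0.0359  0.0383] [ 0.433  -0.0355] [25.4  9.8] 6.9 -12.8 0.0384 85
0 [480. 256.] [0.5543 0.228  0.0384] [0.5555 0.2291] [13.1 24. ] -68.3 -68.7 0.0273 284
0.01 [283. 194.] [0.4388 0.0019 0.0489] [0.4395 0.0015] [12. 24.] -8.7 -7.0 0.0293 284
0.01 [320. 194.] [0.4444 0.0433 0.0491] [0.445  0.0432] [11.6 23.7] -7.0 -10.2 0.0295 283
0.01 [246. 194.] [ 0.4341 -0.0396  0.0486] [ 0.4346 -0.0404] [12.1 23.8] -8.7 -3.0 0.0295 301
[268. 196.] [0.5582 0.2271 0.0387] [0.5582 0.2282] [12.1 23.6] -76.9 -68.9 0.0265 21
```

View pics/w26.png

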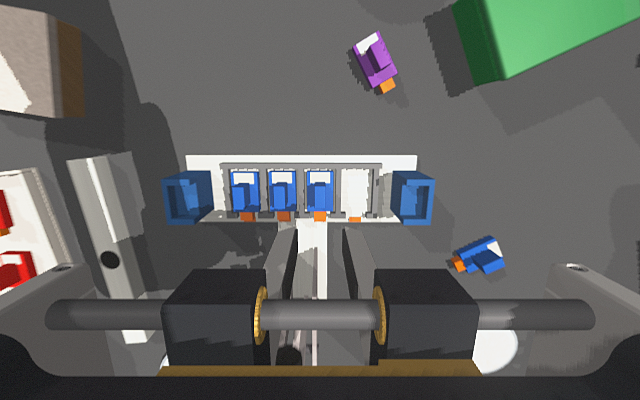

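Emit:
play_rows --steps '[{"x": 0, "y": 0.035, "z": 0, "rx": 0, "ry": 0, "rz": -0.179, "hand": 0.03}, {"x": 0, "y": 0.035, "z": 0, "rx": 0, "ry": 0, "rz": -0.179, "hand": 0.03}, {"x": 0.027, "y": 0.03, "z": 0, "rx": 0, "ry": 0, "rz": -0.179, "hand": 0.03}, {"x": 0.027, "y": 0.03, "z": 0, "rx": 0, "ry": 0, "rz": -0.179, "hand": 0.03}, {"x": 0.027, "y": 0.028, "z": 0, "rx": 0, "ry": 0, "rz": -0.179, "hand": 0.03}, {"x": 0.028, "y": 0.028, "z": 0, "rx": 0, "ry": 0, "rz": -0.179, "hand": 0.03}, {"x": 0, "y": 0, "z": -0.03, "rx": 0, "ry": 0, "rz": 0, "hand": 0.03}, {"x": 0, "y": 0, "z": -0.03, "rx": 0, "ry": 0, "rz": 0, "hand": 0.03}]'

```text
time: 32.55
tool_pos: [0.5555, 0.2293, 0.0603]
ee_rot: [-1.573, 0.003, 0.36]
wrist_force: [-0.3, -0.5, 0.0]
width: 0.03
```

Emit:
play_rows --steps '[{"x": 0, "y": 0, "z": 0, "rx": 0, "ry": 0, "rz": 0, "hand": 0.03}, {"x": 0, "y": 0, "z": 0, "rx": 0, "ry": 0, "rz": 0, "hand": 0.03}]'

```text
time: 32.8
tool_pos: [0.5561, 0.2291, 0.0634]
ee_rot: [-1.573, 0.0, 0.359]
wrist_force: [1.4, 0.1, -0.1]
width: 0.0306
```

```bash
python3 - <<'E'
from h import *
o()
s=snap('wrist','w27'); np.savez('w27.npz',**s)
for r in carriers(s,98,125,0): print(*r.values())
E
```

```text
{'time': 32.8, 'tool_pos': [0.5561, 0.2291, 0.0634], 'ee_rot': [-1.5732, 0.0005, 0.3592], 'width': 0.0306, 'wrist_force': [1.4372, 0.0638, -0.1102], 'joint_positions': [0.298, 0.2478, 1.4121, -0.0024, 1.4819, -0.061]}
[321. 209.] [0.5561 0.2313 0.0391] [0.5565 0.2305] [11.4 23.5] -70.1 -69.8 0.0301 386
[147. 355.] [0.4441 0.0295 0.0379] [0.4439 0.0272] [48.6 23.9] -99.5 nan nan 521
```

View pics/w27.png

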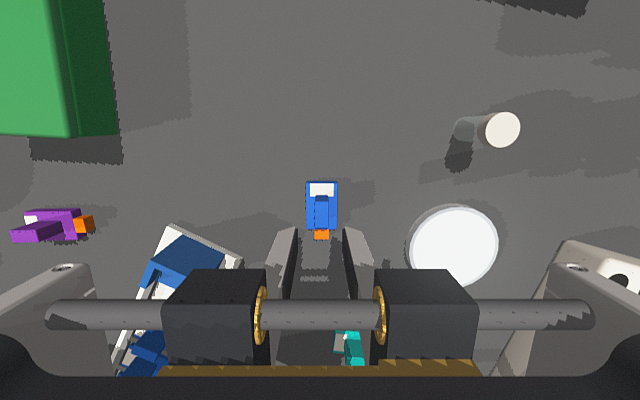

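Emit:
play_rows --steps '[{"x": 0, "y": 0.001, "z": -0.04, "rx": 0, "ry": 0, "rz": -0.01, "hand": 0.03}, {"x": 0, "y": 0, "z": -0.025, "rx": 0, "ry": 0, "rz": 0, "hand": 0.03}, {"x": 0, "y": 0, "z": -0.009, "rx": 0, "ry": 0, "rz": 0, "hand": 0.03}, {"x": 0, "y": 0, "z": 0, "rx": 0, "ry": 0, "rz": 0, "hand": 0.03}, {"x": 0, "y": 0, "z": 0, "rx": 0, "ry": 0, "rz": 0, "hand": 0}, {"x": 0, "y": 0, "z": 0, "rx": 0, "ry": 0, "rz": 0, "hand": 0}, {"x": 0, "y": 0, "z": 0, "rx": 0, "ry": 0, "rz": 0, "hand": 0}]'

```text
time: 33.72
tool_pos: [0.5572, 0.2304, -0.0091]
ee_rot: [-1.573, -0.002, 0.349]
wrist_force: [0.8, 0.0, 3.8]
width: 0.0119
```

Emit:
play_rows --steps '[{"x": 0, "y": 0, "z": 0.05, "rx": 0, "ry": 0, "rz": 0, "hand": 0}, {"x": 0, "y": 0, "z": 0.06, "rx": 0, "ry": 0, "rz": 0, "hand": 0}, {"x": -0.026, "y": -0.01, "z": 0.02, "rx": 0, "ry": 0, "rz": 0.181, "hand": 0}, {"x": -0.026, "y": -0.02, "z": 0, "rx": 0, "ry": 0, "rz": 0.181, "hand": 0}, {"x": -0.026, "y": -0.03, "z": 0, "rx": 0, "ry": 0, "rz": 0.181, "hand": 0}, {"x": -0.025, "y": -0.03, "z": 0, "rx": 0, "ry": 0, "rz": 0.181, "hand": 0}, {"x": -0.001, "y": -0.03, "z": 0, "rx": 0, "ry": 0, "rz": 0.18, "hand": 0}, {"x": -0.001, "y": -0.026, "z": 0, "rx": 0, "ry": 0, "rz": 0.18, "hand": 0}]'

```text
time: 34.72
tool_pos: [0.4506, 0.0832, 0.1196]
ee_rot: [-1.574, 0.0, 1.439]
wrist_force: [0.3, 0.3, -1.0]
width: 0.0119
```

Emit:
play_rows --steps '[{"x": 0, "y": 0, "z": -0.03, "rx": 0, "ry": 0, "rz": 0, "hand": 0}, {"x": 0, "y": 0, "z": -0.03, "rx": 0, "ry": 0, "rz": 0, "hand": 0}, {"x": 0, "y": 0, "z": 0, "rx": 0, "ry": 0, "rz": 0, "hand": 0}, {"x": 0, "y": 0, "z": 0, "rx": 0, "ry": 0, "rz": 0, "hand": 0}]'

```text
time: 35.22
tool_pos: [0.4518, 0.0842, 0.0605]
ee_rot: [-1.575, -0.0, 1.433]
wrist_force: [-0.0, 0.1, -0.6]
width: 0.0113
```

```bash
python3 - <<'E'
from h import *
o()
s=snap('wrist','w28'); np.savez('w28.npz',**s)
tp=robot.get_obs()['tool_pos'];held(s,tp,tp[2]+.0115)
E
```

```text
{'time': 35.225, 'tool_pos': [0.4518, 0.0842, 0.0605], 'ee_rot': [-1.5747, -0.0, 1.4335], 'width': 0.0113, 'wrist_force': [-0.0255, 0.1229, -0.6405], 'joint_positions': [0.0615, -0.0653, 1.7575, -0.0008, 1.4456, -1.3719]}
tcp nest [ 0.9 62.8] slab top 1140 x [-23.  -14.6  32.8] y [47.4 62.3 77.1] 0.08335262949148466
rib 666 [[-12.0, 56.9], [-0.9, 62.5], [11.5, 67.7]]
```

View pics/w28.png

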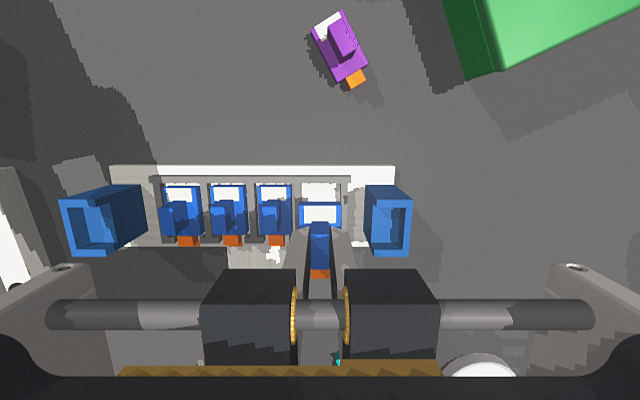

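Emit:
play_rows --steps '[{"x": -0.001, "y": 0.0006, "z": -0.025, "rx": 0, "ry": 0, "rz": 0, "hand": 0}, {"x": 0, "y": 0, "z": -0.02, "rx": 0, "ry": 0, "rz": 0, "hand": 0}, {"x": 0, "y": 0, "z": -0.006, "rx": 0, "ry": 0, "rz": 0, "hand": 0}, {"x": 0, "y": 0, "z": -0.003, "rx": 0, "ry": 0, "rz": 0, "hand": 0}, {"x": 0, "y": 0, "z": 0, "rx": 0, "ry": 0, "rz": 0, "hand": 0}]'

```text
time: 35.9
tool_pos: [0.4509, 0.0848, 0.0064]
ee_rot: [-1.575, -0.0, 1.433]
wrist_force: [-0.4, 0.4, -0.1]
width: 0.012
```

```bash
python3 - <<'E'
from h import *
o()
s=snap('wrist','w29'); np.savez('w29.npz',**s)
tp=robot.get_obs()['tool_pos'];held(s,tp,tp[2]+.0115)
E
```

```text
{'time': 35.9, 'tool_pos': [0.4509, 0.0848, 0.0064], 'ee_rot': [-1.5749, -0.0001, 1.4334], 'width': 0.012, 'wrist_force': [-0.4215, 0.4287, -0.1202], 'joint_positions': [0.0629, -0.0183, 1.8267, -0.0008, 1.3291, -1.3704]}
tcp nest [-0.4 63.1] slab top 1147 x [-24.  -15.7  32. ] y [47.9 63.  77.5] 0.029139209654425475
rib 667 [[-12.9, 57.4], [-1.9, 62.4], [10.5, 68.0]]
```

Emit:
play_rows --steps '[{"x": 0.001, "y": 0, "z": -0.003, "rx": 0, "ry": 0, "rz": 0, "hand": 0}, {"x": 0, "y": 0, "z": -0.003, "rx": 0, "ry": 0, "rz": 0, "hand": 0}, {"x": 0, "y": 0, "z": 0, "rx": 0, "ry": 0, "rz": 0, "hand": 0}, {"x": 0, "y": 0, "z": 0, "rx": 0, "ry": 0, "rz": 0, "hand": 0.03}, {"x": 0, "y": 0, "z": 0, "rx": 0, "ry": 0, "rz": 0, "hand": 0.03}, {"x": 0, "y": 0, "z": 0.03, "rx": 0, "ry": 0, "rz": 0, "hand": 0.03}, {"x": 0, "y": 0, "z": 0.06, "rx": 0, "ry": 0, "rz": 0, "hand": 0.03}, {"x": 0, "y": 0, "z": 0.03, "rx": 0, "ry": 0, "rz": 0, "hand": 0.03}]'

```text
time: 36.95
tool_pos: [0.4525, 0.0848, 0.1225]
ee_rot: [-1.577, -0.001, 1.433]
wrist_force: [0.7, 0.4, -0.3]
width: 0.0303
```

```bash
python3 - <<'E'
from h import *
o()
s=snap('wrist','w30'); np.savez('w30.npz',**s)
for r in carriers(s,98,125,.01): print(*r.values())
s=snap('top','t30');np.savez('t30.npz',**s)
for r in carriers(s,98,125,.01): print(*r.values())
print('bar',rectfit(s,(.3,.65),(-.28,-.12),(.019,.03)))
# clamp geometry in nest frame from side0
for f in('side0','w30','w1'):
  s=dict(np.load(f+'.npz'));Q=cloud(s);P=tonest(Q[...,:2])
  for lo,hi in((.03,.06),(.06,.09),(.09,.12),(.12,.15),(.15,.18),(.18,.22)):
    m=(P[...,0]>.05)&(P[...,0]<.25)&(abs(P[...,1])<.05)&(Q[...,2]>lo)&(Q[...,2]<hi)
    if m.sum()>10: print(f,lo,m.sum(),'x',(np.percentile(P[m][:,0],[1,99])*1000).round(),'y',(np.percentile(P[m][:,1],[1,99])*1000).round())
E
```

```text
{'time': 36.95, 'tool_pos': [0.4525, 0.0848, 0.1225], 'ee_rot': [-1.5774, -0.0007, 1.4333], 'width': 0.0303, 'wrist_force': [0.7158, 0.4176, -0.3118], 'joint_positions': [0.0626, -0.1029, 1.6665, -0.0007, 1.5714, -1.3706]}
[245. 196.] [0.4388 0.0023 0.0486] [0.4395 0.0016] [12.1 23.7] -8.3 -3.9 0.0298 309
[282. 196.] [0.4445 0.0438 0.0488] [0.4452 0.0434] [12.1 23.9] -7.9 -7.8 0.0292 291
[319. 197.] [0.4502 0.0848 0.0491] [0.451  0.0847] [11.5 23.9] -7.8 -12.3 0.0297 283
[207. 197.] [ 0.4343 -0.0392  0.0484] [ 0.4348 -0.0403] [12.2 24.1] -7.9 -5.0 0.0293 328
[344. 231.] [ 0.4377 -0.0413  0.0493] [ 0.4368 -0.0413] [11.6 22.3] -11.7 -8.2 0.0289 25
bar (array([ 494.9, -216.9]), array([ 29. , 240.2]), 87.58, 511, np.float64(0.0243))
side0 0.03 233 x [ 72. 151.] y [-13.  23.]
side0 0.06 258 x [ 72. 153.] y [-15.  22.]
side0 0.09 354 x [ 72. 152.] y [-15.  23.]
side0 0.12 144 x [ 82. 160.] y [-6. 14.]
side0 0.15 164 x [ 68. 176.] y [-6. 14.]
side0 0.18 204 x [ 65. 193.] y [-5. 14.]
w30 0.03 86 x [71. 85.] y [-18. -14.]
w1 0.03 78 x [ 71. 109.] y [-17.  16.]
w1 0.06 87 x [ 71. 117.] y [-17.  14.]
w1 0.09 524 x [ 72. 120.] y [-20.  18.]
w1 0.12 243 x [ 80. 154.] y [-10.  10.]
w1 0.15 314 x [ 81. 163.] y [-9.  9.]
w1 0.18 89 x [64. 95.] y [-7.  8.]
```

View pics/w30.png

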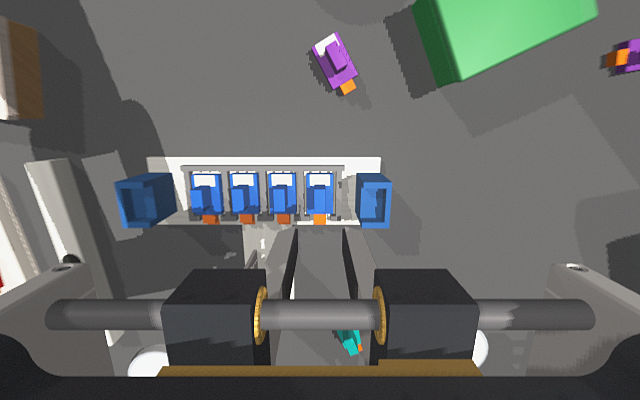

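Emit:
play_rows --steps '[{"x": -0.003, "y": -0.05, "z": 0, "rx": 0, "ry": 0, "rz": 0.016, "hand": 0.05}, {"x": -0.003, "y": -0.05, "z": 0, "rx": 0, "ry": 0, "rz": 0.016, "hand": 0.05}, {"x": -0.003, "y": -0.05, "z": 0, "rx": 0, "ry": 0, "rz": 0.016, "hand": 0.05}, {"x": -0.003, "y": -0.05, "z": 0, "rx": 0, "ry": 0, "rz": 0.016, "hand": 0.05}, {"x": -0.003, "y": -0.05, "z": 0, "rx": 0, "ry": 0, "rz": 0.016, "hand": 0.05}, {"x": -0.003, "y": -0.05, "z": 0, "rx": 0, "ry": 0, "rz": 0.016, "hand": 0.05}, {"x": 0, "y": 0, "z": -0.03, "rx": 0, "ry": 0, "rz": 0, "hand": 0.05}, {"x": 0, "y": 0, "z": 0, "rx": 0, "ry": 0, "rz": 0, "hand": 0.05}]'

```text
time: 38.05
tool_pos: [0.4302, -0.2141, 0.085]
ee_rot: [-1.566, -0.005, 1.528]
wrist_force: [0.2, 0.7, 0.6]
width: 0.0498
```

```bash
python3 - <<'E'
from h import *
o()
s=snap('wrist','w31'); np.savez('w31.npz',**s)
print('bar',rectfit(s,(.3,.65),(-.28,-.12),(.019,.032)))
Q=cloud(s);h=cv2.cvtColor(s['color'],cv2.COLOR_RGB2HSV)
m=(h[...,2]<70)&(abs(Q[...,2]-.025)<.006)&(abs(Q[...,1]+.216)<.012)&(abs(Q[...,0]-.49)<.06); print('spot',m.sum(),Q[m].mean(0))
m=(abs(Q[...,2]-.025)<.004)&(abs(Q[...,1]+.216)<.03)
for lo in np.arange(.37,.53,.02):
  q=Q[m&(Q[...,0]>lo)&(Q[...,0]<lo+.02)]
  if len(q)>10: print(lo.round(2),len(q),np.percentile(q[:,1],[1,99]).round(4),q[:,0].min().round(4))
E
```

```text
{'time': 38.05, 'tool_pos': [0.4302, -0.2141, 0.085], 'ee_rot': [-1.5655, -0.0045, 1.5279], 'width': 0.0498, 'wrist_force': [0.2068, 0.7377, 0.6049], 'joint_positions': [-0.5807, -0.0254, 1.669, 0.0012, 1.5048, -2.1087]}
bar (array([ 453.9, -214.7]), array([ 28. , 161.5]), 87.43, 4221, np.float64(0.0254))
spot 336 [ 0.4937668  -0.21647812  0.02573738]
0.37 531 [-0.2249 -0.1983] 0.3727
0.39 599 [-0.2259 -0.1987] 0.3901
0.41 571 [-0.227  -0.1993] 0.4101
0.43 540 [-0.2281 -0.2009] 0.43
0.45 507 [-0.2285 -0.2015] 0.4501
0.47 482 [-0.2293 -0.2021] 0.47
0.49 454 [-0.2304 -0.2027] 0.49
0.51 437 [-0.2315 -0.2044] 0.51
0.53 99 [-0.2319 -0.2049] 0.53
```

View pics/w31.png

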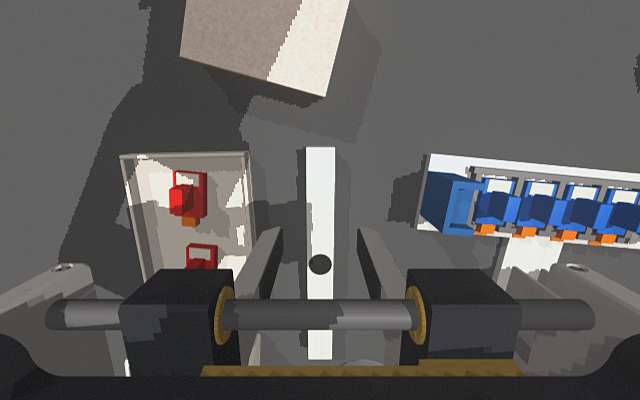

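Emit:
play_rows --steps '[{"x": 0.001, "y": 0, "z": -0.04, "rx": 0, "ry": 0, "rz": 0, "hand": 0.05}, {"x": 0, "y": 0, "z": -0.04, "rx": 0, "ry": 0, "rz": 0, "hand": 0.05}, {"x": 0, "y": 0, "z": -0.02, "rx": 0, "ry": 0, "rz": 0, "hand": 0.05}, {"x": 0, "y": 0, "z": -0.005, "rx": 0, "ry": 0, "rz": 0, "hand": 0.05}, {"x": 0, "y": 0, "z": 0, "rx": 0, "ry": 0, "rz": 0, "hand": 0.05}, {"x": 0, "y": 0, "z": 0, "rx": 0, "ry": 0, "rz": 0, "hand": 0.05}]'

```text
time: 38.85
tool_pos: [0.4354, -0.2159, -0.014]
ee_rot: [-1.576, 0.002, 1.53]
wrist_force: [0.5, -0.9, 0.6]
width: 0.0504
```

```bash
python3 - <<'E'
from h import *
o()
s=snap('wrist','w32'); np.savez('w32.npz',**s); Q=cloud(s)
m=(abs(Q[...,2]-.025)<.004)&(abs(Q[...,1]+.216)<.03)
for lo in (.37,.39): 
  q=Q[m&(Q[...,0]>lo)&(Q[...,0]<lo+.02)]; print(np.percentile(q[:,1],[1,99]),q[:,0].min())
E
```

```text
{'time': 38.85, 'tool_pos': [0.4354, -0.2159, -0.014], 'ee_rot': [-1.5759, 0.0019, 1.5297], 'width': 0.0504, 'wrist_force': [0.4725, -0.8767, 0.5937], 'joint_positions': [-0.5778, 0.0627, 1.7884, 0.001, 1.2852, -2.1078]}
[-0.22509957 -0.19805136] 0.37294420164382536
[-0.22609066 -0.19888494] 0.3900006368110521
```

View pics/w32.png

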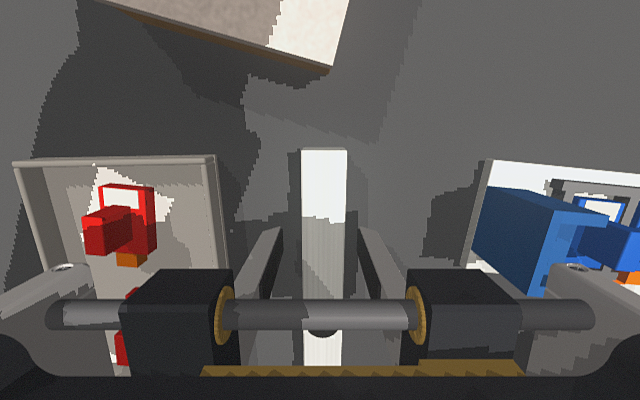

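Emit:
play_rows --steps '[{"x": 0, "y": 0.001, "z": -0.008, "rx": 0, "ry": 0, "rz": 0, "hand": 0.05}, {"x": 0, "y": 0, "z": 0, "rx": 0, "ry": 0, "rz": 0, "hand": 0.05}, {"x": 0, "y": 0, "z": 0, "rx": 0, "ry": 0, "rz": 0, "hand": 0}, {"x": 0, "y": 0, "z": 0, "rx": 0, "ry": 0, "rz": 0, "hand": 0}, {"x": 0, "y": 0, "z": 0, "rx": 0, "ry": 0, "rz": 0, "hand": 0}, {"x": 0, "y": 0, "z": 0, "rx": 0, "ry": 0, "rz": 0, "hand": 0}]'

```text
time: 39.65
tool_pos: [0.4342, -0.2143, -0.0235]
ee_rot: [-1.573, 0.0, 1.529]
wrist_force: [-0.3, 0.0, 0.3]
width: 0.0277
```

Gripped; lift slowly and check tilt.

Emit:
play_rows --steps '[{"x": 0, "y": 0, "z": 0.01, "rx": 0, "ry": 0, "rz": 0, "hand": 0}, {"x": 0, "y": 0, "z": 0.02, "rx": 0, "ry": 0, "rz": 0, "hand": 0}, {"x": 0, "y": 0, "z": 0.03, "rx": 0, "ry": 0, "rz": 0, "hand": 0}, {"x": 0, "y": 0, "z": 0.03, "rx": 0, "ry": 0, "rz": 0, "hand": 0}, {"x": 0, "y": 0, "z": 0.03, "rx": 0, "ry": 0, "rz": 0, "hand": 0}, {"x": 0, "y": 0, "z": 0.02, "rx": 0, "ry": 0, "rz": 0, "hand": 0}, {"x": 0, "y": 0, "z": 0, "rx": 0, "ry": 0, "rz": 0, "hand": 0}]'

```text
time: 40.52
tool_pos: [0.4352, -0.215, 0.1186]
ee_rot: [-1.577, 0.003, 1.529]
wrist_force: [0.4, -0.4, -1.8]
width: 0.0277
```

```bash
python3 - <<'E'
from h import *
o()
s=snap('wrist','w33'); np.savez('w33.npz',**s); Q=cloud(s)
for v in (150,160,175,190,205,220,235,250,265): print(v,(Q[v,323]*1000).round(1))
s=snap('side');c=s['color'][120:300,280:460]
cv2.imwrite('pics/s33.png',cv2.resize(c[:,:,::-1],None,fx=3.3,fy=3.3,interpolation=cv2.INTER_CUBIC))
E
```

```text
{'time': 40.525, 'tool_pos': [0.4352, -0.215, 0.1186], 'ee_rot': [-1.5768, 0.0026, 1.5293], 'width': 0.0277, 'wrist_force': [0.4372, -0.3674, -1.791], 'joint_positions': [-0.5765, -0.0441, 1.6194, 0.0008, 1.5598, -2.1058]}
150 [ 374.4 -210.6  149.9]
160 [ 378.4 -211.   167.5]
175 [ 387.1 -211.3  166.7]
190 [ 395.6 -211.6  167.9]
205 [ 405.  -212.   166.9]
220 [ 414.  -212.3  167.7]
235 [ 423.8 -212.7  167.1]
250 [ 433.5 -213.1  167.6]
265 [ 443.2 -213.4  168.3]
```

View pics/s33.png

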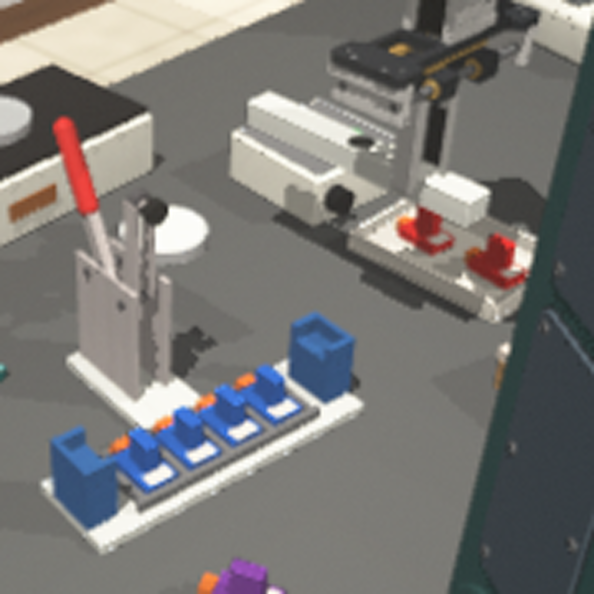

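View pics/w33.png

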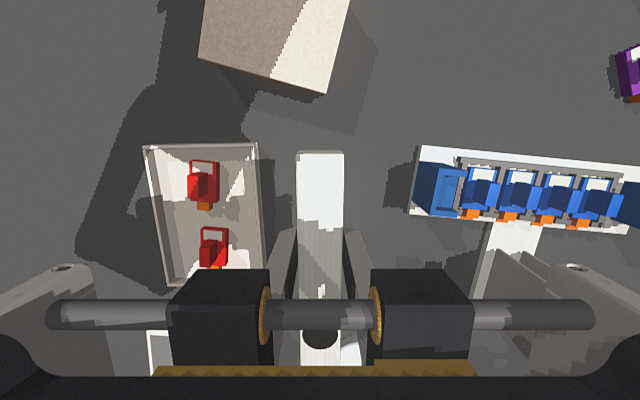

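Emit:
play_rows --steps '[{"x": 0, "y": 0, "z": 0.01, "rx": 0, "ry": 0, "rz": -0.1, "hand": 0}, {"x": 0, "y": 0, "z": 0.01, "rx": 0, "ry": 0, "rz": -0.17, "hand": 0}, {"x": 0, "y": 0, "z": 0.01, "rx": 0, "ry": 0, "rz": -0.18, "hand": 0}, {"x": 0, "y": 0, "z": 0.01, "rx": 0, "ry": 0, "rz": -0.18, "hand": 0}, {"x": 0, "y": 0, "z": 0.01, "rx": 0, "ry": 0, "rz": -0.18, "hand": 0}, {"x": 0, "y": 0, "z": 0, "rx": 0, "ry": 0, "rz": -0.18, "hand": 0}, {"x": 0, "y": 0.02, "z": 0, "rx": 0, "ry": 0, "rz": -0.18, "hand": 0}, {"x": 0, "y": 0.03, "z": 0, "rx": 0, "ry": 0, "rz": -0.18, "hand": 0}]'

```text
time: 41.62
tool_pos: [0.4332, -0.1637, 0.1643]
ee_rot: [-1.571, 0.003, 0.172]
wrist_force: [0.3, -0.2, -1.3]
width: 0.0281
```

Emit:
play_rows --steps '[{"x": 0, "y": 0.035, "z": 0, "rx": 0, "ry": 0, "rz": -0.17, "hand": 0}, {"x": 0, "y": 0.035, "z": 0, "rx": 0, "ry": 0, "rz": -0.147, "hand": 0}, {"x": 0.003, "y": 0.035, "z": 0, "rx": 0, "ry": 0, "rz": 0, "hand": 0}, {"x": 0.003, "y": 0.035, "z": 0, "rx": 0, "ry": 0, "rz": 0, "hand": 0}, {"x": 0.003, "y": 0.035, "z": 0, "rx": 0, "ry": 0, "rz": 0, "hand": 0}, {"x": 0.003, "y": 0.035, "z": 0, "rx": 0, "ry": 0, "rz": 0, "hand": 0}, {"x": 0.004, "y": 0.035, "z": 0, "rx": 0, "ry": 0, "rz": 0, "hand": 0}, {"x": 0, "y": 0, "z": 0, "rx": 0, "ry": 0, "rz": 0, "hand": 0}]'

```text
time: 42.62
tool_pos: [0.4492, 0.0826, 0.1646]
ee_rot: [-1.573, 0.004, -0.134]
wrist_force: [-0.4, -0.2, -2.4]
width: 0.0277
```

```bash
cat >> h.py <<'E'
def barfit(s,z,cap=.006):
    Q=cloud(s);P=tonest(Q[...,:2]);h=cv2.cvtColor(s['color'],cv2.COLOR_RGB2HSV)
    m=(abs(Q[...,2]-z)<cap)&(abs(P[...,0])<.04)&(abs(P[...,1])<.15)&~((h[...,1]>110)&(h[...,0]>90)&(h[...,0]<130))
    print('bar',m.sum(),'z',np.percentile(Q[m][:,2],[5,50,95]).round(4))
    p=P[m]*1000
    for lo in range(-130,131,20):
        q=p[(p[:,1]>lo)&(p[:,1]<lo+20)]
        if len(q)>20: print(lo,len(q),'x',np.percentile(q[:,0],[2,98]).round(1))
    print('y range',np.percentile(p[:,1],[.3,99.7]).round(1))
E
python3 - <<'E'
from h import *
o()
s=snap('wrist','w34'); np.savez('w34.npz',**s); Q=cloud(s)
print(np.median(Q[180:200,310:330,2]))
s2=snap('top','t34');np.savez('t34.npz',**s2)
barfit(s,.22,.02)
E
```

```text
{'time': 42.625, 'tool_pos': [0.4492, 0.0826, 0.1646], 'ee_rot': [-1.5731, 0.0036, -0.1339], 'width': 0.0277, 'wrist_force': [-0.4149, -0.2269, -2.4003], 'joint_positions': [0.0589, -0.1164, 1.5952, -0.0016, 1.6668, 0.1927]}
0.21367589311594898
bar 9598 z [0.2122 0.2136 0.2295]
-30 723 x [-15.4  11.2]
-10 698 x [-15.3  11.2]
10 177 x [-15.9  11.7]
30 1224 x [-15.9  11.1]
50 1947 x [-26.6  17.6]
70 2218 x [-26.2  22.1]
90 1607 x [-16.   10.7]
110 1004 x [-16.   10.6]
y range [-24.6 120.3]
```

View pics/w34.png

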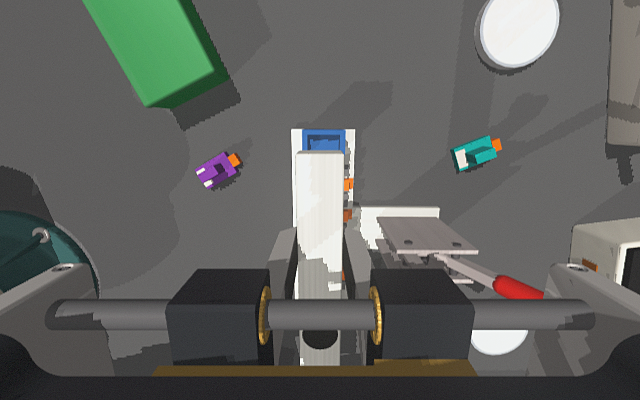

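Emit:
play_rows --steps '[{"x": 0.0024, "y": -0.0004, "z": 0, "rx": 0, "ry": 0, "rz": 0, "hand": 0}, {"x": 0, "y": 0, "z": -0.02, "rx": 0, "ry": 0, "rz": 0, "hand": 0}, {"x": 0, "y": 0, "z": -0.03, "rx": 0, "ry": 0, "rz": 0, "hand": 0}, {"x": 0, "y": 0, "z": -0.025, "rx": 0, "ry": 0, "rz": 0, "hand": 0}, {"x": 0, "y": 0, "z": -0.02, "rx": 0, "ry": 0, "rz": 0, "hand": 0}, {"x": 0, "y": 0, "z": -0.01, "rx": 0, "ry": 0, "rz": 0, "hand": 0}, {"x": 0, "y": 0, "z": 0, "rx": 0, "ry": 0, "rz": 0, "hand": 0}, {"x": 0, "y": 0, "z": 0, "rx": 0, "ry": 0, "rz": 0, "hand": 0}]'

```text
time: 43.72
tool_pos: [0.4534, 0.0801, 0.0625]
ee_rot: [-1.573, -0.002, -0.138]
wrist_force: [-0.5, -0.3, -1.2]
width: 0.0275
```

```bash
python3 - <<'E'
from h import *
o()
s=snap('wrist','w35'); np.savez('w35.npz',**s); Q=cloud(s)
z=np.median(Q[180:200,310:330,2]);print(z)
barfit(s,z,.006)
E
```

```text
{'time': 43.725, 'tool_pos': [0.4534, 0.0801, 0.0625], 'ee_rot': [-1.5729, -0.0017, -0.1382], 'width': 0.0275, 'wrist_force': [-0.4561, -0.3257, -1.1853], 'joint_positions': [0.0536, -0.0624, 1.7507, -0.0024, 1.452, 0.1921]}
0.11158310501725781
bar 8542 z [0.1102 0.1114 0.1125]
-30 807 x [-11.5  15.1]
-10 613 x [-11.4  15.4]
10 288 x [-12.1  15.3]
30 1239 x [-11.5  15.2]
50 1692 x [-21.2  25. ]
70 1486 x [-11.5  15.2]
90 1631 x [-11.5  15.1]
110 786 x [-11.5  15.1]
y range [-26.6 118.4]
```

View pics/w35.png

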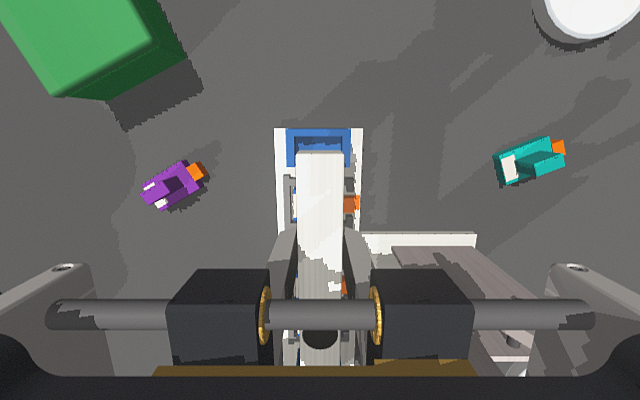

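Emit:
play_rows --steps '[{"x": -0.0017, "y": 0.0014, "z": 0, "rx": 0, "ry": 0, "rz": 0, "hand": 0}, {"x": 0, "y": 0, "z": -0.008, "rx": 0, "ry": 0, "rz": 0, "hand": 0}, {"x": 0, "y": 0, "z": -0.008, "rx": 0, "ry": 0, "rz": 0, "hand": 0}, {"x": 0, "y": 0, "z": -0.006, "rx": 0, "ry": 0, "rz": 0, "hand": 0}, {"x": 0, "y": 0, "z": -0.005, "rx": 0, "ry": 0, "rz": 0, "hand": 0}, {"x": 0, "y": 0, "z": 0, "rx": 0, "ry": 0, "rz": 0, "hand": 0}]'

```text
time: 44.52
tool_pos: [0.4504, 0.0817, 0.0338]
ee_rot: [-1.573, 0.002, -0.138]
wrist_force: [0.2, 0.8, -1.4]
width: 0.0279
```

```bash
python3 - <<'E'
from h import *
o()
s=snap('wrist','w36'); np.savez('w36.npz',**s); Q=cloud(s)
z=np.median(Q[180:200,310:330,2]);print(z)
barfit(s,z,.004)
E
```

```text
{'time': 44.525, 'tool_pos': [0.4504, 0.0817, 0.0338], 'ee_rot': [-1.5735, 0.0015, -0.1377], 'width': 0.0279, 'wrist_force': [0.2311, 0.7722, -1.3641], 'joint_positions': [0.0574, -0.0422, 1.7914, -0.0024, 1.3944, 0.1955]}
0.08282214975727986
bar 8380 z [0.0815 0.0827 0.0838]
-30 759 x [-14.5  12.1]
-10 662 x [-14.5  12. ]
10 220 x [-15.1  12.4]
30 1227 x [-14.7  12.2]
50 1566 x [-23.5  20.6]
70 1469 x [-14.6  12.1]
90 1630 x [-14.6  12.1]
110 847 x [-14.6  12. ]
y range [-25.5 119.4]
```

View pics/w36.png

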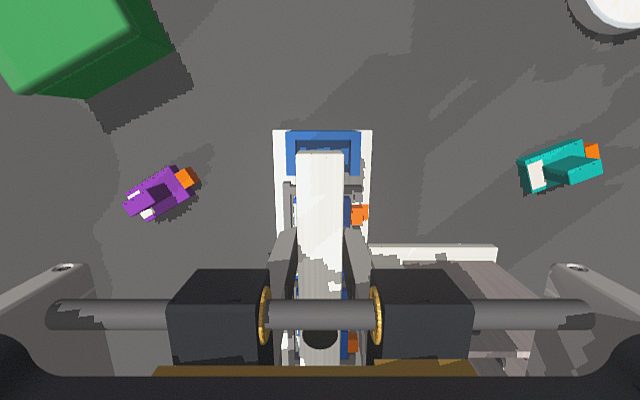

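Emit:
play_rows --steps '[{"x": 0.001, "y": 0, "z": -0.003, "rx": 0, "ry": 0, "rz": 0, "hand": 0}, {"x": 0, "y": 0, "z": -0.003, "rx": 0, "ry": 0, "rz": 0, "hand": 0}, {"x": 0, "y": 0, "z": 0, "rx": 0, "ry": 0, "rz": 0, "hand": 0}, {"x": 0, "y": 0, "z": 0, "rx": 0, "ry": 0, "rz": 0, "hand": 0}]'

```text
time: 45.08
tool_pos: [0.452, 0.0817, 0.0285]
ee_rot: [-1.573, -0.0, -0.138]
wrist_force: [0.1, 0.8, -1.5]
width: 0.0281
```

```bash
python3 - <<'E'
from h import *
o()
s=snap('wrist','w37'); np.savez('w37.npz',**s); Q=cloud(s)
z=np.median(Q[180:200,310:330,2]);print(z)
barfit(s,z,.004)
E
```

```text
{'time': 45.075, 'tool_pos': [0.452, 0.0817, 0.0285], 'ee_rot': [-1.5731, -0.0002, -0.1376], 'width': 0.0281, 'wrist_force': [0.1456, 0.8339, -1.5057], 'joint_positions': [0.0573, -0.0352, 1.7957, -0.0024, 1.3813, 0.1953]}
0.07756066072381235
bar 8396 z [0.0763 0.0774 0.0785]
-30 731 x [-13.   13.7]
-10 689 x [-12.8  14.1]
10 204 x [-13.5  14.2]
30 1229 x [-13.2  13.8]
50 1549 x [-21.8  21.4]
70 1496 x [-13.3  13.8]
90 1613 x [-13.2  13.6]
110 885 x [-13.1  13.4]
y range [-25.  119.6]
```

Emit:
play_rows --steps '[{"x": 0, "y": 0, "z": 0, "rx": 0, "ry": 0, "rz": 0, "hand": 0.045}, {"x": 0, "y": 0, "z": 0, "rx": 0, "ry": 0, "rz": 0, "hand": 0.045}, {"x": 0, "y": 0, "z": 0.03, "rx": 0, "ry": 0, "rz": 0, "hand": 0.045}, {"x": 0, "y": 0, "z": 0.06, "rx": 0, "ry": 0, "rz": 0, "hand": 0.045}, {"x": 0, "y": 0, "z": 0.06, "rx": 0, "ry": 0, "rz": 0, "hand": 0.045}, {"x": 0, "y": 0, "z": 0.03, "rx": 0, "ry": 0, "rz": 0, "hand": 0}, {"x": 0, "y": 0, "z": 0, "rx": 0, "ry": 0, "rz": 0, "hand": 0}]'

```text
time: 46.0
tool_pos: [0.4535, 0.0818, 0.2115]
ee_rot: [-1.572, -0.006, -0.138]
wrist_force: [0.1, -0.6, 0.3]
width: 0.0285
```

```bash
python3 - <<'E'
from h import *
o()
s=snap('wrist','w38'); np.savez('w38.npz',**s); Q=cloud(s)
barfit(s,.077,.005)
s=snap('side');c=s['color'][130:290,260:450];np.savez('s38.npz',**s)
cv2.imwrite('pics/s38.png',cv2.resize(c[:,:,::-1],None,fx=3.5,fy=3.5,interpolation=cv2.INTER_CUBIC))
barfit(s,.075,.006)
# handle axis
Q=cloud(s);P=tonest(Q[...,:2]);m=hsvmask(s,0,5,130,80)&(Q[...,2]>.12)&(abs(P[...,1])<.04)
p=np.c_[P[m],Q[m][:,2]]*1000; print('handle',m.sum(),np.percentile(p,[2,50,98],axis=0).round(1)); d=np.linalg.svd(p-p.mean(0))[2][0]; print(d)
E
```

```text
{'time': 46.0, 'tool_pos': [0.4535, 0.0818, 0.2115], 'ee_rot': [-1.572, -0.0063, -0.1377], 'width': 0.0285, 'wrist_force': [0.0823, -0.5604, 0.328], 'joint_positions': [0.0573, -0.122, 1.5079, -0.0024, 1.7496, 0.1945]}
bar 3515 z [0.0759 0.0772 0.0785]
-110 83 x [-13.3  14.3]
-90 271 x [-13.2  14.2]
-70 277 x [-12.9  14. ]
-50 288 x [-12.8  13.9]
-30 294 x [-12.6  13.7]
-10 312 x [-13.7  13.5]
10 327 x [-13.4  13.3]
30 343 x [-13.2  13.2]
50 342 x [-13.  13.]
70 363 x [-12.8  12.9]
90 403 x [-13.8  13.9]
110 212 x [-13.6  13.8]
y range [-95.3 120.3]
bar 808 z [0.0708 0.0749 0.0767]
-110 54 x [-12.9  13.6]
-90 56 x [-13.9  14.8]
-70 64 x [-13.3  15.5]
-50 65 x [-13.4  13.7]
-30 62 x [-13.2  13.7]
-10 63 x [-13.8  14.4]
10 69 x [-13.3  13.9]
30 68 x [-13.1  13.9]
50 72 x [-13.3  14.3]
70 78 x [-13.9  14.2]
90 79 x [-14.1  14.4]
110 59 x [-13.   13.5]
y range [-116.3  123. ]
handle 179 [[153.5  -3.6 149.7]
 [170.8   6.6 184. ]
 [192.3  12.3 214.2]]
[-0.4822083  -0.00209817 -0.87605408]
```

View pics/w38.png

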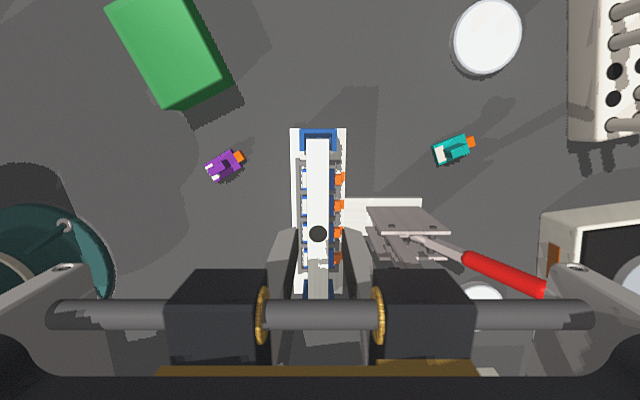

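View pics/s38.png

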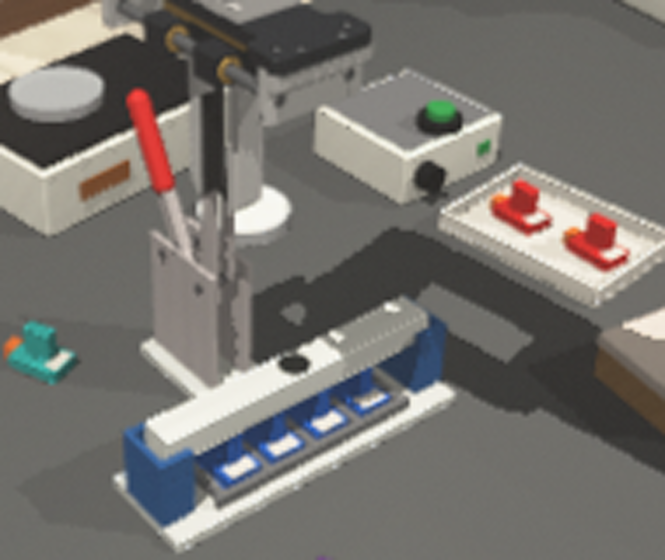

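Emit:
play_rows --steps '[{"x": 0, "y": 0, "z": 0.03, "rx": 0, "ry": 0, "rz": -0.17, "hand": 0.02}, {"x": 0.01, "y": -0.01, "z": 0.01, "rx": 0, "ry": 0, "rz": -0.175, "hand": 0}, {"x": 0.019, "y": -0.01, "z": 0, "rx": 0, "ry": 0, "rz": -0.175, "hand": 0}, {"x": 0.019, "y": -0.01, "z": 0, "rx": 0, "ry": 0, "rz": -0.175, "hand": 0}, {"x": 0.019, "y": -0.01, "z": 0, "rx": 0, "ry": 0, "rz": -0.175, "hand": 0}, {"x": 0.018, "y": -0.01, "z": 0, "rx": 0, "ry": 0, "rz": -0.175, "hand": 0}, {"x": 0.018, "y": -0.01, "z": 0, "rx": 0, "ry": 0, "rz": -0.175, "hand": 0}, {"x": 0.018, "y": -0.01, "z": 0, "rx": 0, "ry": 0, "rz": -0.175, "hand": 0}]'

```text
time: 47.1
tool_pos: [0.5722, 0.0114, 0.2448]
ee_rot: [-1.579, 0.001, -1.539]
wrist_force: [0.9, -0.1, -0.3]
width: 0.0006
```

Emit:
play_rows --steps '[{"x": 0.018, "y": -0.01, "z": 0, "rx": 0, "ry": 0, "rz": -0.175, "hand": 0}, {"x": 0, "y": 0, "z": 0, "rx": 0, "ry": 0, "rz": 0, "hand": 0}, {"x": 0, "y": 0, "z": 0, "rx": 0, "ry": 0, "rz": 0, "hand": 0}]'

```text
time: 47.48
tool_pos: [0.5898, 0.0021, 0.2467]
ee_rot: [-1.577, 0.0, -1.705]
wrist_force: [0.6, -0.1, -0.1]
width: 0.0005
```

```bash
cat >> h.py <<'E'
def handle(s):
    Q=cloud(s);P=tonest(Q[...,:2]);m=hsvmask(s,0,5,130,70)&(Q[...,2]>.08)&(abs(P[...,1])<.04)&(P[...,0]>.12)
    p=np.c_[P[m],Q[m][:,2]]*1000; d=np.linalg.svd(p-p.mean(0))[2][0]; d*=np.sign(d[0])
    print('handle n',m.sum(),'elev deg',np.degrees(np.arctan2(d[2],np.hypot(d[0],d[1]))).round(1),'mean',p.mean(0).round(1),'pct',np.percentile(p,[2,98],axis=0).round(1).tolist())
E
python3 - <<'E'
from h import *
o()
tp=robot.get_obs()['tool_pos'];print(tonest(tp[:2]))
s=snap('wrist','w39'); np.savez('w39.npz',**s); handle(s)
s=snap('side');c=s['color'][100:290,260:450];np.savez('s39.npz',**s); handle(s)
cv2.imwrite('pics/s39.png',cv2.resize(c[:,:,::-1],None,fx=3.1,fy=3.1,interpolation=cv2.INTER_CUBIC))
E
```

```text
{'time': 47.475, 'tool_pos': [0.5898, 0.0021, 0.2467], 'ee_rot': [-1.5767, 0.0003, -1.7051], 'width': 0.0005, 'wrist_force': [0.6124, -0.1478, -0.0531], 'joint_positions': [-0.093, 0.1801, 1.1292, 0.0006, 1.8382, 1.6123]}
[0.14845161 0.00027952]
handle n 635 elev deg 75.4 mean [1.815e+02 1.000e-01 2.067e+02] pct [[154.9, -7.9, 157.7], [223.8, 8.2, 456.0]]
handle n 178 elev deg 61.6 mean [171.6   5.5 183. ] pct [[152.8, -3.7, 150.2], [191.6, 11.9, 213.8]]
```

View pics/w39.png

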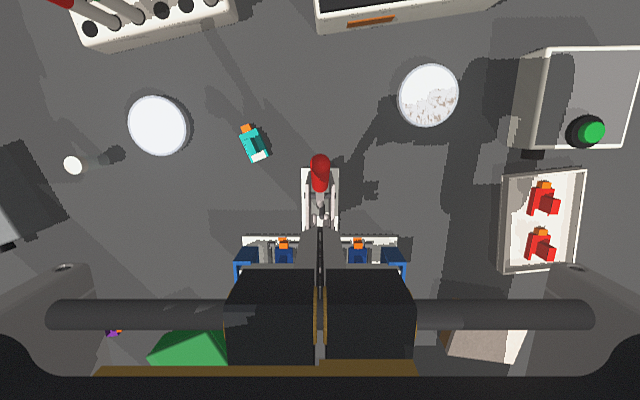

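View pics/s39.png

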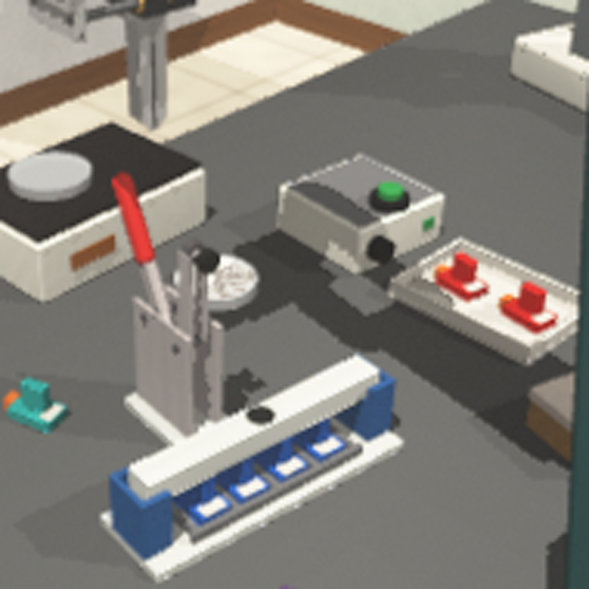

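Emit:
play_rows --steps '[{"x": 0, "y": 0, "z": -0.04, "rx": 0, "ry": 0, "rz": 0, "hand": 0}, {"x": 0, "y": 0, "z": -0.04, "rx": 0, "ry": 0, "rz": 0, "hand": 0}, {"x": 0, "y": 0, "z": -0.003, "rx": 0, "ry": 0, "rz": 0, "hand": 0}, {"x": 0.01, "y": -0.0014, "z": 0, "rx": 0, "ry": 0, "rz": 0, "hand": 0}, {"x": 0.01, "y": -0.0014, "z": -0.006, "rx": 0, "ry": 0, "rz": 0, "hand": 0}, {"x": 0.009, "y": -0.0012, "z": -0.007, "rx": 0, "ry": 0, "rz": 0, "hand": 0}, {"x": 0.009, "y": -0.0012, "z": -0.008, "rx": 0, "ry": 0, "rz": 0, "hand": 0}]'

```text
time: 48.45
tool_pos: [0.6303, -0.0037, 0.145]
ee_rot: [-1.571, 0.0, -1.708]
wrist_force: [0.8, -0.7, 1.1]
width: 0.0002
```

```bash
cat > lk.py <<'E'
import sys
from h import *
n=sys.argv[1]
o(); tp=robot.get_obs()['tool_pos'];print(tonest(tp[:2]).round(4))
s=snap('side');handle(s);c=s['color'][130:290,260:450];np.savez('s%s.npz'%n,**s)
cv2.imwrite('pics/s%s.png'%n,cv2.resize(c[:,:,::-1],None,fx=3.5,fy=3.5,interpolation=cv2.INTER_CUBIC))
E
python3 lk.py 40
```

```text
{'time': 48.45, 'tool_pos': [0.6303, -0.0037, 0.145], 'ee_rot': [-1.571, 0.0004, -1.7077], 'width': 0.0002, 'wrist_force': [0.7874, -0.7063, 1.139], 'joint_positions': [-0.096, 0.2741, 1.2163, 0.0004, 1.6514, 1.6117]}
[1.894e-01 1.000e-04]
handle n 119 elev deg 42.0 mean [188.9   6.3 161.4] pct [[167.6, -2.4, 139.3], [221.6, 11.5, 191.4]]
```

View pics/s40.png

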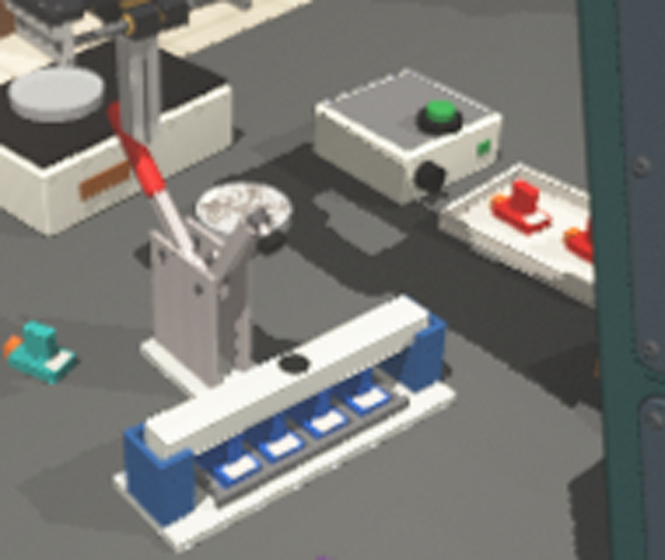

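Emit:
play_rows --steps '[{"x": 0.006, "y": -0.0008, "z": -0.008, "rx": 0, "ry": 0, "rz": 0, "hand": 0}, {"x": 0.006, "y": -0.0008, "z": -0.008, "rx": 0, "ry": 0, "rz": 0, "hand": 0}, {"x": 0.006, "y": -0.0008, "z": -0.01, "rx": 0, "ry": 0, "rz": 0, "hand": 0}, {"x": 0.005, "y": -0.0007, "z": -0.01, "rx": 0, "ry": 0, "rz": 0, "hand": 0}, {"x": 0.003, "y": -0.0004, "z": -0.011, "rx": 0, "ry": 0, "rz": 0, "hand": 0}, {"x": 0.002, "y": -0.0003, "z": -0.011, "rx": 0, "ry": 0, "rz": 0, "hand": 0}, {"x": 0, "y": 0, "z": -0.01, "rx": 0, "ry": 0, "rz": 0, "hand": 0}, {"x": 0, "y": 0, "z": -0.008, "rx": 0, "ry": 0, "rz": 0, "hand": 0}]'

```text
time: 49.5
tool_pos: [0.6575, -0.0073, 0.0753]
ee_rot: [-1.569, 0.0, -1.708]
wrist_force: [-12.5, 0.8, 39.3]
width: 0.0004
```

```bash
python3 lk.py 41
```

```text
{'time': 49.5, 'tool_pos': [0.6575, -0.0073, 0.0753], 'ee_rot': [-1.569, 0.0004, -1.7075], 'width': 0.0004, 'wrist_force': [-12.4544, 0.7522, 39.2967], 'joint_positions': [-0.0974, 0.3605, 1.2448, 0.0003, 1.5345, 1.6101]}
[0.2168 0.0003]
handle n 76 elev deg -7.6 mean [210.8   8.1 100.5] pct [[180.1, -0.9, 92.0], [251.0, 12.9, 107.5]]
```

View pics/s41.png

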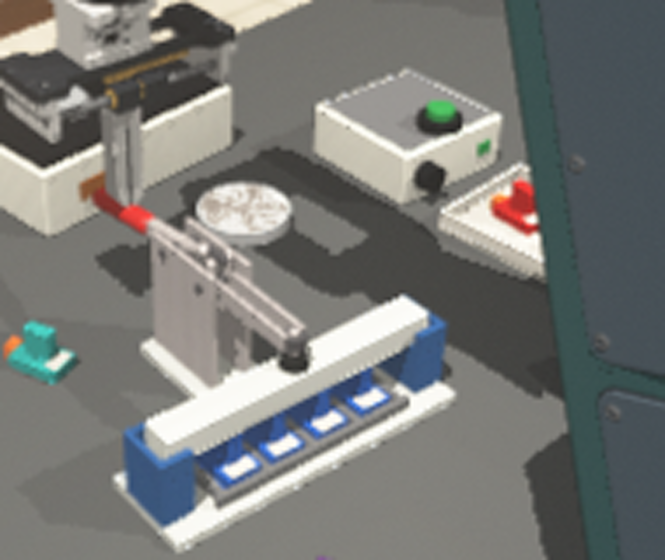

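Emit:
play_rows --steps '[{"x": 0, "y": 0, "z": 0.02, "rx": 0, "ry": 0, "rz": 0, "hand": 0}, {"x": 0, "y": 0, "z": 0.04, "rx": 0, "ry": 0, "rz": 0, "hand": 0}, {"x": 0, "y": 0, "z": 0.05, "rx": 0, "ry": 0, "rz": 0, "hand": 0}, {"x": 0, "y": 0, "z": 0.05, "rx": 0, "ry": 0, "rz": 0, "hand": 0}]'

```text
time: 50.05
tool_pos: [0.6561, -0.007, 0.2283]
ee_rot: [-1.576, 0.0, -1.708]
wrist_force: [0.2, -0.1, -0.5]
width: 0.0005
```

```bash
python3 lk.py 42; python3 - <<'E'
from h import *
s=snap('wrist','w42');np.savez('w42.npz',**s)
Q=cloud(s);m=hsvmask(s,45,85,100,60)&(Q[...,1]<-.3)&(Q[...,2]>.06);print('button',m.sum(),Q[m].mean(0).round(4),np.percentile(Q[m],[2,50,98],axis=0).round(4).tolist())
s=snap('top');Q=cloud(s);m=hsvmask(s,45,85,100,60)&(Q[...,1]<-.3)&(Q[...,2]>.06);print('button',m.sum(),Q[m].mean(0).round(4))
E
```

```text
{'time': 50.05, 'tool_pos': [0.6561, -0.007, 0.2283], 'ee_rot': [-1.576, 0.0004, -1.7075], 'width': 0.0005, 'wrist_force': [0.1771, -0.1279, -0.4802], 'joint_positions': [-0.0975, 0.333, 0.9782, 0.0006, 1.8356, 1.6102]}
[0.2154 0.0004]
handle n 93 elev deg -5.8 mean [215.6   7.  100.5] pct [[181.4, -1.6, 93.2], [252.5, 12.1, 107.5]]
button 441 [ 0.6077 -0.3558  0.0763] [[0.5941, -0.3697, 0.0685], [0.608, -0.355, 0.0774], [0.6198, -0.3449, 0.0793]]
button 63 [ 0.6074 -0.3573  0.076 ]
```

View pics/s42.png

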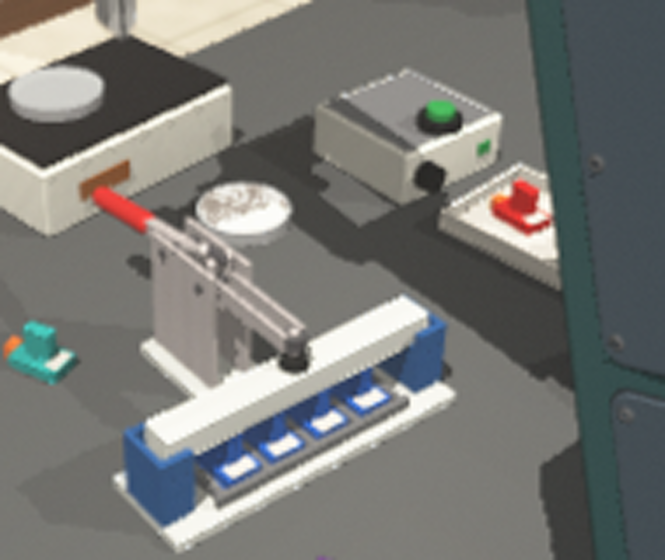

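View pics/w42.png

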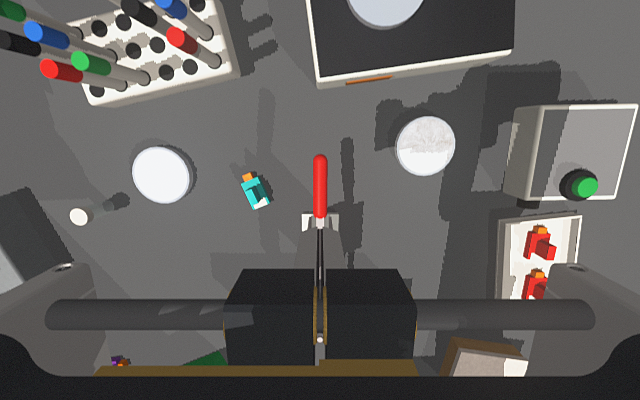

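Emit:
play_rows --steps '[{"x": -0.007, "y": -0.05, "z": 0, "rx": 0, "ry": 0, "rz": 0, "hand": 0}, {"x": -0.007, "y": -0.05, "z": 0, "rx": 0, "ry": 0, "rz": 0, "hand": 0}, {"x": -0.007, "y": -0.05, "z": -0.02, "rx": 0, "ry": 0, "rz": 0, "hand": 0}, {"x": -0.007, "y": -0.05, "z": -0.02, "rx": 0, "ry": 0, "rz": 0, "hand": 0}, {"x": -0.007, "y": -0.05, "z": -0.02, "rx": 0, "ry": 0, "rz": 0, "hand": 0}, {"x": -0.007, "y": -0.05, "z": -0.02, "rx": 0, "ry": 0, "rz": 0, "hand": 0}, {"x": -0.007, "y": -0.05, "z": -0.02, "rx": 0, "ry": 0, "rz": 0, "hand": 0}, {"x": 0, "y": 0, "z": -0.03, "rx": 0, "ry": 0, "rz": 0, "hand": 0}]'

```text
time: 51.2
tool_pos: [0.6054, -0.3609, 0.0944]
ee_rot: [-1.577, 0.001, -1.713]
wrist_force: [1.3, 1.2, -0.1]
width: 0.0008
```

Emit:
play_rows --steps '[{"x": 0, "y": 0, "z": -0.01, "rx": 0, "ry": 0, "rz": 0, "hand": 0}, {"x": 0, "y": 0, "z": 0, "rx": 0, "ry": 0, "rz": 0, "hand": 0}]'

```text
time: 51.45
tool_pos: [0.6069, -0.3559, 0.0859]
ee_rot: [-1.577, 0.002, -1.707]
wrist_force: [-0.2, 0.2, 0.9]
width: 0.0004
```

```bash
python3 - <<'E'
from h import *
o()
s=snap('wrist','w43');np.savez('w43.npz',**s)
Q=cloud(s);m=hsvmask(s,45,85,100,60)&(Q[...,1]<-.3)&(Q[...,2]>.06);print('button',m.sum(),np.percentile(Q[m],[2,50,98],axis=0).round(4).tolist())
E
```

```text
{'time': 51.45, 'tool_pos': [0.6069, -0.3559, 0.0859], 'ee_rot': [-1.5771, 0.0025, -1.7069], 'width': 0.0004, 'wrist_force': [-0.2208, 0.179, 0.8574], 'joint_positions': [-0.6105, 0.4659, 1.0799, -0.0007, 1.6026, 1.0964]}
button 743 [[0.5995, -0.3716, 0.0735], [0.6102, -0.3602, 0.0783], [0.6198, -0.3472, 0.1165]]
```

View pics/w43.png

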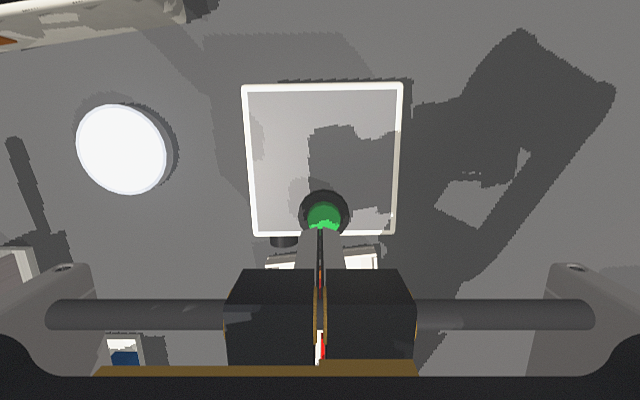

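Emit:
play_rows --steps '[{"x": 0, "y": -0.001, "z": -0.025, "rx": 0, "ry": 0, "rz": 0, "hand": 0}, {"x": 0, "y": 0, "z": -0.01, "rx": 0, "ry": 0, "rz": 0, "hand": 0}, {"x": 0, "y": 0, "z": -0.003, "rx": 0, "ry": 0, "rz": 0, "hand": 0}, {"x": 0, "y": 0, "z": -0.003, "rx": 0, "ry": 0, "rz": 0, "hand": 0}, {"x": 0, "y": 0, "z": 0, "rx": 0, "ry": 0, "rz": 0, "hand": 0}]'

```text
time: 52.12
tool_pos: [0.6084, -0.3585, 0.0485]
ee_rot: [-1.572, -0.0, -1.708]
wrist_force: [-0.0, 0.1, 0.9]
width: 0.0004
```

Emit:
play_rows --steps '[{"x": 0, "y": 0, "z": -0.003, "rx": 0, "ry": 0, "rz": 0, "hand": 0}, {"x": 0, "y": 0, "z": -0.003, "rx": 0, "ry": 0, "rz": 0, "hand": 0}, {"x": 0, "y": 0, "z": 0, "rx": 0, "ry": 0, "rz": 0, "hand": 0}]'

```text
time: 52.5
tool_pos: [0.6085, -0.3586, 0.0426]
ee_rot: [-1.571, -0.0, -1.708]
wrist_force: [-0.4, 1.1, 5.1]
width: 0.0005
```

Emit:
play_rows --steps '[{"x": 0, "y": 0, "z": -0.003, "rx": 0, "ry": 0, "rz": 0, "hand": 0}, {"x": 0, "y": 0, "z": 0, "rx": 0, "ry": 0, "rz": 0, "hand": 0}, {"x": 0, "y": 0, "z": 0, "rx": 0, "ry": 0, "rz": 0, "hand": 0}]'

```text
time: 52.88
tool_pos: [0.6086, -0.3586, 0.0422]
ee_rot: [-1.57, -0.001, -1.708]
wrist_force: [-3.4, 2.3, 12.0]
width: 0.0001
```

Emit:
play_rows --steps '[{"x": 0, "y": 0, "z": -0.002, "rx": 0, "ry": 0, "rz": 0, "hand": 0}, {"x": 0, "y": 0, "z": 0, "rx": 0, "ry": 0, "rz": 0, "hand": 0}, {"x": 0, "y": 0, "z": 0, "rx": 0, "ry": 0, "rz": 0, "hand": 0}]'

```text
time: 53.25
tool_pos: [0.6087, -0.3587, 0.0421]
ee_rot: [-1.569, -0.002, -1.708]
wrist_force: [-4.2, 3.6, 17.0]
width: 0.0007
```

```bash
python3 - <<'E'
from h import *
o()
s=snap('side');c=s['color'][130:230,330:450]
cv2.imwrite('pics/s44.png',cv2.resize(c[:,:,::-1],None,fx=5,fy=5,interpolation=cv2.INTER_CUBIC))
E
```

```text
{'time': 53.25, 'tool_pos': [0.6087, -0.3587, 0.0421], 'ee_rot': [-1.5692, -0.0016, -1.7075], 'width': 0.0007, 'wrist_force': [-4.2112, 3.5637, 17.0265], 'joint_positions': [-0.6123, 0.4863, 1.139, -0.0007, 1.5141, 1.0953]}
```

View pics/s44.png

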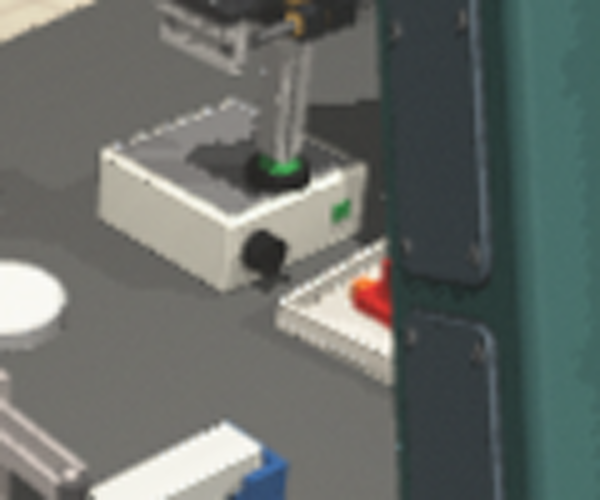

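The button is bottomed out at 17 N with no further travel. I'll retreat and do final checks.

Emit:
play_rows --steps '[{"x": 0, "y": 0, "z": 0.02, "rx": 0, "ry": 0, "rz": 0, "hand": 0}, {"x": 0, "y": 0, "z": 0.04, "rx": 0, "ry": 0, "rz": 0, "hand": 0}, {"x": 0, "y": 0, "z": 0.05, "rx": 0, "ry": 0, "rz": 0, "hand": 0}, {"x": -0.03, "y": -0.02, "z": 0.05, "rx": 0, "ry": 0, "rz": 0, "hand": 0}, {"x": -0.05, "y": -0.03, "z": 0, "rx": 0, "ry": 0, "rz": 0, "hand": 0}, {"x": -0.05, "y": -0.03, "z": 0, "rx": 0, "ry": 0, "rz": 0, "hand": 0}, {"x": 0, "y": 0, "z": 0, "rx": 0, "ry": 0, "rz": 0, "hand": 0}]'

```text
time: 54.18
tool_pos: [0.4741, -0.4407, 0.1963]
ee_rot: [-1.575, -0.0, -1.714]
wrist_force: [0.4, -0.2, -0.7]
width: 0.0004
```

```bash
python3 lk.py 45; python3 - <<'E'
from h import *
s=snap('side','sf'); barfit(s,.075,.006)
for r in carriers(s,98,125,.01,minn=10): print('blue',*r.values())
for r in carriers(s,0,4,.004): print('red',*r.values())
t=snap('top','tf'); c=t['color'][130:300,150:480]
cv2.imwrite('pics/tfc.png',cv2.resize(c[:,:,::-1],(792,408),interpolation=cv2.INTER_CUBIC))
a=dict(np.load('top0.npz'));
for r in carriers(t,0,4,.004): print('red top',*r.values())
Q=cloud(t);m=hsvmask(t,45,85,100,60)&(Q[...,1]<-.3)&(Q[...,2]>.06);print('button',m.sum(),Q[m].mean(0).round(4))
# bystander diffs
from cv2 import cvtColor
for nm,(v0,v1,u0,u1) in dict(dish1=(143,176,252,284),dish2=(148,180,366,397),vial=(158,174,225,245)).items():
  print(nm, np.abs(a['color'][v0:v1,u0:u1].astype(int)-t['color'][v0:v1,u0:u1]).mean().round(2))
E
```

```text
{'time': 54.175, 'tool_pos': [0.4741, -0.4407, 0.1963], 'ee_rot': [-1.5748, -0.0002, -1.7138], 'width': 0.0004, 'wrist_force': [0.4168, -0.2465, -0.6992], 'joint_positions': [-0.8348, 0.3083, 1.0725, -0.0028, 1.7638, 0.8785]}
[ 0.0948 -0.4542]
handle n 96 elev deg -6.0 mean [215.3   7.3 100.7] pct [[181.8, -1.8, 92.5], [252.1, 12.4, 106.9]]
bar 787 z [0.0708 0.0747 0.0767]
-110 59 x [-13.9  13.2]
-90 57 x [-13.4  13.5]
-70 61 x [-13.9  13.5]
-50 66 x [-13.8  14.3]
-30 59 x [-13.8  12.8]
-10 37 x [-13.1  12.3]
10 70 x [-14.   13.9]
30 69 x [-13.8  15.1]
50 77 x [-13.5  15.2]
70 74 x [-13.9  14.7]
90 79 x [-13.5  13.3]
110 61 x [-13.   13.2]
y range [-116.3  122.9]
blue [381. 232.] [ 0.4079 -0.0845  0.0477] [ 0.4068 -0.0858] [28.6 13. ] 72.0 nan nan 37
blue [322. 259.] [0.4453 0.1172 0.0472] [0.4356 0.0616] [199.4  42.5] 81.8 nan nan 95
red [408. 189.] [ 0.4945 -0.3406  0.0399] [ 0.4961 -0.34  ] [12.8 24.2] -14.6 -8.7 0.03 21
red top [432. 216.] [ 0.4961 -0.3454  0.0423] [ 0.4966 -0.345 ] [11.7 23.1] -1.4 -7.0 0.0285 25
red top [432. 239.] [ 0.4179 -0.346   0.0424] [ 0.4174 -0.3468] [10.5 20.4] -8.9 -7.1 0.0273 24
button 62 [ 0.6076 -0.3574  0.0761]
dish1 3.66
dish2 3.21
vial 0.91
```

View pics/s45.png

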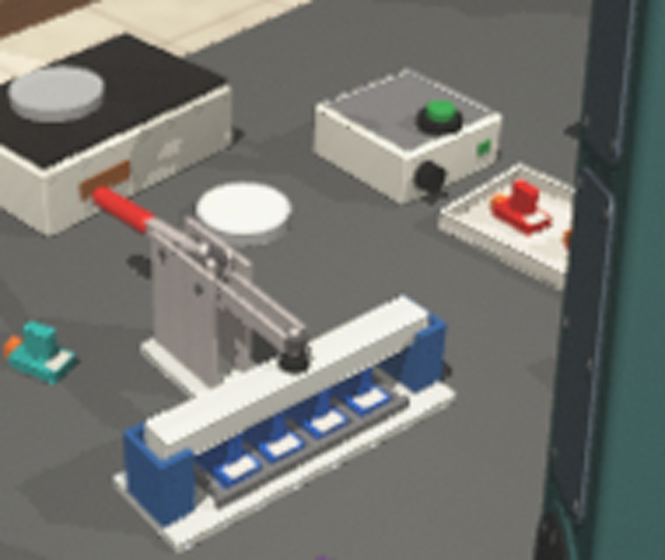

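View pics/tfc.png

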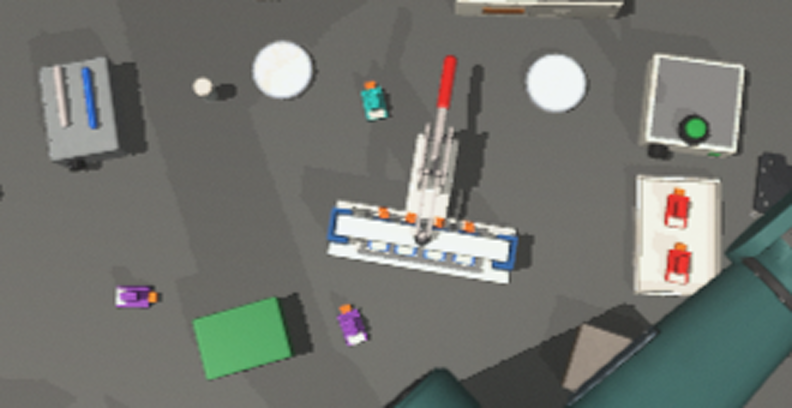

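Everything is in place, so I'm handing in.

```bash
python3 -c "
from bench import workorder
print(workorder.close_job())"
```

```text
the job is handed in; nothing more can be done
None
```

The whole job is done in the order asked, and I handed it in at about 54 s of the 210 s.

**What I did**
- I stood both used red carriers in the white tray.
- I seated all four blue carriers, each in its own pocket with its tab in the clamp-side notch.
- I laid the bar in its cradles, pushed the clamp handle over centre to its stop, pressed the green button fully in, and backed the arm away.

**Last checks**
- **Carriers:** the four blue rib tops read about 49 mm above the bench, the same as the red ones did when seated. That check was before the bar went on; afterwards the side view still shows all four in place. Both reds stand in the tray.
- **Bar:** its top reads about 75 mm above the bench in the side camera, against 76 mm expected, level along its length and centred to within about 1 mm.
- **Clamp:** the handle stayed down after I let go. It reads 6° below level, against 6.9° at the stop, which is within what the camera can resolve, and the pad sits on the middle of the bar.
- **Button:** it stopped moving after about 6 mm while the force rose to 17 N, then sprang back.
- **Bystanders:** the final top picture shows both dishes, the vial, and the purple and turquoise look-alikes where they started.

**What went wrong or disagreed**
- My first grasp closed on air: the fingertips sit about 30 mm above the reported tool position. I allowed for that afterwards, and nothing was moved.
- Pushing the handle onto its stop gave 39 N at the wrist for a moment. That push was with the fingertips; the 40 N limit is for the arm or gripper body.
- Two blue pickups showed about 4 N of upward force, probably the fingertips resting on the slab. Both carriers lifted and seated normally.

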